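# Pin an alloy wheel under the rim press and check its run-out

## Robot

A 6-joint arm with a two-finger parallel gripper is mounted at the origin on the work surface. World frame = base frame: x ahead of the robot, y to its left, z up, the work surface at z = 0. Lengths are in m, angles in rad, forces in N, time in s.
With the tool pointing down it reaches from about 0.35 to 0.85 m from the base axis. Payload 8.1 kg.
Tool frame: the origin (TCP) lies midway between the tips of the shut fingers; the grasp point (between the pads) lies 19 mm behind it; z points along the fingers, y is the direction in which the jaws open and shut (so a half turn about z gives the same grasp; the last joint's range is limited). The gripper opens to 85 mm and grips with 20 to 120 N. Pads are 22 mm wide; open, the fingers measure 114 mm over their backs; the gripper's body (76 mm by 85 mm) begins 54 mm behind the grasp point. The pads swing forward as they close: fully open they stand 13 mm farther back than shut.
Start: joints at [1.234, 0.13, 1.488, -0, 1.523, -0.085], TCP at [0.149, 0.581, 0.231] pointing down, gripper open.
Joint ranges: [-2.96, 2.96], [-0.89, 2.26], [0.02, 2.5], [-1.34, 4.48], [0, 2.73], [-2.66, 2.66]. Speed limits (rad/s): [2.39, 2.39, 2.79, 3.14, 3.14, 3.14].

## Interface

Orientations are given as a rotation vector (axis times angle).
In Python, from plant import manip gives the robot as it stands. The module is installed in compiled form; this text tells all that it offers.
- The arm moves only by the tool jog_arm, never from a script. Its argument "targets" is a list that holds one entry, the list of rows, each a list of 7 numbers: the shift along the world's x, y, z as a fraction of full scale, then the turn, a rotation vector about the world's x, y, z as a fraction of full scale, then the opening, from 0 (shut) to 1 (fully open). In form: [[[dx, dy, dz, wx, wy, wz, hand], ...]]. A call has 1 to 8 rows; each row shifts and turns the commanded pose from where the row before left it; what a row does not reach is not made up. Full scale, the value 1, is 30 mm for a shift and 0.1 rad for a turn. A row lasts 1/10 s, in which the tool goes at most 50 mm and 8.59 degrees, less where a joint would pass 70% of its speed; a pose out of reach is approached as far as the arm can. A call with a number of a shift or a turn outside -1 to 1 is refused whole. A call with a gripper value outside its range is refused whole. The fingers move at their own pace and stop on an object; "grip_force" is the grip in N (left out, the last holds). Time passes only in rows, so rows that do not move let the fingers close. It gives the time, the measured TCP pose, the force and the opening at its end, in the units of the state.
- manip.observe(): the state, without advancing time (a new reading comes with each control period).
- manip.capture(name): name is "scene" or "top" or "wrist"; returns a dict with "img" (420x560x3 uint8, red, green, blue), "camera_matrix" (3x3 intrinsics, pixels), "view" (4x4, takes a point from world to camera coordinates); the wrist camera has in their place "hand_eye" (4x4, takes a point from camera to tool coordinates, whose origin is the TCP and whose axes are the flange's). Camera axes: x right, y down, z forward; pixel columns grow to the right and rows downward; lengths in m; the calibration is good to about 2 mm. A picture is of the moment at which its call begins: read the wrist's pose just before it. There is no depth.
- manip.sign_off(): hands the job in, once; it reports no verdict.
Trained networks look in a picture, given as the dict that the camera call returned (one of the last four; its "shot" number tells which), for a name from the list of things; names that differ only in an ending like _2 or _b are one class to them, and where a whole thing is asked for, a point or a joint stands for the part that bears it (a point fixed in the world has none). Each returns a list of dicts, best first, with "conf" (0 to 1); they miss things now and then, are a little off and sometimes report something else, mostly with a low value. They report only what shows in the picture. A call takes as long as a camera call. They do not tell look-alikes from the thing itself.
- manip.outline_of(target, picture): "region" (420x560 bool, what is visible of it).
- manip.pinpoint(target, picture): "position" ([x, y, z] in m, in world coordinates, good to about 4 mm: a listed point, or the origin of a listed thing).
The state is a dict: "clock": time; "joint_pos": joint angles; "joint_velocities": joint speeds; "tau": joint torques, N m; "ee_pos": TCP position; "orientation": TCP orientation; "contact_force": force on the tool from outside, world axes, zero at the start; "wrist_torque": the same for the moment, N m; "width": opening from 0.0 (shut) to 1.0 (fully open).
Only numpy, scipy, OpenCV 4.12 (cv2) and the standard library are available. Lean on these libraries where they do the work, as an engineer would, in place of code of your own. Each camera call takes 0.05 s, during which the arm holds its last target.

## Task

Put every alignment pin from the rack nose down into a bolt hole of its own in the wheel: the parked ram hangs over the holes, so enter each pin leaning outwards, then stand it up under the ram's plate and lower it fully home. With all pins home, slide the blade of the flat gauge level from the robot's side into the gap between the rim lip and the red stop finger until its step meets the finger, draw it out again and lay it flat back on its mat. Leave the spray can, the weights tray and the mallet alone.

Things in the scene. Friction and masses are not known exactly. Their poses are not given: they have to be found in the camera images.
- press: Green C-frame rim press; nothing of it moves. Origin: on the bench under the ram's axis, z up. Base plate 270 (x) x 300 (y) x 16 mm. The wheel stands concentric on its 240 mm turntable. The column (60 x 60 mm, 546 mm tall) stands 225 mm from the origin, 0.55 rad from +x towards -y; an arm 475 mm up carries the ram over the wheel's centre.
- ram (a point): Centre of the underside of the parked ram's round yellow pressure plate (130 mm across, 18 mm thick): 290 mm above the bench, 150 mm above the wheel's bolt face. It overhangs every bolt hole: their centres lie 8 mm inside its edge, seen from above.
- stop (a point): Run-out stop, fixed to the press on its -y side; this point: the middle of the end of its red finger. The finger, 16 mm wide (x) and 10 mm thick, reaches inward (+y) from a steel post over the rim lip; its underside is 160 mm above the bench. The post, 26 x 22 mm, 170 mm tall, is centred 51 mm outward (-y) of this point.
- wheel: Five-bolt alloy wheel, 280 mm across, 120 mm high, lying face up and fixed on the press. Origin: centre of its underside, 30 mm above the bench, z up. Top of the rim lip (140 mm radius, 8 mm wide) 120 mm above the origin; bolt face 110 mm above the origin; between them spokes over a closed dark dish 100 mm above the origin. A steel spindle nose, 60 mm across, stands 40 mm above the bolt face at the centre.
- lug1 (a point): Centre of the mouth of bolt hole 1 in the bolt face (its axes are the wheel's, z up). The five holes lie 57 mm from the wheel's centre. Each is a vertical bore 15.5 mm across and 70 mm deep with a flat floor; its conical seat opens from 15.5 to 26 mm across over the top 10 mm.
- lug2 (a point): Centre of the mouth of bolt hole 2 in the bolt face (its axes are the wheel's, z up). The five holes lie 57 mm from the wheel's centre. Each is a vertical bore 15.5 mm across and 70 mm deep with a flat floor; its conical seat opens from 15.5 to 26 mm across over the top 10 mm.
- lug3 (a point): Centre of the mouth of bolt hole 3 in the bolt face (its axes are the wheel's, z up). The five holes lie 57 mm from the wheel's centre. Each is a vertical bore 15.5 mm across and 70 mm deep with a flat floor; its conical seat opens from 15.5 to 26 mm across over the top 10 mm.
- lug4 (a point): Centre of the mouth of bolt hole 4 in the bolt face (its axes are the wheel's, z up). The five holes lie 57 mm from the wheel's centre. Each is a vertical bore 15.5 mm across and 70 mm deep with a flat floor; its conical seat opens from 15.5 to 26 mm across over the top 10 mm.
- lug5 (a point): Centre of the mouth of bolt hole 5 in the bolt face (its axes are the wheel's, z up). The five holes lie 57 mm from the wheel's centre. Each is a vertical bore 15.5 mm across and 70 mm deep with a flat floor; its conical seat opens from 15.5 to 26 mm across over the top 10 mm.
- pin1: Steel alignment pin 1, 160 mm long, 12 mm across, 140 g. Origin at mid-length on its axis; +x points along the pin to its head (orange 12 mm square end, the last 25 mm), the tip lies at x = -80 mm. Its nose tapers from 12 to 6 mm over the last 28 mm. It starts in the rack at a slope of 30 degrees, head up, pointing away from the robot. It may be absent. When home, 90 mm stand out.
- pin2: Steel alignment pin 2, 160 mm long, 12 mm across, 140 g. Origin at mid-length on its axis; +x points along the pin to its head (orange 12 mm square end, the last 25 mm), the tip lies at x = -80 mm. Its nose tapers from 12 to 6 mm over the last 28 mm. It starts in the rack at a slope of 30 degrees, head up, pointing away from the robot. It may be absent. When home, 90 mm stand out.
- pin3: Steel alignment pin 3, 160 mm long, 12 mm across, 140 g. Origin at mid-length on its axis; +x points along the pin to its head (orange 12 mm square end, the last 25 mm), the tip lies at x = -80 mm. Its nose tapers from 12 to 6 mm over the last 28 mm. It starts in the rack at a slope of 30 degrees, head up, pointing away from the robot. It may be absent. When home, 90 mm stand out.
- pin4: Steel alignment pin 4, 160 mm long, 12 mm across, 140 g. Origin at mid-length on its axis; +x points along the pin to its head (orange 12 mm square end, the last 25 mm), the tip lies at x = -80 mm. Its nose tapers from 12 to 6 mm over the last 28 mm. It starts in the rack at a slope of 30 degrees, head up, pointing away from the robot. It may be absent. When home, 90 mm stand out.
- rack: Fixed pin rack, 240 mm wide (y) and 130 mm deep (x). Origin: centre of its underside, on the bench. Pins lie in notched wooden rails at y = -90, -30, +30 and +90 mm, sloping 30 degrees, heads to +x; pin centres 75 mm above the bench. The rails (12 mm wide along the pin) cross under each pin 45 mm before and 68 mm beyond its middle; in between the pin is free. The tips bear on a wooden stop.
- gauge: Flat run-out gauge, 160 g. Origin: underside, below the middle of the blue handle; x points along the blade to its tip, z up. Steel blade 4 mm thick, 28 mm wide, from x = -40 to +75 mm; dark step across the blade, front face at x = +30 mm, from 4 to 18 mm above the underside; upright blue handle 36 mm (x) x 14 mm (y), top 50 mm above the underside. Starts flat on the mat.
- step (a point): Point on the gauge, (30, 0, 2) mm from its origin: mid-thickness of the blade below the front face of the step. Axes as the gauge's.
- gap (a point): Middle of the gap between the rim lip's top and the underside of the red stop finger (axes as the press's). The gap is 10 mm high; the finger reaches from 8 mm before to 8 mm beyond this point along x. The gauge goes in level, from the robot's side, along the press's +x with its middle line on this point, until its step meets the finger, i.e. step 8 mm short of this point.
- mat: Thin black rubber mat, 190 x 130 mm (x, y), 4 mm thick, fixed on the bench. Origin: centre of its underside.
- spray: Bystander: spray can, 60 mm across, 170 mm tall. Origin: centre of its underside.
- weights: Bystander: grey tray of balance weights, 120 x 90 x 35 mm. Origin: centre of its underside.
- mallet: Bystander: mallet lying on the bench.
There are look-alikes about, which are no part of the job. Of the things like the gauge, leave any that is brown; of the rest the smaller one is meant.

How it is judged:
By the outcome, as a careful person would: the job done as asked, in the order asked, and still so for the second after the job is handed in, with the robot touching nothing.
Of pin1, pin2, pin3, pin4 only 3 to 4 are there at a start; the rules pass over those that are not, and their reading is None.
At some moment in a run one of gauge may be knocked a few centimetres aside while the robot is not near it.
It also fails if it takes over 210 s, if anything falls off the work surface, if the arm or the gripper's body presses on something with over 40 N, if the wrist force passes 120 N, or if a joint passes its speed limit or range.

## Working session

There is one attempt and no reset: what is moved stays moved. The work goes in short steps, Python scripts to look and compute and a tool call to move; the robot and the scene stay as the last step left them, time stands still between calls to the robot, and variables do not carry over. Pictures are saved under pics/ and viewed, and the job is handed in when it is done.

Besides the shell and the picture viewer there is one more tool, called as name(argument=value, ...), one argument or row to a line, values as JSON. jog_arm: Moves the arm, as the interface text tells. Shift numbers are shares of 30 mm and turn numbers shares of 0.1 rad, none past 1 either way. Its arguments: {"type":"object","properties":{"targets":{"type":"array"},"grip_force":{"type":"number"}},"required":["targets"]}

```bash
mkdir -p pics; cat > h.py <<'E'
import numpy as np, cv2
from scipy.spatial.transform import Rotation as R
from plant import manip
def save(name,p): cv2.imwrite('pics/'+name+'.png',cv2.cvtColor(p,cv2.COLOR_RGB2BGR))
def proj(c,X):
    X=np.atleast_2d(X); V=np.array(c['view']); P=X@V[:3,:3].T+V[:3,3]
    u=P@np.array(c['camera_matrix']).T; return u[:,:2]/u[:,2:]
def ray(c,uv):
    V=np.array(c['view']); K=np.array(c['camera_matrix']); d=np.linalg.inv(K)@np.array([uv[0],uv[1],1.])
    Rt=V[:3,:3].T; return -Rt@V[:3,3], Rt@d
def atz(c,uv,z):
    o,d=ray(c,uv); return o+d*(z-o[2])/d[2]
E
cat > a.py <<'E'
from h import *
s=manip.observe(); print({k:np.round(v,3) for k,v in s.items()})
for n in ['scene','top']:
    c=manip.capture(n); save(n+'0',c['img']); print(n,c['shot'],np.round(c['camera_matrix'],1).tolist(),np.round(c['view'],3).tolist())
    for t in ['press','ram','stop','wheel','lug1','lug2','lug3','lug4','lug5','pin1','rack','gauge','gap','mat','spray','weights','mallet']:
        print(t,[(round(d['conf'],2),np.round(d['position'],3).tolist()) for d in manip.pinpoint(t,c)])
print(manip.observe()['clock'])
E
python3 a.py
```

```text
{'clock': np.float64(0.0), 'joint_pos': array([ 1.234,  0.131,  1.489, -0.   ,  1.523, -0.085]), 'joint_velocities': array([ 0.001,  0.001, -0.   ,  0.   , -0.001,  0.001]), 'tau': array([-0.0000e+00, -5.6940e+01, -5.0054e+01, -0.0000e+00,  1.5000e-02,
        0.0000e+00]), 'ee_pos': array([0.149, 0.581, 0.23 ]), 'orientation': array([-3.950e-01, -3.116e+00,  3.000e-03]), 'contact_force': array([ 0.394, -0.265,  0.047]), 'wrist_torque': array([-0.002, -0.007,  0.056]), 'width': np.float64(1.004)}
scene 1 [[463.8, 0.0, 283.2], [0.0, 463.8, 211.5], [0.0, 0.0, 1.0]] [[-0.959, -0.283, 0.013, 0.458], [-0.209, 0.676, -0.707, 0.291], [0.192, -0.68, -0.708, 1.289], [0.0, 0.0, 0.0, 1.0]]
press [(0.46, [0.521, 0.345, 0.074]), (0.27, [0.622, 0.012, 0.29])]
ram [(0.68, [0.629, 0.012, 0.292]), (0.65, [0.526, 0.323, 0.002])]
stop [(0.63, [0.562, -0.095, 0.166]), (0.17, [0.625, -0.048, 0.142])]
wheel []
lug1 [(0.81, [0.654, 0.061, 0.142]), (0.75, [0.628, -0.048, 0.142]), (0.72, [0.591, 0.052, 0.144]), (0.72, [0.575, -0.011, 0.141]), (0.61, [0.675, -0.006, 0.139])]
lug2 [(0.81, [0.654, 0.061, 0.142]
[... 2291 characters left out ...]
, 0.054, 0.139]), (0.89, [0.573, -0.015, 0.14]), (0.72, [0.725, 0.385, 0.002]), (0.57, [0.627, -0.047, 0.135]), (0.56, [0.585, 0.053, 0.142])]
pin1 [(0.79, [0.526, 0.409, 0.073]), (0.7, [0.52, 0.286, 0.076]), (0.65, [0.522, 0.346, 0.076]), (0.59, [0.518, -0.349, 0.006])]
rack [(0.56, [0.525, 0.314, 0.0])]
gauge [(0.89, [0.264, -0.367, 0.002]), (0.8, [0.309, -0.183, -0.003]), (0.68, [0.515, -0.353, 0.003])]
gap [(0.75, [0.559, -0.107, 0.155])]
mat [(0.98, [0.52, -0.368, 0.0]), (0.27, [0.514, -0.349, 0.002])]
spray [(0.87, [0.723, 0.382, -0.002])]
weights [(0.96, [0.738, -0.318, -0.001]), (0.56, [0.621, 0.008, 0.035])]
mallet [(0.89, [0.516, -0.53, -0.002]), (0.56, [0.725, 0.385, -0.001])]
1.8
```

View pics/scene0.png

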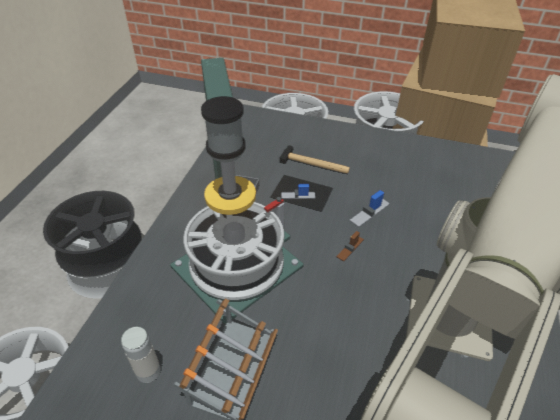

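View pics/top0.png

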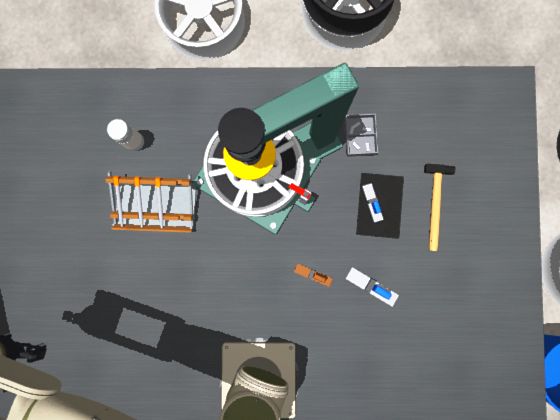

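```bash
python3 - <<'E'
import cv2,numpy as np
t=cv2.imread('pics/top0.png'); s=cv2.imread('pics/scene0.png')
a=cv2.resize(t[165:240,95:205],None,fx=3.6,fy=3.6,interpolation=3)
b=cv2.resize(t[165:315,285:415],None,fx=2.6,fy=2.6,interpolation=3)
c=cv2.resize(s[295:418,160:290],None,fx=3,fy=3,interpolation=3)
d=np.zeros((600,800,3),np.uint8)
for im,(x,y) in ((a,(0,0)),(b,(400,0)),(c,(0,230))):
    h,w=im.shape[:2]; h=min(h,600-y); w=min(w,800-x); d[y:y+h,x:x+w]=im[:h,:w]
cv2.imwrite('pics/crop1.png',d)
E
```

```text
(no output)
```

View pics/crop1.png

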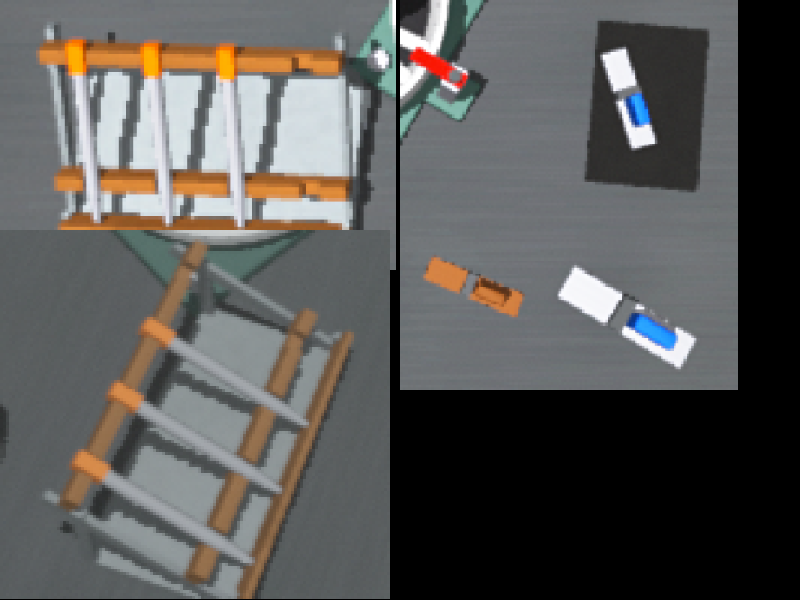

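jog_arm(
  targets=[
    [[1,-0.5,0.2,0,0,0.25,0.4],[1,-0.5,0,0,0,0.25,0.4],[1,-0.5,0,0,0,0.25,0.4],[1,-0.5,0,0,0,0.25,0.4],[1,-0.6,0,0,0,0.25,0.4],[1,-0.6,0,0,0,0.25,0.4],[1,-0.6,0,0,0,0.25,0.4],[1,-0.6,0,0,0,0.2,0.4]],
  ],
)

```text
clock: 2.6
ee_pos: [0.3906, 0.4483, 0.2374]
orientation: [0.088, 3.14, 0.0]
contact_force: [-0.3, 1.9, 0.2]
width: 0.4
```

jog_arm(
  targets=[
    [[1,-0.6,0,0,0,0,0.4],[1,-0.6,0,0,0,0,0.4],[1,-0.6,0,0,0,0,0.4],[0.5,-0.6,0,0,0,0,0.4],[0,-0.5,0,0,0,0,0.4],[0,0,0,0,0,0,0.4]],
  ],
)

```text
clock: 3.2
ee_pos: [0.4945, 0.3605, 0.2372]
orientation: [-0.092, -3.14, 0.001]
contact_force: [-0.1, -0.2, 0.3]
width: 0.401
```

```bash
cat > w.py <<'E'
from h import *
def wcap(name):
    s=manip.observe(); c=manip.capture('wrist'); save(name,c['img'])
    T=np.eye(4); T[:3,:3]=R.from_rotvec(s['orientation']).as_matrix(); T[:3,3]=s['ee_pos']
    H=np.array(c['hand_eye']); c2=dict(c); c2['view']=np.linalg.inv(T@H)
    return s,c,c2
E
python3 - <<'E'
from w import *
s,c,c2=wcap('w1'); print(s['clock'],s['ee_pos'],s['orientation'],s['joint_pos'],s['width'])
print(np.round(c['hand_eye'],3).tolist(),np.round(c['camera_matrix'],1).tolist())
for d in manip.pinpoint('pin1',c): print(d['conf'],np.round(d['position'],4))
E
```

```text
3.2 [0.49447021 0.36050876 0.23716879] [-9.22721564e-02 -3.13965808e+00  9.14058209e-04] [ 5.46314808e-01  1.60857188e-01  1.44410249e+00 -1.73174157e-04
  1.53743536e+00 -9.65714113e-01] 0.4007457336349223
[[0.0, -0.948, -0.319, 0.082], [1.0, 0.0, 0.0, -0.0], [-0.0, -0.319, 0.948, -0.142], [0.0, 0.0, 0.0, 1.0]] [[307.3, 0.0, 277.2], [0.0, 307.3, 205.8], [0.0, 0.0, 1.0]]
0.93 [0.5241 0.2878 0.0746]
0.81 [0.5212 0.4051 0.0725]
0.76 [0.521  0.3521 0.0701]
0.6 [0.6244 0.0111 0.0285]
```

View pics/w1.png

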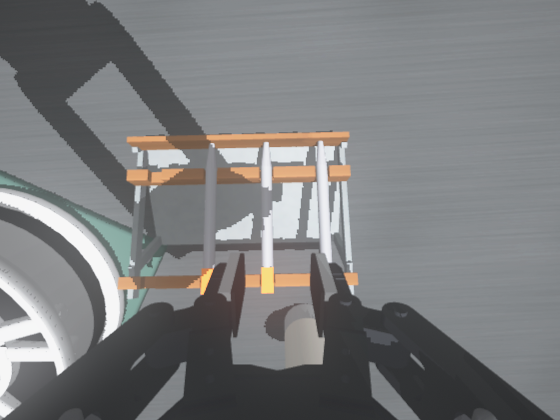

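```bash
python3 - <<'E'
from h import *
im=cv2.imread('pics/w1.png'); cv2.imwrite('pics/w1c.png',cv2.resize(im[125:300,115:365],None,fx=3.2,fy=3.2,interpolation=3))
E
```

```text
(no output)
```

View pics/w1c.png

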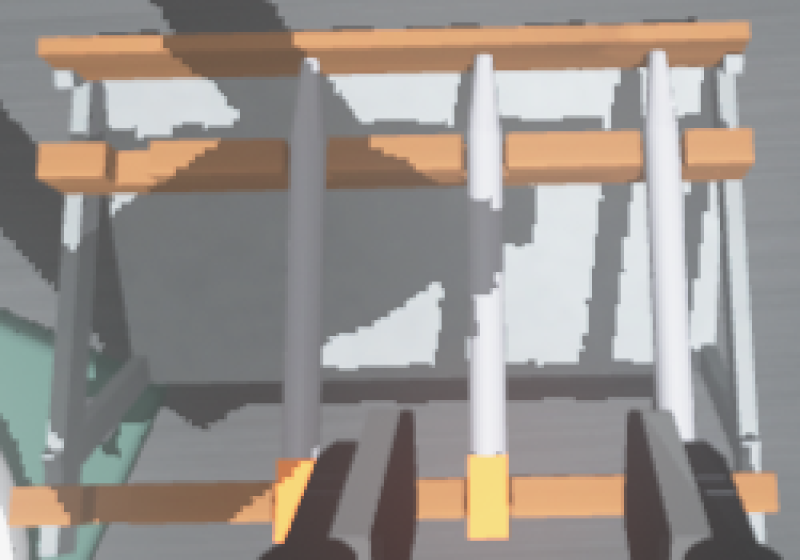

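```bash
python3 - <<'E'
from h import *
s=manip.observe();H=np.array([[0,-.948,-.319,.082],[1,0,0,0],[0,-.319,.948,-.142],[0,0,0,1]])
T=np.eye(4); T[:3,:3]=R.from_rotvec(s['orientation']).as_matrix(); T[:3,3]=s['ee_pos']
c={'view':np.linalg.inv(T@H),'camera_matrix':[[307.3,0,277.2],[0,307.3,205.8],[0,0,1]]}
f=lambda p:(115+p[0]/3.2,125+p[1]/3.2)
for n,tip,hb,xb in (('M',(484,55),(487,455),55),('L',(311,58),(297,460),55),('R',(657,52),(676,430),50)):
    a=atz(c,f(tip),.035); b=atz(c,f(hb),.075+xb*.0005)
    d=(b-a); m=a+d*80/(80+xb); print(n,a,b,'mid',m,'yaw',np.arctan2(d[1],d[0]),'len',np.linalg.norm(d))
E
```

```text
M [0.4525588  0.35273881 0.035     ] [0.56992453 0.34792917 0.1025    ] mid [0.52210886 0.34988865 0.075     ] yaw -0.040957011205887524 len 0.1354772952867143
L [0.45017756 0.29295554 0.035     ] [0.56826251 0.28730305 0.1025    ] mid [0.52015383 0.28960592 0.075     ] yaw -0.047831486008203764 len 0.13613322335183192
R [0.45493591 0.41241848 0.035     ] [0.5658095  0.40844377 0.1       ] mid [0.52316581 0.40997251 0.075     ] yaw -0.03583361256552406 len 0.12858363265055306
```

jog_arm(
  targets=[
    [[1,-0.4,-0.5,0,0,0.1,0.4],[1,-0.03,-0.9,0,0,0,0.4],[0.07,0,-1,0,0,0,0.4],[0,0,-1,0,0,0,0.4],[0,0,-0.9,0,0,0,0.4],[0,0,-0.6,0,0,0,0.4],[0,0,-0.47,0,0,0,0.4],[0,0,0,0,0,0,0.4]],
  ],
)

```text
clock: 4.1
ee_pos: [0.5544, 0.3494, 0.0737]
orientation: [-0.071, -3.137, 0.003]
contact_force: [-1.7, -0.7, -0.5]
width: 0.399
```

```bash
python3 - <<'E'
from w import *
s,c,c2=wcap('w2'); print(s['clock'],s['ee_pos'],s['orientation'],s['joint_pos'],s['width'],s['contact_force'])
E
```

```text
4.1 [0.55442501 0.34943551 0.07372093] [-7.13417990e-02 -3.13724811e+00  2.67966253e-03] [ 4.84048840e-01  3.98339691e-01  1.46735738e+00  2.31011693e-04
  1.27981288e+00 -1.04134154e+00] 0.3992496199344768 [-1.72931384 -0.65266342 -0.50681096]
```

View pics/w2.png

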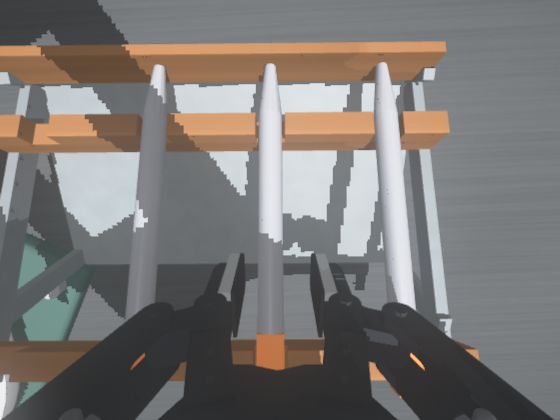

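jog_arm(
  targets=[
    [[0,-0.06,0,0,0,0,0.1],[0,0,0,0,0,0,0.05],[0,0,0,0,0,0,0.0],[0,0,0,0,0,0,0.0],[0,0,0,0,0,0,0.0]],
  ],
  grip_force=80,
)

```text
clock: 4.65
ee_pos: [0.5574, 0.3477, 0.0782]
orientation: [0.073, 3.139, 0.001]
contact_force: [-3.1, -1.5, 5.6]
width: 0.11
```

jog_arm(
  targets=[
    [[0,0,0.2,0,0,0,0],[0,0,0.5,0,0,0,0],[0,0,1,0,0,0,0],[0,0,1,0,0,0,0],[0,0,1,0,0,0,0]],
  ],
)

```text
clock: 5.15
ee_pos: [0.5567, 0.3475, 0.1897]
orientation: [0.074, 3.14, 0.001]
contact_force: [0.6, 0.1, -0.7]
width: 0.108
```

```bash
python3 - <<'E'
from w import *
s,c,c2=wcap('w3'); print(s['clock'],s['ee_pos'],s['orientation'],s['joint_pos'],s['width'],s['contact_force'])
E
```

```text
5.15 [0.55668941 0.34749313 0.18965705] [7.36211768e-02 3.13982201e+00 9.81635342e-04] [ 4.79873117e-01  3.00576998e-01  1.36958539e+00  1.10431319e-04
  1.47033380e+00 -1.04404769e+00] 0.1083270729949678 [ 0.6283961   0.14312003 -0.70236692]
```

View pics/w3.png

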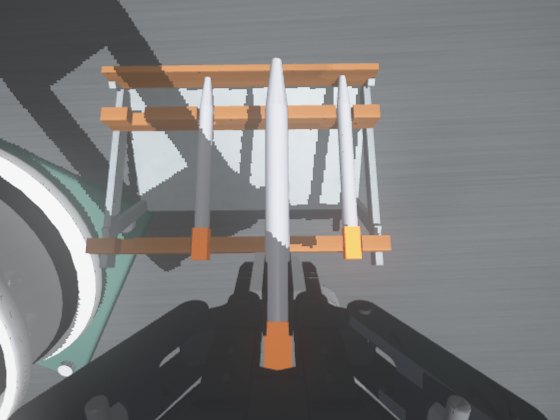

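```bash
cat > pinfit.py <<'E'
from h import *
from scipy.optimize import least_squares
H=np.array([[0,-.948,-.319,.082],[1,0,0,0],[0,-.319,.948,-.142],[0,0,0,1]])
Hi=np.linalg.inv(H)
def pr(p):
    q=Hi[:3,:3]@p+Hi[:3,3]; return 205.8+307.3*q[1]/q[2]
# al: pin angle below tool x for tip dir ; s: grip coordinate from mid ; e: z offset
def pts(al,s,e,xs): # xs pin coords
    d=np.array([-np.cos(al),0,-np.sin(al)])  # head dir in tool
    g=np.array([0,0,-.019+e]); return [g+d*(x-s) for x in xs]
def fit(vt,vh,xh=.055,e=0):
    r=least_squares(lambda p:[pr(q)-v for q,v in zip(pts(p[0],p[1],e,(-.08,xh)),(vt,vh))],[.52,.04]); return r.x
if __name__=='__main__':
    print([pr(q) for q in pts(np.pi/6,.04,0,(-.08,.055,.08))])
    for e in (-.003,0,.003): print(e,fit(61,323,.055,e))
E
python3 pinfit.py; python3 -c "
import cv2;i=cv2.imread('pics/w3.png');cv2.imwrite('pics/w3c.png',cv2.resize(i[40:400,200:360],None,fx=1.6,fy=1.6,interpolation=2))"
```

```text
[np.float64(59.69030366078084), np.float64(322.75848923135743), np.float64(382.9042745838828)]
-0.003 [0.55734412 0.04189583]
0 [0.53157796 0.03991556]
0.003 [0.50359166 0.03790188]
```

View pics/w3c.png

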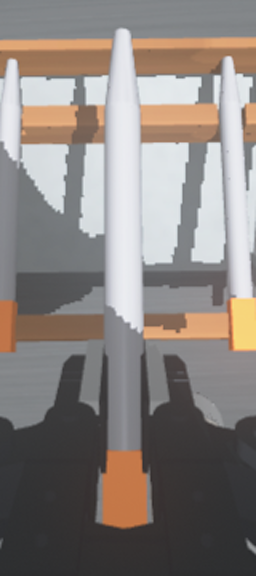

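jog_arm(
  targets=[
    [[0,0,1,0,0,0,0],[0,0,1,0,0,0,0],[0,0,1,0,-0.5,0,0],[0,0,1,0,-1,0,0],[0,0,0.5,0,-1,0,0],[0,0,0,0,-1,0,0],[0,0,0,0,-1,0,0],[0,0,0,0,0,0,0]],
  ],
)

```text
clock: 6.0
ee_pos: [0.5538, 0.3473, 0.3207]
orientation: [0.06, 2.692, 0.013]
contact_force: [-0.3, 1.3, -1.9]
width: 0.112
```

```bash
cat > rec.py <<'E'
from w import *
import json,os
s=manip.observe(); r=dict(q=list(s['joint_pos']),p=list(s['ee_pos']),o=list(s['orientation']))
D=json.load(open('d.json')) if os.path.exists('d.json') else []
D.append(r); json.dump(D,open('d.json','w'))
print(s['clock'],np.round(s['ee_pos'],4),np.round(s['orientation'],3),'q',np.round(s['joint_pos'],3),s['width'],np.round(s['contact_force'],1))
E
python3 - <<'E'
import json
D=[dict(q=[1.234,.131,1.489,0,1.523,-.085],p=[.149,.581,.2305],o=[-.395,-3.116,.003]),
dict(q=[5.46314808e-01,1.60857188e-01,1.44410249,-1.73174157e-04,1.53743536,-9.65714113e-01],p=[0.49447021,0.36050876,0.23716879],o=[-9.22721564e-02,-3.13965808,9.14058209e-04]),
dict(q=[4.84048840e-01,3.98339691e-01,1.46735738,2.31e-4,1.27981288,-1.04134154],p=[0.55442501,0.34943551,0.07372093],o=[-7.13417990e-02,-3.13724811,2.67966253e-03]),
dict(q=[0.479873117,0.300576998,1.36958539,1.1e-4,1.47033380,-1.04404769],p=[0.55668941,0.34749313,0.18965705],o=[7.36211768e-02,3.13982201,9.81635342e-04])]
json.dump(D,open('d.json','w'))
E
python3 rec.py
cat > kin.py <<'E'
from h import *
import json
from scipy.optimize import least_squares
def fk(P,q,s4=1,s6=1):
    a1,d1,L2,a3,d4,d6,ph=P
    Rx=R.from_euler
    A=Rx('z',q[0]); B=A*Rx('y',q[1]); C=B*Rx('y',q[2]); W=C*Rx('z',s4*q[3])*Rx('y',q[4])*Rx('z',s6*q[5]+ph)
    return A.apply([a1,0,d1])+B.apply([0,0,L2])+C.apply([a3,0,d4])+W.apply([0,0,d6]),W
def fitk(s4,s6):
    D=json.load(open('d.json'))
    def f(P):
        o=[]
        for d in D:
            p,W=fk(P,d['q'],s4,s6); o+=list((p-d['p'])*1000); o+=list((W.inv()*R.from_rotvec(d['o'])).as_rotvec()*300)
        return np.r_[o,(P[:6]-[.05,.35,.4,0,.4,.3])*.3]
    best=None
    for ph in (0,np.pi/2,np.pi,-np.pi/2):
        r=least_squares(f,[.05,.35,.4,0.,.4,.3,ph])
        if best is None or r.cost<best.cost: best=r
    return best
if __name__=='__main__':
    for s4 in (1,-1):
        for s6 in (1,-1):
            r=fitk(s4,s6); print(s4,s6,r.cost,np.round(r.x,4), np.round(r.fun[-12:-6],2))
E
python3 kin.py
```

```text
6.0 [0.5538 0.3473 0.3207] [0.06  2.692 0.013] q [ 0.623 -0.086  1.612 -0.27   1.254 -0.865] 0.11188659313076314 [-0.3  1.3 -1.9]
1 1 5642.759178119797 [-0.0213  0.2244  0.1813 -0.0817  0.6062  0.2234  1.5709] [  1.88 -17.5   -7.89  -0.    -0.    -0.02]
1 -1 124629.25168464814 [-0.0213  0.2244  0.1813 -0.0817  0.6062  0.2234 -0.0297] [  1.88 -17.5   -7.89  -0.    -0.   -39.05]
-1 1 20836.90225329724 [-0.0557  0.0727 -0.1222 -0.3135  0.6915 -0.0052  1.5371] [-41.91  19.2  -20.64 118.96 -97.91 -40.64]
-1 -1 141781.08994103628 [-5.5700e-02  7.2700e-02 -1.2220e-01 -3.1350e-01  6.9150e-01 -5.2000e-03
  6.2203e+00] [ -41.91   19.2   -20.64  112.56 -105.69  -78.97]
```

```bash
python3 - <<'E'
s=open('kin.py').read()
s=s.replace("a1,d1,L2,a3,d4,d6,ph=P","a1,d1,L2,a3,d4,d6,by,wy,ph=P").replace("C.apply([a3,0,d4])","C.apply([a3,by,d4])+(C*Rx('z',s4*q[3])).apply([0,wy,0])").replace("[.05,.35,.4,0,.4,.3,ph]","[.05,.35,.4,0.,.4,.3,.03,.02,ph]").replace("P[:6]-[.05,.35,.4,0,.4,.3])","P[:8]-[.05,.35,.4,0,.4,.3,.025,.025])").replace("-12:-6","-14:-8")
s=s.replace("for s4 in (1,-1)","for s4 in (1,)").replace("for s6 in (1,-1)","for s6 in (1,)")
open('kin.py','w').write(s)
E
python3 kin.py
```

```text
Traceback (most recent call last):
  File "kin.py", line 24, in <module>
    r=fitk(s4,s6); print(s4,s6,r.cost,np.round(r.x,4), np.round(r.fun[-14:-8],2))
  File "kin.py", line 18, in fitk
    r=least_squares(f,[.05,.35,.4,0.,.4,.3,ph])
  File "kin.py", line 14, in f
    p,W=fk(P,d['q'],s4,s6); o+=list((p-d['p'])*1000); o+=list((W.inv()*R.from_rotvec(d['o'])).as_rotvec()*300)
        ~~^^^^^^^^^^^^^^^^
  File "kin.py", line 5, in fk
    a1,d1,L2,a3,d4,d6,by,wy,ph=P
    ^^^^^^^^^^^^^^^^^^^^^^^^^^
ValueError: not enough values to unpack (expected 9, got 7)
```

```bash
sed -i 's/\[.05,.35,.4,0.,.4,.3,ph\]/[.05,.35,.4,0.,.4,.3,.03,.02,ph]/; s/least_squares(f,\[.*$/least_squares(f,[.05,.35,.4,0.,.4,.3,.03,.02,ph])/' kin.py
python3 kin.py
```

```text
1 1 0.051817033162021686 [-0.      0.3181  0.3689  0.0616  0.5535  0.3647  0.0512  0.      1.5709] [ 0.    0.08 -0.01 -0.   -0.   -0.02]
```

```bash
cat > plan.py <<'E'
from kin import *
P=fitk(1,1).x
LO=np.array([-2.96,-.89,.02,-1.34,0,-2.66]);HI=np.array([2.96,2.26,2.5,4.48,2.73,2.66])
def ik(p,Rm,q0=None):
    best=None
    seeds=[q0] if q0 is not None else [[a,.1,1.5,b,1.2,c] for a in (-.5,.5) for b in (-1,0,1,3) for c in (-2,-1,0,1,2)]
    for s in seeds:
        f=lambda q:(lambda t:np.r_[(t[0]-p)*10,(t[1].inv()*Rm).as_rotvec()])(fk(P,q))
        r=least_squares(f,np.clip(s,LO+.01,HI-.01),bounds=(LO,HI))
        if best is None or r.cost<best.cost: best=r
        if best.cost<1e-8: break
    return best.x,best.cost
ctr=np.array([.6265,.0105]);
def hole(th): return np.r_[ctr+.057*np.array([np.cos(th),np.sin(th)]),.140]
def pose(h,psi,phi,depth,s=.04,al=np.pi/6,flip=1,off=np.zeros(3)):
    """psi lean azimuth(rad), phi lean, depth of tip below hole mouth (tip on the axis + off). returns TCP pos, Rot"""
    u=np.array([np.cos(psi),np.sin(psi),0]);z=np.array([0,0,1.])
    ax=np.sin(phi)*u+np.cos(phi)*z   # head dir
    pe=np.cos(phi)*u-np.sin(phi)*z   # perp, outward
    # tool z: angle between tool z and head dir = 90+al
    tz=-np.sin(al)*ax-np.cos(al)*pe
    # head dir in tool = -cos(al) x - sin(al) z
    tx=-(ax+np.sin(al)*tz)/np.cos(al)
    ty=np.cross(tz,tx)
    Rm=R.from_matrix(np.c_[flip*tx,flip*ty,tz])
    g=h+off-[0,0,depth]+ax*(.08+s)
    return g+.019*tz,Rm
if __name__=='__main__':
    print(P)
    for th in (60,132,204,276,-12):
      for dps in (-60,-45,-30,-15,0,15,30,45,60):
        row=[]
        for phi,dep in ((15,0),(15,.03),(0,.03),(0,.07)):
            p,Rm=pose(hole(np.radians(th)),np.radians(th+dps),np.radians(phi),dep)
            q,c=ik(p,Rm); row.append('%.4f'%(c) if c>1e-7 else 'ok '+str(np.round(q,1).tolist()))
        print(th,dps,' | '.join(row))
E
python3 plan.py
```

```text
[-1.27789848e-05  3.18121324e-01  3.68915044e-01  6.15663017e-02
  5.53492556e-01  3.64662310e-01  5.12077134e-02  1.97378647e-05
  1.57087405e+00]
60 -60 0.1559 | 0.1434 | 0.0152 | 0.0117
60 -45 0.1431 | 0.1322 | 0.0132 | 0.0101
60 -30 0.0762 | 0.0717 | 0.0030 | 0.0019
60 -15 0.0185 | 0.0175 | ok [0.2, 1.3, 0.3, -0.8, 2.5, 0.6] | ok [0.2, 1.3, 0.3, -0.7, 2.4, 0.7]
60 0 ok [0.4, 1.4, 0.2, -1.2, 2.4, 0.3] | ok [0.4, 1.4, 0.2, -1.2, 2.4, 0.3] | ok [0.3, 1.0, 0.6, -0.8, 2.2, 0.6] | ok [0.3, 1.1, 0.6, -0.8, 2.2, 0.6]
60 15 ok [0.4, 1.0, 0.7, -1.1, 2.2, 0.4] | ok [0.4, 1.1, 0.7, -1.1, 2.2, 0.5] | ok [0.4, 0.8, 0.9, -0.9, 2.0, 0.5] | ok [0.4, 0.9, 0.9, -0.9, 2.0, 0.6]
60 30 ok [0.5, 0.8, 1.1, -1.1, 2.0, 0.5] | ok [0.5, 0.9, 1.1, -1.1, 1.9, 0.5] | ok [0.4, 0.7, 1.2, -0.9, 1.8, 0.5] | ok [0.4, 0.7, 1.2, -0.9, 1.8, 0.5]
60 45 ok [0.6, 0.6, 1.4, -1.2, 1.7, 0.5] | ok [0.6, 0.6, 1.4, -1.2, 1.7, 0.5] | ok [0.5, 0.5, 1.4, -1.0, 1.6, 0.4] | ok [0.5, 0.5, 1.4, -1.0, 1.5, 0.4]
60 60 ok [0.6, 0.4, 1.7, -1.3, 1.5, 0.5] | ok [0.6, 0.4, 1.7, -1.3, 1.5, 0.5] | ok [0.5, 0.3, 1.7, -1.1, 1.3, 0.3] | ok [0.5,
[... 2849 characters left out ...]
, 1.2, 0.4, 0.6, 2.5, 2.2] | ok [-0.3, 1.2, 0.4, 0.5, 2.5, 2.2]
276 60 0.0579 | 0.0536 | ok [-0.2, 1.4, 0.0, 0.4, 2.7, 2.0] | ok [-0.2, 1.4, 0.1, 0.3, 2.7, 2.0]
-12 -60 0.0008 | 0.0000 | ok [-0.4, 0.9, 0.8, 0.8, 2.1, 2.6] | ok [-0.4, 0.9, 0.9, 0.8, 2.0, 2.5]
-12 -45 0.0079 | 0.0050 | ok [-0.3, 1.1, 0.5, 0.8, 2.3, 2.5] | ok [-0.3, 1.1, 0.5, 0.8, 2.3, 2.5]
-12 -30 0.0366 | 0.0326 | 0.0002 | 0.0001
-12 -15 0.1074 | 0.1020 | 0.0138 | 0.0110
-12 0 0.1937 | 0.1810 | 0.0344 | 0.0287
-12 15 0.2232 | 0.2070 | 0.0411 | 0.0343
-12 30 0.1598 | 0.1504 | 0.0264 | 0.0218
-12 45 0.0728 | 0.0695 | 0.0061 | 0.0046
-12 60 0.0137 | 0.0131 | ok [0.2, 1.3, 0.2, -0.9, 2.4, 0.5] | ok [0.2, 1.3, 0.3, -0.8, 2.3, 0.6]
```

```bash
cat > holes.py <<'E'
from h import *
from scipy.optimize import least_squares
S=[(.654,.061),(.628,-.048),(.591,.052),(.575,-.011),(.675,-.006),(.652,.054),(.573,-.015),(.627,-.047),(.585,.053)]
k=[0,4,1,2,5-0,0,2,4-0,1] # placeholder
def m(p,a): return np.array([p[0]+.057*np.cos(p[2]+2*np.pi/5*a),p[1]+.057*np.sin(p[2]+2*np.pi/5*a)])
idx=[0,3,1,2,4,0,2,3,1]
r=least_squares(lambda p:np.r_[[ (m(p,i)-s) for i,s in zip(idx,S)]].ravel(),[.626,.01,1.04],loss='soft_l1',f_scale=.004)
print(r.x,np.degrees(r.x[2]),np.round(r.fun*1000,1))
E
python3 holes.py
```

```text
[0.62385115 0.00880601 1.01537136] 58.1764933209179 [-0.1 -3.8  0.  -0.  -3.9  0.4 -3.9 -1.7  4.2  1.2  1.9  3.2 -1.9  2.3
  1.  -1.   2.1 -0.6]
```

```bash
cat > ov.py <<'E'
from h import *
import sys
c1=manip.capture('top'); c2=manip.capture('scene')
np.savez('cams.npz',tK=c1['camera_matrix'],tV=c1['view'],ti=c1['img'],sK=c2['camera_matrix'],sV=c2['view'],si=c2['img'])
E
python3 ov.py
cat > ov2.py <<'E'
from h import *
Z=np.load('cams.npz'); out=[]
cx,cy,th=.625,.0095,1.02
for k,(x0,y0,w,h) in (('t',(195,95,120,130)),('s',(170,170,130,130))):
    c={'camera_matrix':Z[k+'K'],'view':Z[k+'V']}; f=4.5
    im=cv2.resize(Z[k+'i'][y0:y0+h,x0:x0+w],None,fx=f,fy=f,interpolation=cv2.INTER_NEAREST)
    t=np.linspace(0,2*np.pi,200)
    def circ(x,y,z,r,col):
        p=proj(c,np.c_[x+r*np.cos(t),y+r*np.sin(t),0*t+z]); p=((p+.5-[x0,y0])*f).astype(int); cv2.polylines(im,[p],True,col,1)
    circ(cx,cy,.15,.14,(0,255,255)); circ(cx,cy,.29,.065,(255,0,255)); circ(cx,cy,.18,.03,(0,255,0))
    for i in range(5): circ(cx+.057*np.cos(th+i*2*np.pi/5),cy+.057*np.sin(th+i*2*np.pi/5),.14,.013,(255,0,0))
    out.append(im[:585])
save('ov',np.hstack([cv2.resize(o,(400,450)) for o in out]))
E
python3 ov2.py
```

```text
(no output)
```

View pics/ov.png

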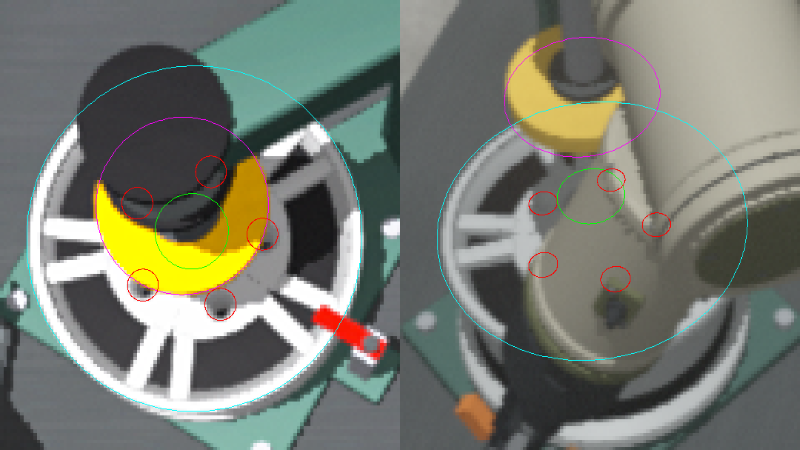

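```bash
cat > ov3.py <<'E'
from h import *
Z=np.load('cams.npz'); out=[]
for (cx,cy,th) in ((.625,.0095,1.02),(.6255,.0115,1.04)):
  k='s';(x0,y0,w,h)=(175,165,115,125)
  I=cv2.cvtColor(cv2.imread('pics/scene0.png'),cv2.COLOR_BGR2RGB)
  if 1:
    c={'camera_matrix':Z[k+'K'],'view':Z[k+'V']}; f=4.5
    im=cv2.resize(I[y0:y0+h,x0:x0+w],None,fx=f,fy=f,interpolation=cv2.INTER_NEAREST)
    t=np.linspace(0,2*np.pi,200)
    def circ(x,y,z,r,col):
        p=proj(c,np.c_[x+r*np.cos(t),y+r*np.sin(t),0*t+z]); p=((p+.5-[x0,y0])*f).astype(int); cv2.polylines(im,[p],True,col,1)
    circ(cx,cy,.15,.14,(0,255,255)); circ(cx,cy,.29,.065,(255,0,255)); circ(cx,cy,.18,.03,(0,255,0))
    for i in range(5): circ(cx+.057*np.cos(th+i*2*np.pi/5),cy+.057*np.sin(th+i*2*np.pi/5),.14,.013,(255,0,0))
    out.append(im[:585])
save('ov3',np.hstack([cv2.resize(o,(400,435)) for o in out]))
E
python3 ov3.py
```

```text
(no output)
```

View pics/ov3.png

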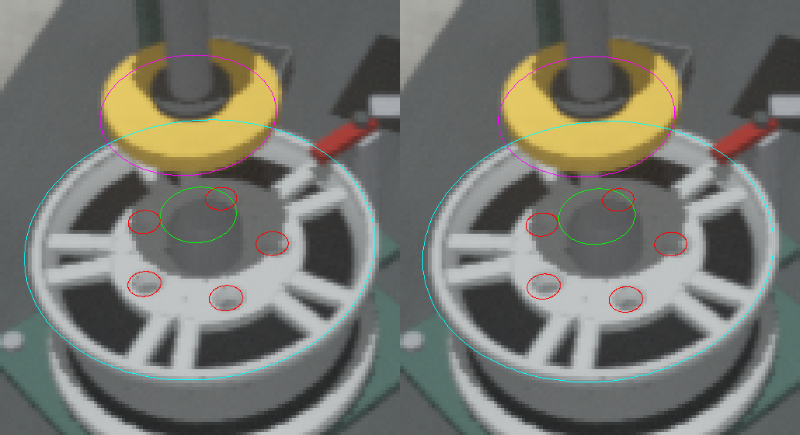

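```bash
sed -i 's/^ctr=.*/ctr=np.array([.6242,.0095]);/' plan.py; cat > go.py <<'E'
from plan import *
def rows(p1,R1,n,hand=0,cur=None):
    s=manip.observe() if cur is None else cur
    dp=(p1-np.array(s['ee_pos']))/.03; rv=(R1*R.from_rotvec(s['orientation']).inv()).as_rotvec()/.1
    print('total d',np.round(dp,2),'rot',np.round(rv,2),'/n:',np.round(np.r_[dp,rv]/n,3).tolist())
def tgt(hi,psi,phi,depth,out=0,flip=1,al=np.pi/6,s=.04,off=(0,0,0)):
    th=1.0245+hi*2*np.pi/5; u=np.array([np.cos(np.radians(psi)),np.sin(np.radians(psi)),0])
    return pose(hole(th),np.radians(psi),np.radians(phi),depth,off=out*u+np.array(off),flip=flip,al=al,s=s)
def show(n,*a,**k):
    p,Rm=tgt(*a,**k); q,c=ik(p,Rm,manip.observe()['joint_pos']); print('TCP',np.round(p,4),'rv',np.round(Rm.as_rotvec(),3),'q',np.round(q,2),'c %.1e'%c); rows(p,Rm,n)
E
python3 rec.py; python3 -c "
from go import *
show(14,0,98,15,-.04,.02)"
```

```text
6.1 [0.5558 0.3476 0.3228] [0.062 2.693 0.015] q [ 0.621 -0.082  1.604 -0.268  1.257 -0.868] 0.11277831404073543 [ 0.1  0.2 -0.7]
TCP [0.6493 0.0906 0.291 ] rv [ 1.281  1.474 -0.983] q [ 0.56  0.68  1.19 -1.18  1.88  0.41] c 2.5e-19
total d [ 3.11 -8.57 -1.06] rot [ -6.41  -6.76 -13.06] /n: [0.222, -0.612, -0.076, -0.458, -0.483, -0.933]
```

jog_arm(
  targets=[
    [[0.2,-0.2,0,-0.4,-0.42,-0.82,0],[0.2,-0.2,0,-0.4,-0.42,-0.82,0],[0.2,-0.2,0,-0.4,-0.42,-0.82,0],[0.2,-0.2,0,-0.4,-0.42,-0.82,0],[0.2,-0.2,0,-0.4,-0.42,-0.82,0],[0.2,-0.3,0,-0.4,-0.42,-0.82,0],[0.2,-0.3,0,-0.4,-0.42,-0.82,0],[0.2,-0.3,0,-0.4,-0.42,-0.82,0]],
  ],
)

```text
clock: 6.9
ee_pos: [0.6056, 0.2904, 0.3229]
orientation: [0.767, 2.189, -0.552]
contact_force: [-0.4, -0.7, -1.9]
width: 0.111
```

jog_arm(
  targets=[
    [[0.2,-0.4,0,-0.4,-0.42,-0.82,0],[0.2,-0.4,0,-0.4,-0.42,-0.82,0],[0.2,-0.4,0,-0.4,-0.42,-0.82,0],[0.2,-0.4,0,-0.4,-0.42,-0.82,0],[0.2,-0.4,0,-0.4,-0.42,-0.82,0],[0.2,-0.4,0,-0.4,-0.42,-0.82,0],[0.2,-0.4,0,-0.4,-0.42,-0.82,0],[0.1,-0.4,0,-0.4,-0.42,-0.82,0]],
  ],
)

```text
clock: 7.7
ee_pos: [0.6502, 0.1937, 0.3215]
orientation: [1.295, 1.469, -0.989]
contact_force: [0.3, 0.8, -0.8]
width: 0.115
```

```bash
python3 rec.py; python3 -c "
from go import *
show(6,0,98,15,-.04,.02)
w=__import__('w'); w.wcap('w4')"
```

```text
7.7 [0.6502 0.1937 0.3215] [ 1.295  1.469 -0.989] q [ 0.668  0.84   0.888 -1.185  2.037  0.325] 0.11547744802887111 [ 0.3  0.8 -0.8]
TCP [0.6493 0.0906 0.291 ] rv [ 1.281  1.474 -0.983] q [ 0.56  0.68  1.19 -1.18  1.88  0.41] c 2.1e-26
total d [-0.03 -3.44 -1.02] rot [-0.03  0.01  0.13] /n: [-0.005, -0.573, -0.169, -0.005, 0.002, 0.022]
```

View pics/w4.png

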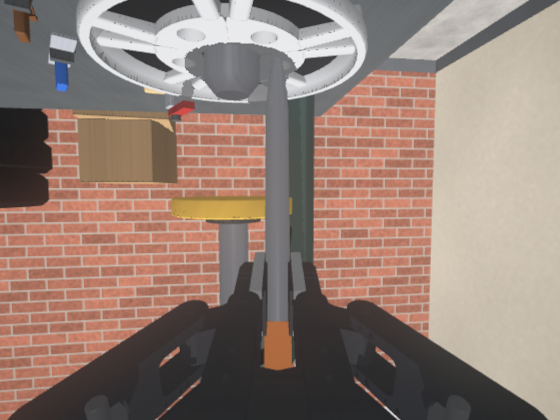

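jog_arm(
  targets=[
    [[-0.01,-0.6,-0.1,0,0,0.05,0],[-0.01,-0.7,-0.2,0,0,0.05,0],[-0.01,-0.7,-0.2,0,0,0.03,0],[0,-0.7,-0.2,0,0,0,0],[0,-0.5,-0.2,0,0,0,0],[0,-0.24,-0.12,0,0,0,0],[0,0,0,0,0,0,0]],
  ],
)

```text
clock: 8.45
ee_pos: [0.6487, 0.0903, 0.2911]
orientation: [1.28, 1.48, -0.979]
contact_force: [-0.8, 1.2, -0.9]
width: 0.116
```

```bash
python3 rec.py; python3 -c "
from go import *
show(3,0,98,15,.0,.0)
w=__import__('w'); s,c,c2=w.wcap('w5')
for d in manip.pinpoint('lug1',c): print(round(d['conf'],2),np.round(d['position'],4))
for i in range(5):
  h=hole(1.0245+i*2*np.pi/5); print(i,h,proj(c2,h))"
```

```text
8.45 [0.6487 0.0903 0.2911] [ 1.28   1.48  -0.979] q [ 0.564  0.669  1.199 -1.177  1.874  0.414] 0.1161621098521744 [-0.8  1.2 -0.9]
TCP [0.652  0.0708 0.251 ] rv [ 1.281  1.474 -0.983] q [ 0.54  0.7   1.24 -1.17  1.83  0.47] c 2.8e-19
total d [ 0.11 -0.65 -1.34] rot [-0.03 -0.01 -0.05] /n: [0.037, -0.217, -0.446, -0.011, -0.003, -0.016]
0.9 [ 0.5754 -0.0118  0.1378]
0.73 [ 0.6839 -0.0049  0.1403]
0.72 [0.5893 0.0537 0.1407]
0 [0.65381299 0.05820391 0.14      ] [[277.57044084   5.4034503 ]]
1 [0.58703075 0.05271396 0.14      ] [[163.55968138   1.18828785]]
2 [ 0.57161515 -0.01249621  0.14      ] [[161.46759897  49.04674595]]
3 [ 0.62887003 -0.04730837  0.14      ] [[234.43891626  69.77272542]]
4 [ 0.67967109 -0.00361329  0.14      ] [[298.03955837  52.79416683]]
```

View pics/w5.png

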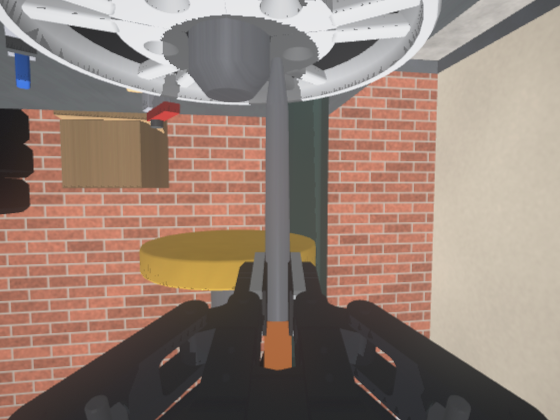

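```bash
python3 -c "
import cv2;i=cv2.imread('pics/w5.png')[0:110,130:330];cv2.imwrite('pics/w5c.png',cv2.resize(i,None,fx=4,fy=4,interpolation=2))"
```

```text
(no output)
```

View pics/w5c.png

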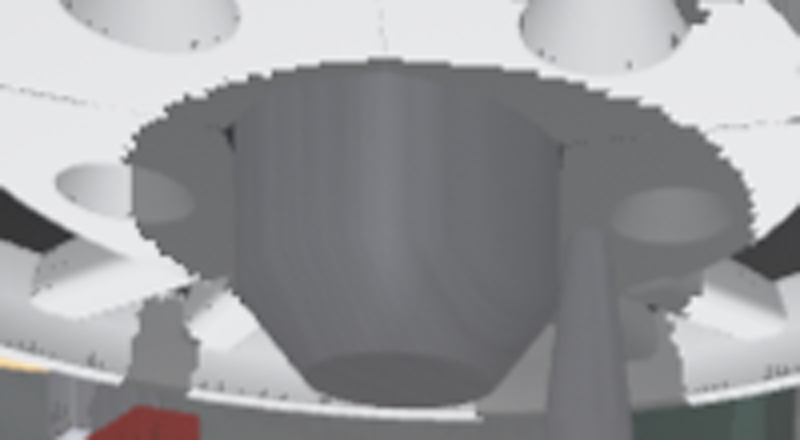

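```bash
cat > ovw.py <<'E'
from w import *
from plan import hole
import sys
name=sys.argv[1]; x0,y0,w,h=map(int,sys.argv[2:6]); f=float(sys.argv[6])
s,c,c2=wcap(name)
im=cv2.resize(c['img'][y0:y0+h,x0:x0+w],None,fx=f,fy=f,interpolation=cv2.INTER_CUBIC)
t=np.linspace(0,2*np.pi,100)
for i in range(5):
    o=hole(1.0245+i*2*np.pi/5); p=proj(c2,o+np.c_[.013*np.cos(t),.013*np.sin(t),0*t]); cv2.polylines(im,[((p+.5-[x0,y0])*f).astype(int)],True,(255,0,0),1)
save(name+'o',im)
E
python3 ovw.py w6 130 0 200 110 4
```

```text
(no output)
```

View pics/w6o.png

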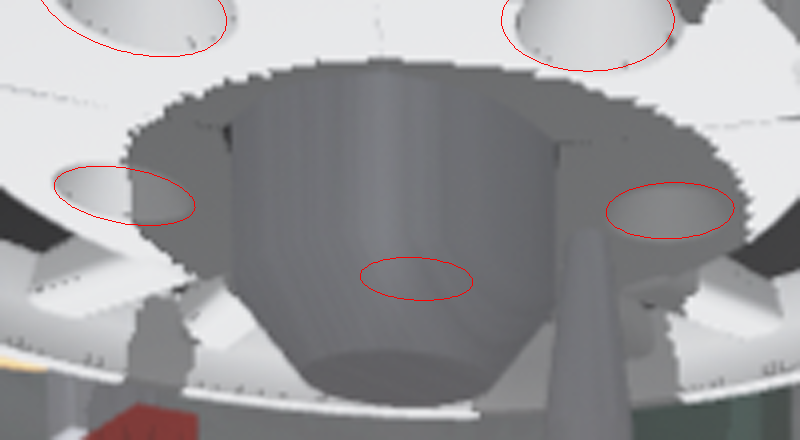

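```bash
sed -i 's/^ctr=.*/ctr=np.array([.6248,.0095]);/' plan.py; sed -i 's/1\.0245/.9955/' go.py ovw.py; python3 ovw.py w7 130 0 200 110 4; python3 -c "
from go import *
show(3,0,98,15,.0,.0)
p0,R0=tgt(0,98,15,0.03); p1,R1=tgt(0,98,0,.032); print((p1-p0)/.03,(R1*R0.inv()).as_rotvec()/.1)
"
```

```text
TCP [0.654  0.0699 0.251 ] rv [ 1.281  1.474 -0.983] q [ 0.54  0.7   1.23 -1.17  1.83  0.47] c 4.2e-30
total d [ 0.17 -0.74 -1.37] rot [-0.03  0.01 -0.07] /n: [0.057, -0.247, -0.456, -0.011, 0.004, -0.024]
[ 0.13527708 -0.96254642 -0.08311791] [ 2.59251574e+00  3.64354326e-01 -1.67009990e-15]
```

View pics/w7o.png

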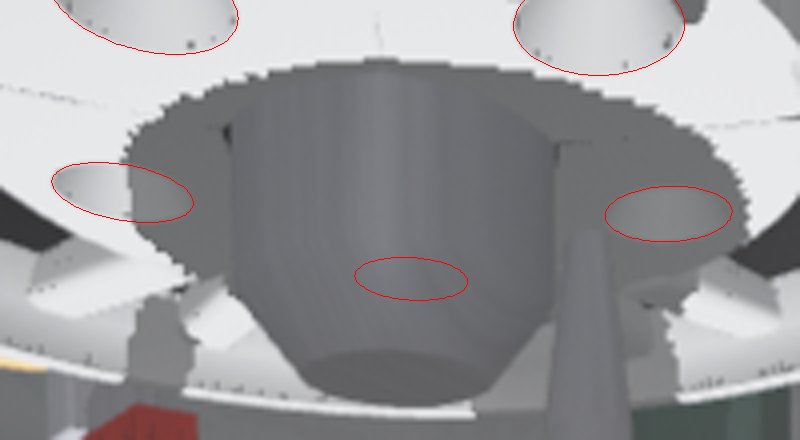

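```bash
cat > seq.py <<'E'
from go import *
import sys
# seq.py hole psi flip [al s]: print stages deltas
hi=int(sys.argv[1]); psi=float(sys.argv[2]); fl=int(sys.argv[3]); kw=dict(flip=fl)
if len(sys.argv)>4: kw.update(al=float(sys.argv[4]),s=float(sys.argv[5]))
st=[(12,0,0),(12,.025,-.0015),(0,.03,0),(0,.067,0)]
s=manip.observe(); p,Rm=np.array(s['ee_pos']),R.from_rotvec(s['orientation']); q=s['joint_pos']
for phi,d,o in st:
    p1,R1=tgt(hi,psi,phi,d,o,**kw); q,c=ik(p1,R1,q)
    print((phi,d),'d',np.round((p1-p)/.03,3),'rot',np.round((R1*Rm.inv()).as_rotvec()/.1,3),'TCP',np.round(p1,4),'q',np.round(q,2),'%.0e'%c); p,Rm=p1,R1
E
python3 seq.py 0 98 1
```

```text
(12, 0) d [ 0.198 -0.932 -1.35 ] rot [ 0.486  0.086 -0.073] TCP [0.6549 0.0641 0.2515] q [ 0.52  0.67  1.25 -1.14  1.8   0.46] 9e-19
(12, 0.025) d [ 0.007 -0.05  -0.833] rot [0. 0. 0.] TCP [0.6551 0.0627 0.2265] q [ 0.52  0.7   1.25 -1.13  1.79  0.49] 6e-26
(0, 0.03) d [ 0.101 -0.721 -0.2  ] rot [2.074 0.291 0.   ] TCP [0.6581 0.041  0.2205] q [ 0.45  0.57  1.31 -0.98  1.67  0.42] 2e-29
(0, 0.067) d [ 0.     0.    -1.233] rot [0. 0. 0.] TCP [0.6581 0.041  0.1835] q [ 0.45  0.61  1.32 -0.97  1.64  0.47] 2e-24
```

jog_arm(
  targets=[
    [[0.04,-0.2,-0.2,0.1,0.02,-0.02,0],[0.04,-0.2,-0.3,0.1,0.02,-0.02,0],[0.04,-0.2,-0.3,0.1,0.02,-0.02,0],[0.04,-0.2,-0.3,0.1,0.02,-0.01,0],[0.04,-0.13,-0.25,0.09,0.01,0,0],[0,0,0,0,0,0,0]],
  ],
)

```text
clock: 9.25
ee_pos: [0.6543, 0.0621, 0.2496]
orientation: [1.316, 1.515, -0.96]
contact_force: [1.0, 0.2, -1.0]
width: 0.11
```

```bash
python3 rec.py; python3 ovw.py w8 180 0 200 110 4;python3 seq.py 0 98 1
```

```text
9.25 [0.6543 0.0621 0.2496] [ 1.316  1.515 -0.96 ] q [ 0.519  0.668  1.249 -1.135  1.802  0.455] 0.109741742480322 [ 1.   0.2 -1. ]
(12, 0) d [0.013 0.051 0.034] rot [ 0.01  -0.021  0.009] TCP [0.6549 0.0641 0.2515] q [ 0.52  0.67  1.25 -1.14  1.8   0.46] 8e-28
(12, 0.025) d [ 0.007 -0.05  -0.833] rot [0. 0. 0.] TCP [0.6551 0.0627 0.2265] q [ 0.52  0.7   1.25 -1.13  1.79  0.49] 7e-26
(0, 0.03) d [ 0.101 -0.721 -0.2  ] rot [2.074 0.291 0.   ] TCP [0.6581 0.041  0.2205] q [ 0.45  0.57  1.31 -0.98  1.67  0.42] 3e-30
(0, 0.067) d [ 0.     0.    -1.233] rot [0. 0. 0.] TCP [0.6581 0.041  0.1835] q [ 0.45  0.61  1.32 -0.97  1.64  0.47] 2e-24
```

View pics/w8.png

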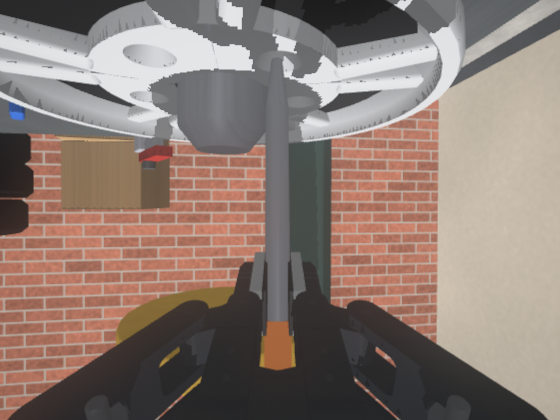

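jog_arm(
  targets=[
    [[0.01,0,-0.2,0,0,0,0],[0.01,0,-0.2,0,0,0,0],[0,0,-0.2,0,0,0,0],[0,0,-0.2,0,0,0,0],[0,0,0,0,0,0,0]],
  ],
)

```text
clock: 9.8
ee_pos: [0.6548, 0.0632, 0.2255]
orientation: [1.314, 1.516, -0.96]
contact_force: [-0.4, -0.4, -1.4]
width: 0.113
```

```bash
python3 rec.py; python3 ovw.py w9 180 0 200 110 4;python3 seq.py 0 98 1
```

```text
9.8 [0.6548 0.0632 0.2255] [ 1.314  1.516 -0.96 ] q [ 0.521  0.7    1.251 -1.129  1.788  0.486] 0.11254290528597641 [-0.4 -0.4 -1.4]
(12, 0) d [-0.005  0.03   0.842] rot [ 0.012 -0.023  0.001] TCP [0.6549 0.0641 0.2515] q [ 0.52  0.67  1.25 -1.14  1.8   0.46] 2e-24
(12, 0.025) d [ 0.007 -0.05  -0.833] rot [0. 0. 0.] TCP [0.6551 0.0627 0.2265] q [ 0.52  0.7   1.25 -1.13  1.79  0.49] 6e-26
(0, 0.03) d [ 0.101 -0.721 -0.2  ] rot [2.074 0.291 0.   ] TCP [0.6581 0.041  0.2205] q [ 0.45  0.57  1.31 -0.98  1.67  0.42] 9e-30
(0, 0.067) d [ 0.     0.    -1.233] rot [0. 0. 0.] TCP [0.6581 0.041  0.1835] q [ 0.45  0.61  1.32 -0.97  1.64  0.47] 2e-24
```

View pics/w9o.png

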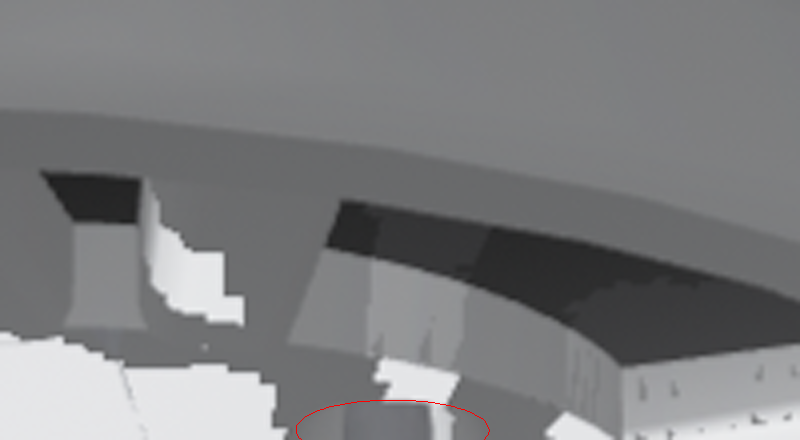

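jog_arm(
  targets=[
    [[0.02,-0.15,-0.03,0.42,0.055,0,0],[0.02,-0.15,-0.03,0.42,0.055,0,0],[0.02,-0.15,-0.03,0.42,0.055,0,0],[0.02,-0.15,-0.04,0.42,0.055,0,0],[0.03,-0.14,-0.04,0.41,0.055,0,0],[0,0,0,0,0,0,0]],
  ],
)

```text
clock: 10.45
ee_pos: [0.6593, 0.0404, 0.224]
orientation: [1.457, 1.669, -0.834]
contact_force: [0.1, 0.9, 0.6]
width: 0.109
```

```bash
python3 rec.py; python3 ovw.py w10 180 0 200 110 4;python3 seq.py 0 98 1
```

```text
10.45 [0.6593 0.0404 0.224 ] [ 1.457  1.669 -0.834] q [ 0.449  0.563  1.309 -0.976  1.672  0.421] 0.10909653096611412 [0.1 0.9 0.6]
(12, 0) d [-0.136  0.782  0.936] rot [-2.086 -0.262  0.008] TCP [0.6549 0.0641 0.2515] q [ 0.52  0.67  1.25 -1.14  1.8   0.46] 4e-30
(12, 0.025) d [ 0.007 -0.05  -0.833] rot [0. 0. 0.] TCP [0.6551 0.0627 0.2265] q [ 0.52  0.7   1.25 -1.13  1.79  0.49] 7e-26
(0, 0.03) d [ 0.101 -0.721 -0.2  ] rot [2.074 0.291 0.   ] TCP [0.6581 0.041  0.2205] q [ 0.45  0.57  1.31 -0.98  1.67  0.42] 3e-30
(0, 0.067) d [ 0.     0.    -1.233] rot [0. 0. 0.] TCP [0.6581 0.041  0.1835] q [ 0.45  0.61  1.32 -0.97  1.64  0.47] 2e-24
```

View pics/w10.png

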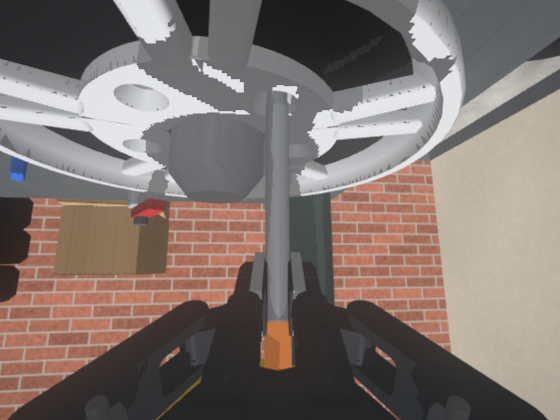

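jog_arm(
  targets=[
    [[-0.02,0.01,-0.2,0,0,0,0],[-0.02,0.01,-0.2,0,0,0,0],[0,0,-0.2,0,0,0,0],[0,0,-0.2,0,0,0,0],[0,0,0,0,0,0,0]],
  ],
)

```text
clock: 11.0
ee_pos: [0.6567, 0.0416, 0.196]
orientation: [1.452, 1.673, -0.84]
contact_force: [-0.9, -0.1, -0.8]
width: 0.114
```

```bash
python3 rec.py
```

```text
11.0 [0.6567 0.0416 0.196 ] [ 1.452  1.673 -0.84 ] q [ 0.452  0.594  1.323 -0.973  1.652  0.453] 0.11421322590543476 [-0.9 -0.1 -0.8]
```

jog_arm(
  targets=[
    [[0,0,-0.2,0,0,0,0],[0,0,-0.15,0,0,0,0],[0,0,-0.1,0,0,0,0],[0,0,-0.1,0,0,0,0],[0,0,0,0,0,0,0]],
  ],
)

```text
clock: 11.5
ee_pos: [0.6574, 0.0416, 0.1815]
orientation: [1.454, 1.671, -0.838]
contact_force: [-0.7, 0.6, -0.7]
width: 0.114
```

```bash
python3 rec.py;python3 ovw.py w11 180 0 200 110 4
```

```text
11.5 [0.6574 0.0416 0.1815] [ 1.454  1.671 -0.838] q [ 0.451  0.612  1.326 -0.972  1.639  0.473] 0.11361682946737403 [-0.7  0.6 -0.7]
```

View pics/w11.png

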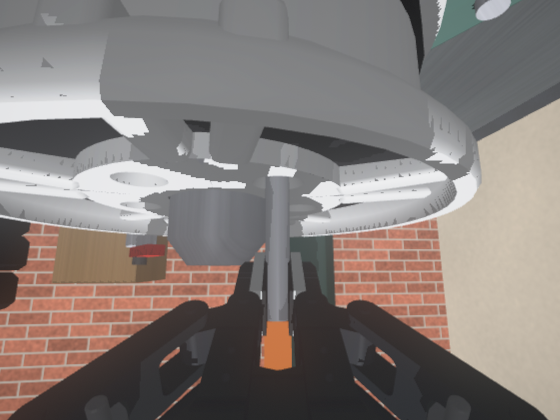

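jog_arm(
  targets=[
    [[0,0,-0.06,0,0,0,0],[0,0,0,0,0,0,0],[0,0,0,0,0,0,0]],
  ],
)

```text
clock: 11.85
ee_pos: [0.6578, 0.0416, 0.1813]
orientation: [1.454, 1.669, -0.836]
contact_force: [-2.5, -0.5, 4.6]
width: 0.11
```

jog_arm(
  targets=[
    [[0,0,0,0,0,0,0.3],[0,0,0,0,0,0,0.3],[0,0,0,0,0,0,0.3],[-0.05,0.4,0.23,0,0,0,0.3],[-0.1,0.8,0.47,0,0,0,0.3],[-0.1,0.8,0.47,0,0,0,0.3],[-0.1,0.8,0.47,0,0,0,0.3],[0,0,0,0,0,0,0.3]],
  ],
)

```text
clock: 12.65
ee_pos: [0.6474, 0.13, 0.2319]
orientation: [1.453, 1.672, -0.83]
contact_force: [0.5, 0.2, 0.7]
width: 0.302
```

```bash
python3 rec.py;python3 ovw.py w12 180 0 200 110 4
```

```text
12.65 [0.6474 0.13   0.2319] [ 1.453  1.672 -0.83 ] q [ 0.565  0.651  1.169 -0.942  1.789  0.442] 0.30167216530124513 [0.5 0.2 0.7]
```

View pics/w12.png

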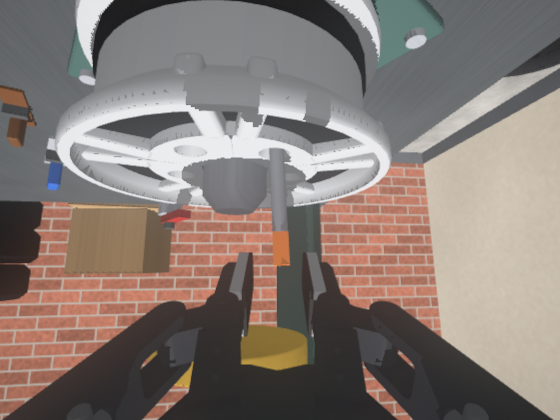

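```bash
cat > rk.py <<'E'
from go import *
import sys
x,y,z,n,fl=map(float,sys.argv[1:6])
Rd=R.from_rotvec([.073,3.139,.001])
if fl<0: Rd=Rd*R.from_euler('z',np.pi)
q,c=ik(np.array([x,y,z]),Rd,manip.observe()['joint_pos']); print('q',np.round(q,2),c); rows(np.array([x,y,z]),Rd,n)
E
python3 rk.py .554 .2876 .25 18 1
```

```text
q [ 0.4   0.19  1.39 -0.    1.56 -1.13] 4.810585292674684e-18
total d [-3.11  5.31  0.65] rot [ 7.54  8.34 12.49] /n: [-0.173, 0.295, 0.036, 0.419, 0.463, 0.694]
```

jog_arm(
  targets=[
    [[-0.17,0.3,0.2,0.42,0.46,0.69,0.4],[-0.17,0.3,0.2,0.42,0.46,0.69,0.4],[-0.17,0.3,0.2,0.42,0.46,0.69,0.4],[-0.17,0.3,0.2,0.42,0.46,0.69,0.4],[-0.17,0.3,0,0.42,0.46,0.69,0.4],[-0.17,0.3,0,0.42,0.46,0.69,0.4],[-0.17,0.3,0,0.42,0.46,0.69,0.4],[-0.17,0.3,0,0.42,0.46,0.69,0.4]],
  ],
)

```text
clock: 13.5
ee_pos: [0.6055, 0.1976, 0.2523]
orientation: [0.978, 2.437, -0.545]
contact_force: [0.0, -0.1, 0.2]
width: 0.395
```

jog_arm(
  targets=[
    [[-0.17,0.3,0,0.42,0.46,0.69,0.4],[-0.17,0.3,0,0.42,0.46,0.69,0.4],[-0.17,0.3,0,0.42,0.46,0.69,0.4],[-0.17,0.3,0,0.42,0.46,0.69,0.4],[-0.17,0.3,0,0.42,0.46,0.69,0.4],[-0.17,0.3,0,0.42,0.46,0.69,0.4],[-0.17,0.25,0,0.42,0.46,0.69,0.4],[-0.17,0.25,0,0.42,0.46,0.69,0.4]],
  ],
)

```text
clock: 14.3
ee_pos: [0.5648, 0.2664, 0.2525]
orientation: [0.288, 3.029, -0.126]
contact_force: [-0.0, -0.8, 0.0]
width: 0.402
```

```bash
python3 rec.py; python3 rk.py .554 .2876 .20 6 1
```

```text
14.3 [0.5648 0.2664 0.2525] [ 0.288  3.029 -0.126] q [ 0.429  0.154  1.43  -0.12   1.516 -0.948] 0.401874623546723 [-0.  -0.8  0. ]
q [ 0.4   0.21  1.46 -0.    1.47 -1.13] 1.73738367909505e-21
total d [-0.36  0.71 -1.75] rot [0.86 0.93 1.43] /n: [-0.06, 0.118, -0.292, 0.143, 0.155, 0.239]
```

jog_arm(
  targets=[
    [[-0.06,0.12,-0.1,0.14,0.16,0.24,0.4],[-0.06,0.12,-0.3,0.14,0.16,0.24,0.4],[-0.06,0.12,-0.3,0.14,0.16,0.24,0.4],[-0.06,0.12,-0.3,0.14,0.15,0.24,0.4],[-0.06,0.12,-0.3,0.14,0.15,0.24,0.4],[-0.06,0.11,-0.4,0.14,0.15,0.23,0.4],[0,0,0,0,0,0,0.4]],
  ],
)

```text
clock: 15.0
ee_pos: [0.5532, 0.2876, 0.1988]
orientation: [-0.075, -3.14, 0.005]
contact_force: [-1.0, -0.1, 0.4]
width: 0.401
```

```bash
python3 rec.py; python3 rk.py .554 .2876 .077 6 1; python3 -c "
from w import *
wcap('w13')"
```

```text
15.0 [0.5532 0.2876 0.1988] [-0.075 -3.14   0.005] q [ 0.399  0.211  1.457 -0.003  1.475 -1.124] 0.40117487786057543 [-1.  -0.1  0.4]
q [ 0.4   0.31  1.57 -0.    1.26 -1.13] 2.2993865739421874e-23
total d [ 0.03  0.   -4.06] rot [ 0.04 -0.02  0.01] /n: [0.004, 0.0, -0.677, 0.007, -0.004, 0.002]
```

View pics/w13.png

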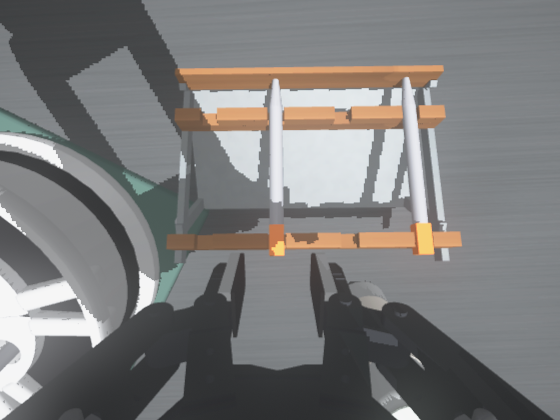

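Pin L (276,75)–(277,250) is centred between the pads (midline 277). Descend and grasp.

jog_arm(
  targets=[
    [[0.02,0,-0.4,0,0,0,0.4],[0,0,-0.8,0,0,0,0.4],[0,0,-0.9,0,0,0,0.4],[0,0,-0.8,0,0,0,0.4],[0,0,-0.7,0,0,0,0.4],[0,0,-0.45,0,0,0,0.4],[0,0,0,0,0,0,0.2],[0,0,0,0,0,0,0]],
  ],
)

```text
clock: 15.85
ee_pos: [0.555, 0.2876, 0.0806]
orientation: [0.077, 3.137, -0.005]
contact_force: [-0.8, -1.8, -3.5]
width: 0.112
```

jog_arm(
  targets=[
    [[0,0,0,0,0,0,0],[0,0,0,0,0,0,0],[0,0,0,0,0,0,0],[0,0,0.2,0,0,0,0],[0,0,0.6,0,0,0,0],[0,0,1,0,0,0,0],[0,0,1,0,0,0,0],[0,0,1,0,0,0,0]],
  ],
)

```text
clock: 16.65
ee_pos: [0.5556, 0.2888, 0.197]
orientation: [0.076, 3.134, -0.001]
contact_force: [-0.4, 0.3, -1.4]
width: 0.107
```

```bash
python3 rec.py;  python3 -c "
from w import *
wcap('w14')"
```

```text
16.65 [0.5556 0.2888 0.197 ] [ 7.600e-02  3.134e+00 -1.000e-03] q [ 0.399  0.212  1.46  -0.003  1.464 -1.123] 0.10726672055458769 [-0.4  0.3 -1.4]
```

View pics/w14.png

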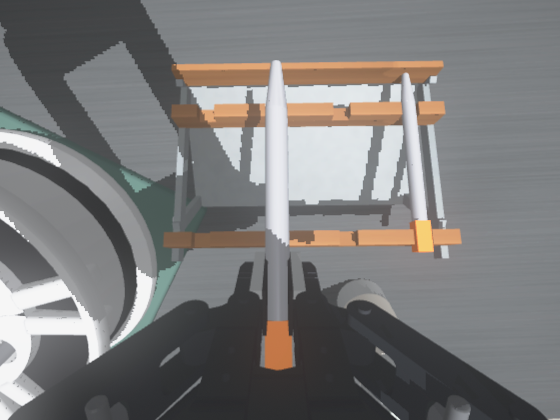

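```bash
python3 -c "
from go import *
show(20,1,98,12,-.03,.08)"; python3 seq.py 1 98 1
```

```text
TCP [0.5768 0.1398 0.2815] rv [ 1.316  1.514 -0.956] q [ 0.67  0.6   1.29 -1.08  1.94  0.49] c 4.8e-28
total d [ 0.63 -5.    2.59] rot [ -9.03  -9.84 -11.91] /n: [0.031, -0.25, 0.13, -0.451, -0.492, -0.595]
(12, 0) d [ 0.997 -7.643  1.592] rot [ -9.027  -9.845 -11.908] TCP [0.5879 0.0606 0.2515] q [ 0.57  0.53  1.44 -1.1   1.82  0.53] 6e-24
(12, 0.025) d [ 0.007 -0.05  -0.833] rot [0. 0. 0.] TCP [0.5882 0.0591 0.2265] q [ 0.56  0.56  1.45 -1.09  1.8   0.56] 3e-27
(0, 0.03) d [ 0.101 -0.721 -0.2  ] rot [2.074 0.291 0.   ] TCP [0.5912 0.0375 0.2205] q [ 0.49  0.42  1.51 -0.96  1.67  0.49] 2e-30
(0, 0.067) d [ 0.     0.    -1.233] rot [0. 0. 0.] TCP [0.5912 0.0375 0.1835] q [ 0.49  0.47  1.52 -0.95  1.64  0.54] 1e-24
```

jog_arm(
  targets=[
    [[0.03,0,0.8,0,0,0,0],[0.03,0,0.8,-0.4,-0.4,-0.5,0],[0.03,-0.1,0.8,-0.45,-0.49,-0.6,0],[0.03,-0.2,0.6,-0.45,-0.49,-0.6,0],[0.03,-0.2,0.4,-0.45,-0.49,-0.6,0],[0.03,-0.2,0,-0.45,-0.49,-0.6,0],[0.03,-0.2,0,-0.45,-0.49,-0.6,0],[0.03,-0.2,0,-0.45,-0.49,-0.6,0]],
  ],
)

```text
clock: 17.5
ee_pos: [0.5626, 0.2558, 0.2979]
orientation: [0.643, 2.689, -0.423]
contact_force: [-0.4, -0.4, -2.0]
width: 0.103
```

jog_arm(
  targets=[
    [[0.03,-0.3,0,-0.45,-0.49,-0.6,0],[0.03,-0.3,0,-0.45,-0.49,-0.6,0],[0.03,-0.3,0,-0.45,-0.49,-0.6,0],[0.03,-0.3,0,-0.45,-0.49,-0.6,0],[0.03,-0.3,0,-0.45,-0.49,-0.6,0],[0.03,-0.3,0,-0.45,-0.49,-0.6,0],[0.03,-0.3,0,-0.45,-0.49,-0.6,0],[0.03,-0.3,0,-0.45,-0.49,-0.6,0]],
  ],
)

```text
clock: 18.3
ee_pos: [0.5697, 0.1838, 0.297]
orientation: [1.125, 2.011, -0.786]
contact_force: [-0.1, -0.4, -2.4]
width: 0.109
```

```bash
python3 rec.py; python3 -c "
from go import *
show(8,1,98,12,-.03,.04)"
```

```text
18.3 [0.5697 0.1838 0.297 ] [ 1.125  2.011 -0.786] q [ 0.702  0.345  1.403 -0.89   1.754  0.148] 0.10866152514510369 [-0.1 -0.4 -2.4]
TCP [0.5824 0.1002 0.2815] rv [ 1.316  1.514 -0.956] q [ 0.62  0.54  1.36 -1.09  1.89  0.49] c 7.0e-30
total d [ 0.42 -2.79 -0.52] rot [-2.47 -2.55 -2.94] /n: [0.053, -0.348, -0.064, -0.309, -0.318, -0.367]
```

jog_arm(
  targets=[
    [[0.05,-0.1,0,-0.41,-0.42,-0.49,0],[0.05,-0.3,0,-0.41,-0.42,-0.49,0],[0.05,-0.4,0,-0.41,-0.42,-0.49,0],[0.05,-0.5,-0.1,-0.41,-0.43,-0.49,0],[0.05,-0.5,-0.1,-0.41,-0.43,-0.49,0],[0.05,-0.5,-0.15,-0.41,-0.43,-0.49,0],[0.1,-0.49,-0.15,0,0,0,0],[0,0,0,0,0,0,0]],
  ],
)

```text
clock: 19.1
ee_pos: [0.5817, 0.0979, 0.2802]
orientation: [1.316, 1.52, -0.959]
contact_force: [-0.1, 0.6, -2.4]
width: 0.108
```

```bash
python3 rec.py; python3 seq.py 1 98 1; python3 ovw.py w15 180 0 200 110 4
```

```text
19.1 [0.5817 0.0979 0.2802] [ 1.316  1.52  -0.959] q [ 0.616  0.537  1.37  -1.091  1.886  0.487] 0.10842840312402736 [-0.1  0.6 -2.4]
(12, 0) d [ 0.207 -1.245 -0.958] rot [-0.026 -0.059  0.   ] TCP [0.5879 0.0606 0.2515] q [ 0.57  0.53  1.44 -1.1   1.82  0.53] 8e-30
(12, 0.025) d [ 0.007 -0.05  -0.833] rot [0. 0. 0.] TCP [0.5882 0.0591 0.2265] q [ 0.56  0.56  1.45 -1.09  1.8   0.56] 3e-27
(0, 0.03) d [ 0.101 -0.721 -0.2  ] rot [2.074 0.291 0.   ] TCP [0.5912 0.0375 0.2205] q [ 0.49  0.42  1.51 -0.96  1.67  0.49] 6e-30
(0, 0.067) d [ 0.     0.    -1.233] rot [0. 0. 0.] TCP [0.5912 0.0375 0.1835] q [ 0.49  0.47  1.52 -0.95  1.64  0.54] 1e-24
```

View pics/w15.png

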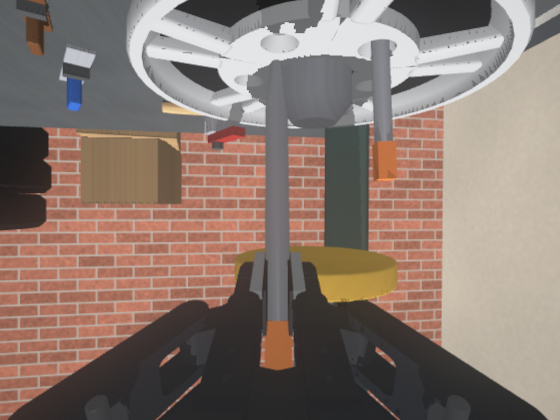

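View pics/w15o.png

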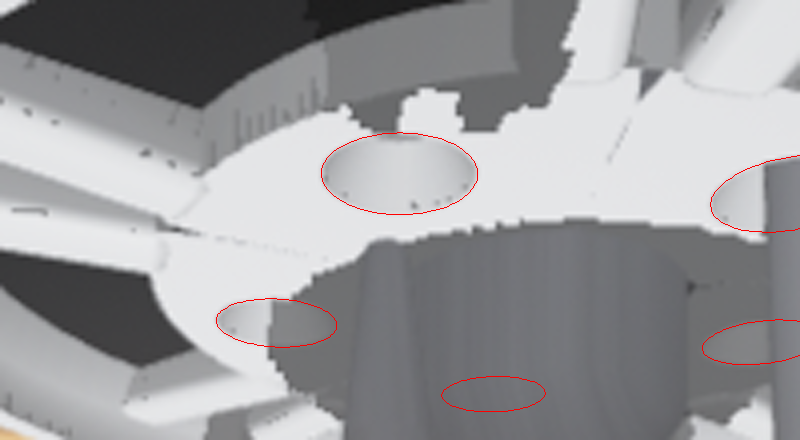

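jog_arm(
  targets=[
    [[0.04,-0.24,-0.16,0,-0.01,0,0],[0.04,-0.25,-0.16,0,-0.01,0,0],[0.04,-0.25,-0.16,-0.01,-0.01,0,0],[0.04,-0.25,-0.16,-0.01,-0.01,0,0],[0.03,-0.2,-0.16,0,-0.01,0,0],[0.02,-0.05,-0.16,0,0,0,0],[0,0,0,0,0,0,0]],
  ],
)

```text
clock: 19.85
ee_pos: [0.5875, 0.0616, 0.2516]
orientation: [1.316, 1.513, -0.957]
contact_force: [-0.6, -0.7, -1.8]
width: 0.114
```

```bash
python3 rec.py; python3 seq.py 1 98 1
```

```text
19.85 [0.5875 0.0616 0.2516] [ 1.316  1.513 -0.957] q [ 0.569  0.532  1.44  -1.102  1.818  0.528] 0.11384379234935522 [-0.6 -0.7 -1.8]
(12, 0) d [ 0.016 -0.033 -0.002] rot [0.014 0.002 0.004] TCP [0.5879 0.0606 0.2515] q [ 0.57  0.53  1.44 -1.1   1.82  0.53] 2e-19
(12, 0.025) d [ 0.007 -0.05  -0.833] rot [0. 0. 0.] TCP [0.5882 0.0591 0.2265] q [ 0.56  0.56  1.45 -1.09  1.8   0.56] 4e-27
(0, 0.03) d [ 0.101 -0.721 -0.2  ] rot [2.074 0.291 0.   ] TCP [0.5912 0.0375 0.2205] q [ 0.49  0.42  1.51 -0.96  1.67  0.49] 9e-30
(0, 0.067) d [ 0.     0.    -1.233] rot [0. 0. 0.] TCP [0.5912 0.0375 0.1835] q [ 0.49  0.47  1.52 -0.95  1.64  0.54] 1e-24
```

jog_arm(
  targets=[
    [[0.01,-0.02,-0.2,0,0,0,0],[0.01,-0.02,-0.2,0,0,0,0],[0,-0.02,-0.2,0,0,0,0],[0,-0.01,-0.2,0,0,0,0],[0,0,0,0,0,0,0]],
  ],
)

```text
clock: 20.35
ee_pos: [0.5879, 0.0598, 0.2272]
orientation: [1.315, 1.513, -0.957]
contact_force: [-0.1, -0.7, -1.5]
width: 0.109
```

jog_arm(
  targets=[
    [[0.02,-0.15,-0.03,0.42,0.055,0,0],[0.02,-0.15,-0.03,0.42,0.055,0,0],[0.02,-0.15,-0.04,0.42,0.055,0,0],[0.02,-0.14,-0.05,0.42,0.055,0,0],[0.02,-0.14,-0.05,0.4,0.055,0,0],[0,0,0,0,0,0,0]],
  ],
)

```text
clock: 20.95
ee_pos: [0.5919, 0.0371, 0.2243]
orientation: [1.458, 1.668, -0.832]
contact_force: [0.3, 1.1, -1.8]
width: 0.105
```

```bash
python3 rec.py; python3 seq.py 1 98 1; python3 ovw.py w16 180 0 200 110 4
```

```text
20.95 [0.5919 0.0371 0.2243] [ 1.458  1.668 -0.832] q [ 0.489  0.416  1.506 -0.957  1.675  0.486] 0.10544151207743692 [ 0.3  1.1 -1.8]
(12, 0) d [-0.133  0.782  0.908] rot [-2.109 -0.229  0.015] TCP [0.5879 0.0606 0.2515] q [ 0.57  0.53  1.44 -1.1   1.82  0.53] 2e-21
(12, 0.025) d [ 0.007 -0.05  -0.833] rot [0. 0. 0.] TCP [0.5882 0.0591 0.2265] q [ 0.56  0.56  1.45 -1.09  1.8   0.56] 3e-27
(0, 0.03) d [ 0.101 -0.721 -0.2  ] rot [2.074 0.291 0.   ] TCP [0.5912 0.0375 0.2205] q [ 0.49  0.42  1.51 -0.96  1.67  0.49] 1e-30
(0, 0.067) d [ 0.     0.    -1.233] rot [0. 0. 0.] TCP [0.5912 0.0375 0.1835] q [ 0.49  0.47  1.52 -0.95  1.64  0.54] 1e-24
```

View pics/w16.png

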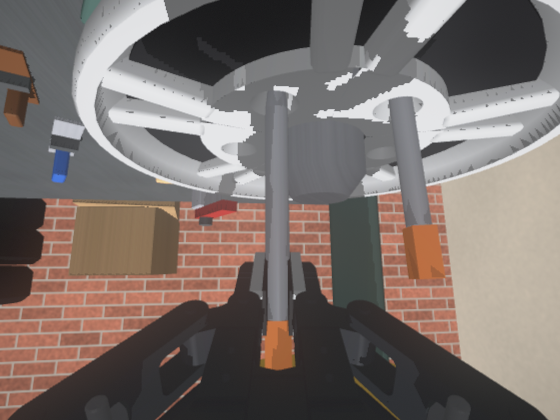

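Upright in hole 1 (column 277). Lowering home.

jog_arm(
  targets=[
    [[-0.02,0.01,-0.25,0,0,0,0],[0,0.01,-0.25,0,0,0,0],[0,0,-0.25,0,0,0,0],[0,0,-0.25,0,0,0,0],[0,0,-0.2,0,0,0,0],[0,0,-0.1,0,0,0,0],[0,0,0,0,0,0,0]],
  ],
)

```text
clock: 21.7
ee_pos: [0.5905, 0.0388, 0.1827]
orientation: [1.453, 1.669, -0.837]
contact_force: [-0.2, 1.7, -2.9]
width: 0.105
```

jog_arm(
  targets=[
    [[0,0,-0.1,0,0,0,0],[0,0,0,0,0,0,0],[0,0,0,0,0,0,0]],
  ],
)

```text
clock: 22.0
ee_pos: [0.591, 0.0387, 0.1813]
orientation: [1.454, 1.667, -0.836]
contact_force: [-0.3, 1.2, 2.6]
width: 0.105
```

jog_arm(
  targets=[
    [[0,0,0,0,0,0,0.3],[0,0,0,0,0,0,0.3],[0,0,0,0,0,0,0.3],[-0.05,0.4,0.23,0,0,0,0.3],[-0.1,0.8,0.47,0,0,0,0.3],[-0.1,0.8,0.47,0,0,0,0.3],[-0.1,0.8,0.47,0,0,0,0.3],[0,0,0,0,0,0,0.3]],
  ],
)

```text
clock: 22.8
ee_pos: [0.5809, 0.1266, 0.2326]
orientation: [1.453, 1.669, -0.829]
contact_force: [0.5, -0.1, 0.5]
width: 0.296
```

```bash
python3 rec.py;python3 ovw.py w17 180 0 200 110 4; python3 rk.py .5595 .4074 .25 20 -1
```

```text
22.8 [0.5809 0.1266 0.2326] [ 1.453  1.669 -0.829] q [ 0.613  0.511  1.364 -0.915  1.794  0.517] 0.2964141067057257 [ 0.5 -0.1  0.5]
q [ 0.56  0.37  1.17 -0.    1.6   2.17] 2.936417225837296e-24
total d [-0.71  9.41  0.63] rot [  8.8   -7.91 -15.75] /n: [-0.035, 0.471, 0.031, 0.44, -0.395, -0.787]
```

View pics/w17.png

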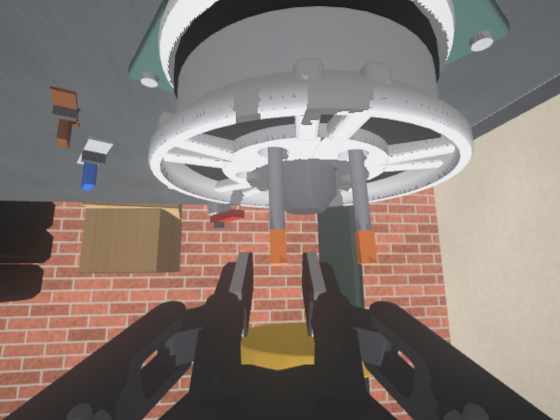

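```bash
cat > scan.py <<'E'
from go import *
seeds=[[-.6,.6,1.3,a,1.7,b] for a in (1,0.,2.) for b in (-.5,2,-2)]
for hi in (2,3):
  for psi in range(230,291,10):
    for fl in (-1,):
      row=[];
      for phi,d,o in ((12,-.03,.04),(12,0,0),(12,.025,0),(0,.03,0),(0,.07,0)):
        p,Rm=tgt(hi,psi,phi,d,o,flip=fl); b=min((ik(p,Rm,s) for s in seeds),key=lambda t:t[1])
        row.append(str(np.round(b[0],2).tolist()) if b[1]<1e-7 else '%.4f'%b[1])
      print(hi,psi,fl,' | '.join(row))
E
python3 scan.py
```

```text
2 230 -1 [-0.89, -0.08, 2.1, 1.21, 1.6, -0.48] | [-0.8, -0.03, 2.11, 1.25, 1.51, -0.51] | [-0.8, 0.02, 2.12, 1.25, 1.49, -0.57] | [-0.68, -0.09, 2.08, 1.09, 1.35, -0.36] | [-0.68, -0.02, 2.1, 1.11, 1.31, -0.44]
2 240 -1 [-0.85, 0.1, 1.91, 1.14, 1.72, -0.52] | [-0.78, 0.13, 1.94, 1.17, 1.63, -0.55] | [-0.78, 0.18, 1.95, 1.17, 1.61, -0.6] | [-0.67, 0.05, 1.94, 1.04, 1.48, -0.44] | [-0.67, 0.12, 1.96, 1.04, 1.44, -0.51]
2 250 -1 [-0.81, 0.26, 1.72, 1.08, 1.83, -0.56] | [-0.74, 0.28, 1.77, 1.1, 1.75, -0.58] | [-0.74, 0.32, 1.78, 1.1, 1.73, -0.62] | [-0.65, 0.19, 1.8, 0.97, 1.61, -0.5] | [-0.65, 0.25, 1.81, 0.97, 1.56, -0.57]
2 260 -1 [-0.75, 0.41, 1.54, 1.03, 1.95, -0.58] | [-0.7, 0.41, 1.6, 1.04, 1.87, -0.61] | [-0.7, 0.45, 1.6, 1.03, 1.85, -0.64] | [-0.62, 0.31, 1.65, 0.91, 1.72, -0.56] | [-0.62, 0.36, 1.66, 0.91, 1.68, -0.62]
2 270 -1 [-0.69, 0.56, 1.34, 0.98, 2.06, -0.59] | [-0.64, 0.54, 1.43, 0.98, 1.99, -0.63] | [-0.64, 0.57, 1.43, 0.97, 1.97, -0.66] | [-0.58, 0.42, 1.51, 0.85, 1.84, -0.62] | [-0.58, 0.48, 1.52, 0.84, 1.8, -0.67]
2 280 -1 [-0.63, 0.69, 1.15, 0.94, 2.18, -0.61] | [-
[... 1135 characters left out ...]
.61, 0.47, 1.44, 0.92, 1.75, -0.52] | [-0.61, 0.52, 1.46, 0.91, 1.71, -0.57]
3 270 -1 [-0.68, 0.73, 1.1, 1.02, 2.09, -0.52] | [-0.64, 0.7, 1.19, 1.02, 2.02, -0.56] | [-0.64, 0.73, 1.2, 1.0, 2.0, -0.59] | [-0.58, 0.59, 1.28, 0.87, 1.88, -0.57] | [-0.58, 0.64, 1.29, 0.85, 1.84, -0.62]
3 280 -1 [-0.62, 0.88, 0.86, 1.0, 2.23, -0.51] | [-0.59, 0.84, 0.99, 0.98, 2.16, -0.57] | [-0.59, 0.87, 1.0, 0.96, 2.14, -0.6] | [-0.53, 0.7, 1.12, 0.81, 2.01, -0.62] | [-0.53, 0.75, 1.13, 0.79, 1.97, -0.67]
3 290 -1 [-0.56, 1.06, 0.6, 1.01, 2.38, -0.48] | [-0.53, 0.97, 0.78, 0.95, 2.3, -0.58] | [-0.53, 1.0, 0.79, 0.92, 2.28, -0.61] | [-0.49, 0.81, 0.95, 0.76, 2.13, -0.68] | [-0.49, 0.86, 0.97, 0.73, 2.09, -0.72]
```

```bash
cat > trace.py <<'E'
from go import *
def trace(segs,p=None,Rm=None,q=None):
    s=manip.observe()
    p=np.array(s['ee_pos']) if p is None else p; Rm=R.from_rotvec(s['orientation']) if Rm is None else Rm; q=s['joint_pos'] if q is None else q
    for (p1,R1,n) in segs:
        rv=(R1*Rm.inv()).as_rotvec(); mx=0
        for i in range(1,n+1):
            pi=p+(p1-p)*i/n; Ri=R.from_rotvec(rv*i/n)*Rm; q1,c=ik(pi,Ri,q); mx=max(mx,np.abs((q1-q)/.1/np.array([2.39,2.39,2.79,3.14,3.14,3.14])).max()); q=q1
            if c>1e-7: print('fail',i,c)
        print('seg q',np.round(q,2),'maxspeedfrac %.2f'%mx,'per row d',np.round((p1-p)/.03/n,3),'rot',np.round(rv/.1/n,3),'norm',np.round(np.linalg.norm(rv)/n*57.3,1)); p,Rm=p1,R1
    return p,Rm,q
E
python3 - <<'E'
import sys; sys.path.insert(0,'.')
from trace import *
Rd=R.from_rotvec([.073,3.139,.001])*R.from_euler('z',np.pi)
trace([(np.array([.5594,.4074,.25]),Rd,24)])
E
```

```text
seg q [ 0.56  0.37  1.17 -0.    1.6   2.17] maxspeedfrac 0.24 per row d [-0.03   0.392  0.026] rot [ 0.367 -0.33  -0.656] norm 4.7
```

jog_arm(
  targets=[
    [[-0.03,0.4,0.1,0.37,-0.33,-0.66,0.4],[-0.03,0.4,0.1,0.37,-0.33,-0.66,0.4],[-0.03,0.4,0.1,0.37,-0.33,-0.66,0.4],[-0.03,0.4,0.1,0.37,-0.33,-0.66,0.4],[-0.03,0.4,0.1,0.37,-0.33,-0.66,0.4],[-0.03,0.4,0,0.37,-0.33,-0.66,0.4],[-0.03,0.4,0,0.37,-0.33,-0.66,0.4],[-0.03,0.4,0,0.37,-0.33,-0.66,0.4]],
  ],
)

```text
clock: 23.65
ee_pos: [0.5729, 0.2184, 0.2439]
orientation: [2.166, 1.256, -0.644]
contact_force: [0.1, 0.7, -1.2]
width: 0.399
```

jog_arm(
  targets=[
    [[-0.03,0.4,0,0.37,-0.33,-0.66,0.4],[-0.03,0.4,0,0.37,-0.33,-0.66,0.4],[-0.03,0.4,0,0.37,-0.33,-0.66,0.4],[-0.03,0.4,0,0.37,-0.33,-0.66,0.4],[-0.03,0.4,0,0.37,-0.33,-0.66,0.4],[-0.03,0.4,0,0.37,-0.33,-0.66,0.4],[-0.03,0.4,0,0.37,-0.33,-0.66,0.4],[-0.03,0.4,0,0.37,-0.33,-0.66,0.4]],
  ],
)

```text
clock: 24.45
ee_pos: [0.5658, 0.3143, 0.2439]
orientation: [2.755, 0.669, -0.362]
contact_force: [0.1, -0.0, 0.8]
width: 0.398
```

jog_arm(
  targets=[
    [[-0.03,0.4,0,0.37,-0.33,-0.66,0.4],[-0.03,0.4,0,0.37,-0.33,-0.66,0.4],[-0.03,0.4,0,0.37,-0.33,-0.66,0.4],[-0.03,0.4,0,0.37,-0.33,-0.66,0.4],[-0.03,0.35,-0.1,0.37,-0.33,-0.66,0.4],[-0.03,0.35,-0.2,0.37,-0.33,-0.66,0.4],[-0.03,0.35,-0.3,0.36,-0.33,-0.65,0.4],[-0.03,0.3,-0.3,0.36,-0.33,-0.65,0.4]],
  ],
)

```text
clock: 25.25
ee_pos: [0.5587, 0.4027, 0.2168]
orientation: [-3.129, 0.086, -0.008]
contact_force: [-0.5, -0.4, -0.5]
width: 0.397
```

```bash
python3 rec.py; python3 rk.py .5594 .4074 .18 4 -1
```

```text
25.25 [0.5587 0.4027 0.2168] [-3.129  0.086 -0.008] q [0.547 0.365 1.241 0.007 1.524 2.172] 0.39668388093110246 [-0.5 -0.4 -0.5]
q [ 0.56  0.4   1.26 -0.    1.48  2.17] 1.3080610226547476e-18
total d [ 0.02  0.16 -1.23] rot [-0.11  0.04  0.08] /n: [0.006, 0.039, -0.307, -0.027, 0.01, 0.02]
```

jog_arm(
  targets=[
    [[0.01,0.05,-0.3,-0.03,0.01,0.02,0.4],[0,0.05,-0.3,-0.03,0.01,0.02,0.4],[0,0.05,-0.3,-0.03,0.01,0.02,0.4],[0,0,-0.3,-0.02,0.01,0.02,0.4],[0,0,0,0,0,0,0.4]],
  ],
)

```text
clock: 25.75
ee_pos: [0.5582, 0.4071, 0.1791]
orientation: [3.138, -0.066, -0.003]
contact_force: [-0.4, 0.0, 0.1]
width: 0.401
```

```bash
python3 rec.py; python3 rk.py .5594 .4074 .077 4 -1;  python3 -c "
from w import *
s,c,c2=wcap('w18')
for x in (-80,0,40,55,80):
  h=np.array([.5245,.4085,.075])+x/1000*np.array([.866,-.039,.5]); print(x,proj(c2,h))
"
```

```text
25.75 [0.5582 0.4071 0.1791] [ 3.138e+00 -6.600e-02 -3.000e-03] q [ 5.570e-01  4.040e-01  1.261e+00 -1.000e-03  1.480e+00  2.170e+00] 0.4009398914698571 [-0.4  0.   0.1]
q [ 0.56  0.48  1.35 -0.    1.31  2.17] 3.8177955322740675e-27
total d [ 0.04  0.01 -3.4 ] rot [ 0.03 -0.04 -0.04] /n: [0.01, 0.002, -0.851, 0.008, -0.01, -0.011]
-80 [[276.31087058 284.04370864]]
0 [[276.48259027 241.35243925]]
40 [[276.6006211  212.00876917]]
55 [[276.65285737 199.02229801]]
80 [[276.75234336 174.28906589]]
```

View pics/w18.png

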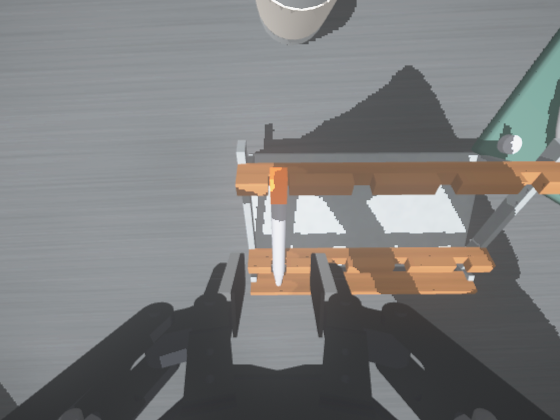

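jog_arm(
  targets=[
    [[0.04,-0.05,-0.6,0,0,0,0.4],[0,0,-0.9,0,0,0,0.4],[0,0,-0.9,0,0,0,0.4],[0,0,-0.7,0,0,0,0.4],[0,0,-0.3,0,0,0,0.4],[0,0,0,0,0,0,0.2],[0,0,0,0,0,0,0]],
  ],
)

```text
clock: 26.5
ee_pos: [0.5609, 0.4066, 0.0812]
orientation: [-3.14, 0.067, -0.004]
contact_force: [0.0, 0.4, 0.0]
width: 0.108
```

jog_arm(
  targets=[
    [[0,0,0,0,0,0,0],[0,0,0,0,0,0,0],[0,0,0,0,0,0,0],[0,0,0.2,0,0,0,0],[0,0,0.6,0,0,0,0],[0,0,1,0,0,0,0],[0,0,1,0,0,0,0],[0,0,1,0,0,0,0]],
  ],
)

```text
clock: 27.3
ee_pos: [0.5604, 0.4063, 0.1969]
orientation: [-3.14, 0.067, -0.004]
contact_force: [-0.1, -0.1, -1.7]
width: 0.108
```

```bash
python3 rec.py;  python3 -c "
from w import *
s,c,c2=wcap('w19')
from pinfit import pr
# flipped: head dir = +cos x - sin z in tool
for x in (-80,55,80):
  print(x,pr(np.array([0,0,-.019])+(x-40)/1000*np.array([.866,0,-.5])))
"
```

```text
27.3 [0.5604 0.4063 0.1969] [-3.14   0.067 -0.004] q [ 5.540e-01  3.930e-01  1.243e+00 -1.000e-03  1.504e+00  2.167e+00] 0.10805966696706107 [-0.1 -0.1 -1.7]
-80 361.40226287378357
55 272.57687491554714
80 238.61523427023457
```

View pics/w19.png

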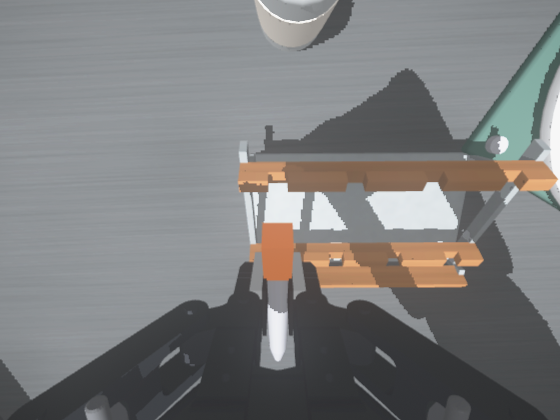

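```bash
cat > t3.py <<'E'
from trace import *
pT,RT=tgt(3,250,12,-.03,.08,flip=-1)
s=manip.observe(); R0=R.from_rotvec(s['orientation']); rv=(RT*R0.inv()).as_rotvec(); print(np.linalg.norm(rv),rv)
f=lambda a:R.from_rotvec(rv*a)*R0
A=lambda *x:np.array(x)
segs=[(A(.50,.36,.32),f(0.05),5),(A(.42,.15,.36),f(.4),10),(A(.42,-.10,.36),f(.7),10),(A(.50,-.22,.34),f(.9),8),(pT,RT,8)]
p,Rm,q=trace(segs); print(pT)
# tip positions
for P_,R_,n in segs: print(np.round(P_,3),'tip',np.round(P_+R_.apply([0,0,-.019])-.12*R_.apply([.866,0,-.5]),3),'back',np.round(R_.apply([0,0,-1]),2))
E
python3 t3.py
```

```text
1.7108930682612913 [ 0.73162753 -1.10270374  1.08439878]
seg q [0.54 0.08 1.39 0.   1.6  2.1 ] maxspeedfrac 0.28 per row d [-0.417 -0.318  0.772] rot [ 0.073 -0.11   0.108] norm 1.0
seg q [-0.12 -0.79  2.08  0.42  1.52  1.09] maxspeedfrac 0.49 per row d [-0.267 -0.7    0.133] rot [ 0.256 -0.386  0.38 ] norm 3.4
seg q [-1.03 -0.33  1.95  0.85  1.9  -0.1 ] maxspeedfrac 0.54 per row d [ 0.    -0.833  0.   ] rot [ 0.219 -0.331  0.325] norm 2.9
seg q [-1.05  0.29  1.5   0.96  2.01 -0.42] maxspeedfrac 0.34 per row d [ 0.333 -0.5   -0.083] rot [ 0.183 -0.276  0.271] norm 2.5
seg q [-0.84  0.46  1.47  1.08  1.88 -0.52] maxspeedfrac 0.11 per row d [ 0.409  0.379 -0.244] rot [ 0.091 -0.138  0.136] norm 1.2
[ 0.59810637 -0.12905976  0.28150639]
[0.5  0.36 0.32] tip [0.399 0.361 0.272] back [-0.06 -0.04  1.  ]
[0.42 0.15 0.36] tip [0.348 0.134 0.276] back [-0.35 -0.37  0.86]
[ 0.42 -0.1   0.36] tip [ 0.385 -0.112  0.255] back [-0.43 -0.66  0.61]
[ 0.5  -0.22  0.34] tip [ 0.49  -0.221  0.229] back [-0.38 -0.83  0.41]
[ 0.598 -0.129  0.282] tip [ 0.6   -0.123  0.17 ] back [-0.33 -0.89  0.31]
```

```bash
sed -i 's/A(.42,.15,.36)/A(.45,.15,.37)/; s/A(.42,-.10,.36)/A(.45,-.10,.37)/; s/A(.50,-.22,.34)/A(.51,-.22,.36)/; s/12,-.03,.08/12,-.06,.07/' t3.py; python3 t3.py
```

```text
1.7108930682612913 [ 0.73162753 -1.10270374  1.08439878]
seg q [0.54 0.08 1.39 0.   1.6  2.1 ] maxspeedfrac 0.28 per row d [-0.417 -0.318  0.772] rot [ 0.073 -0.11   0.108] norm 1.0
seg q [-0.11 -0.68  2.    0.42  1.49  1.09] maxspeedfrac 0.44 per row d [-0.167 -0.7    0.167] rot [ 0.256 -0.386  0.38 ] norm 3.4
seg q [-0.98 -0.28  1.89  0.86  1.87 -0.06] maxspeedfrac 0.49 per row d [ 0.    -0.833  0.   ] rot [ 0.219 -0.331  0.325] norm 2.9
seg q [-1.03  0.29  1.46  0.98  2.02 -0.38] maxspeedfrac 0.30 per row d [ 0.25  -0.5   -0.042] rot [ 0.183 -0.276  0.271] norm 2.5
seg q [-0.82  0.41  1.47  1.1   1.89 -0.47] maxspeedfrac 0.11 per row d [ 0.381  0.418 -0.202] rot [ 0.091 -0.138  0.136] norm 1.2
[ 0.60152657 -0.11966283  0.31150639]
[0.5  0.36 0.32] tip [0.399 0.361 0.272] back [-0.06 -0.04  1.  ]
[0.45 0.15 0.37] tip [0.378 0.134 0.286] back [-0.35 -0.37  0.86]
[ 0.45 -0.1   0.37] tip [ 0.415 -0.112  0.265] back [-0.43 -0.66  0.61]
[ 0.51 -0.22  0.36] tip [ 0.5   -0.221  0.249] back [-0.38 -0.83  0.41]
[ 0.602 -0.12   0.312] tip [ 0.604 -0.113  0.2  ] back [-0.33 -0.89  0.31]
```

jog_arm(
  targets=[
    [[-0.4,-0.3,0.77,0.07,-0.11,0.11,0],[-0.4,-0.3,0.77,0.07,-0.11,0.11,0],[-0.4,-0.3,0.77,0.07,-0.11,0.11,0],[-0.4,-0.3,0.77,0.07,-0.11,0.11,0],[-0.4,-0.3,0.77,0.07,-0.11,0.11,0],[-0.17,-0.7,0.17,0.26,-0.39,0.38,0],[-0.17,-0.7,0.17,0.26,-0.39,0.38,0],[-0.17,-0.7,0.17,0.26,-0.39,0.38,0]],
  ],
)

```text
clock: 28.15
ee_pos: [0.4846, 0.2977, 0.3267]
orientation: [-3.006, -0.194, -0.264]
contact_force: [-0.2, -0.0, -1.5]
width: 0.11
```

jog_arm(
  targets=[
    [[-0.17,-0.7,0.17,0.26,-0.39,0.38,0],[-0.17,-0.7,0.17,0.26,-0.39,0.38,0],[-0.17,-0.7,0.17,0.26,-0.39,0.38,0],[-0.17,-0.7,0.17,0.25,-0.39,0.38,0],[-0.17,-0.7,0.17,0.25,-0.38,0.38,0],[-0.17,-0.7,0.17,0.25,-0.38,0.38,0],[-0.17,-0.7,0.17,0.25,-0.38,0.38,0]],
  ],
)

```text
clock: 28.85
ee_pos: [0.4485, 0.1507, 0.3622]
orientation: [-2.72, -0.56, -0.622]
contact_force: [0.0, -0.8, -0.5]
width: 0.111
```

jog_arm(
  targets=[
    [[0,-0.83,0,0.22,-0.33,0.33,0],[0,-0.83,0,0.22,-0.33,0.33,0],[0,-0.83,0,0.22,-0.33,0.33,0],[0,-0.83,0,0.22,-0.33,0.33,0],[0,-0.83,0,0.22,-0.33,0.33,0],[0,-0.83,0,0.22,-0.33,0.33,0],[0,-0.83,0,0.22,-0.33,0.33,0],[0,-0.83,0,0.22,-0.33,0.33,0]],
  ],
)

```text
clock: 29.65
ee_pos: [0.4488, -0.0494, 0.3617]
orientation: [-2.366, -0.866, -0.915]
contact_force: [0.9, 0.5, -1.5]
width: 0.11
```

```bash
python3 rec.py; python3 - <<'E'
from trace import *
pT,RT=tgt(3,250,12,-.06,.07,flip=-1)
s=manip.observe(); R0=R.from_rotvec(s['orientation']); rv=(RT*R0.inv()).as_rotvec()
f=lambda a:R.from_rotvec(rv*a)*R0
trace([(np.array([.51,-.22,.36]),f(.7),8),(pT,RT,8)])
E
```

```text
29.65 [ 0.4488 -0.0494  0.3617] [-2.366 -0.866 -0.915] q [-0.872 -0.451  1.987  0.819  1.781  0.103] 0.11001954778722592 [ 0.9  0.5 -1.5]
seg q [-1.03  0.28  1.47  0.98  2.01 -0.37] maxspeedfrac 0.39 per row d [ 0.255 -0.711 -0.007] rot [ 0.241 -0.344  0.342] norm 3.1
seg q [-0.82  0.41  1.47  1.1   1.89 -0.47] maxspeedfrac 0.11 per row d [ 0.381  0.418 -0.202] rot [ 0.103 -0.147  0.147] norm 1.3
```

jog_arm(
  targets=[
    [[0.1,-0.8,0,0.24,-0.34,0.34,0],[0.1,-0.8,0,0.24,-0.34,0.34,0],[0.2,-0.8,0,0.24,-0.34,0.34,0],[0.2,-0.8,0,0.24,-0.34,0.34,0],[0.3,-0.7,0,0.24,-0.34,0.34,0],[0.3,-0.7,0,0.24,-0.34,0.34,0],[0.4,-0.6,0,0.24,-0.34,0.34,0],[0.4,-0.5,0,0.24,-0.34,0.34,0]],
  ],
)

```text
clock: 30.45
ee_pos: [0.5094, -0.2204, 0.3612]
orientation: [-1.932, -1.118, -1.16]
contact_force: [0.5, 0.1, -1.7]
width: 0.111
```

jog_arm(
  targets=[
    [[0.38,0.2,-0.1,0.1,-0.15,0.15,0],[0.38,0.4,-0.2,0.1,-0.15,0.15,0],[0.38,0.4,-0.2,0.1,-0.15,0.15,0],[0.38,0.4,-0.2,0.1,-0.15,0.15,0],[0.38,0.4,-0.2,0.1,-0.15,0.15,0],[0.38,0.4,-0.2,0.1,-0.15,0.15,0],[0.38,0.4,-0.2,0.1,-0.15,0.15,0],[0.38,0.4,-0.2,0.1,-0.15,0.15,0]],
  ],
)

```text
clock: 31.25
ee_pos: [0.6013, -0.1277, 0.3148]
orientation: [-1.728, -1.212, -1.248]
contact_force: [-0.7, 0.1, -0.8]
width: 0.111
```

```bash
python3 rec.py; python3 -c "
from go import *
show(8,3,250,12,-.03,.04,flip=-1)";python3 ovw.py w20 100 150 360 200 2; python3 -c "
from h import *
c=manip.capture('scene'); save('s2',c['img'])"
```

```text
31.25 [ 0.6013 -0.1277  0.3148] [-1.728 -1.212 -1.248] q [-0.83   0.426  1.451  1.096  1.905 -0.464] 0.1108452041950371 [-0.7  0.1 -0.8]
TCP [ 0.6118 -0.0915  0.2815] rv [-1.727 -1.209 -1.255] q [-0.78  0.42  1.52  1.11  1.83 -0.51] c 3.3e-20
total d [ 0.35  1.21 -1.11] rot [ 0.03 -0.04 -0.03] /n: [0.044, 0.151, -0.139, 0.004, -0.005, -0.004]
```

View pics/w20.png

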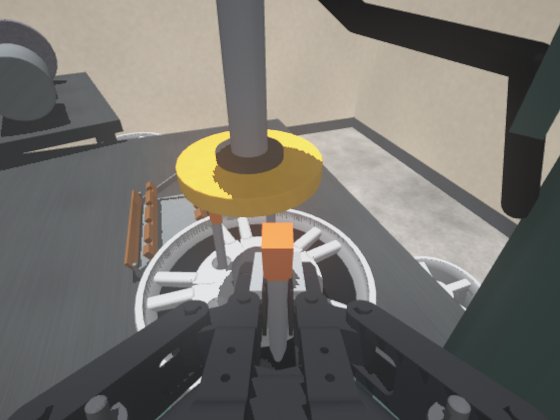

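View pics/s2.png

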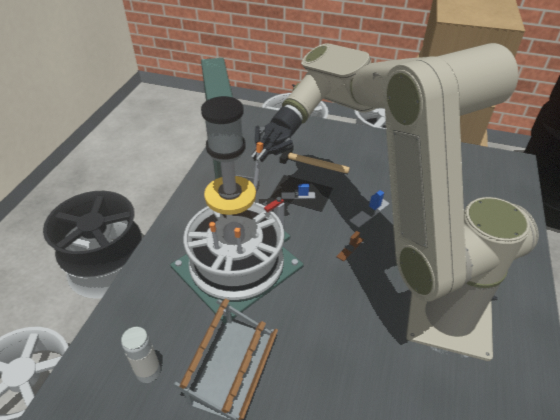

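jog_arm(
  targets=[
    [[0.04,0.15,-0.14,0,0,0,0],[0.05,0.15,-0.14,0,0,0,0],[0.05,0.15,-0.14,0,0,0,0],[0.05,0.15,-0.14,0,0,0,0],[0.05,0.15,-0.14,0,0,0,0],[0.05,0.15,-0.14,0,0,0,0],[0.04,0.16,-0.14,0,0,0,0],[0.04,0.16,-0.14,0,0,0,0]],
  ],
)

```text
clock: 32.15
ee_pos: [0.6115, -0.092, 0.2813]
orientation: [-1.731, -1.211, -1.247]
contact_force: [0.1, -0.3, -0.8]
width: 0.11
```

```bash
python3 rec.py; python3 seq.py 3 250 -1; cat > oval.py <<'E'
# overlay: hole circle and expected pin tip in top/scene
from h import *
from plan import hole
import sys
out=[]
hi=int(sys.argv[2]); o=hole(.9955+hi*2*np.pi/5)
s=manip.observe(); Rm=R.from_rotvec(s['orientation']); fl=int(sys.argv[3])
g=s['ee_pos']+Rm.apply([0,0,-.019]); hd=Rm.apply([-fl*.866,0,-.5])
pts=np.array([g-hd*.12,g+hd*.04]); t=np.linspace(0,2*np.pi,60)
for n in ('top','scene'):
    c=manip.capture(n); u=proj(c,o)[0]; x0,y0=int(u[0])-40,int(u[1])-42; f=5
    im=cv2.resize(c['img'][y0:y0+84,x0:x0+80],None,fx=f,fy=f,interpolation=cv2.INTER_NEAREST)
    for j in range(5):
        oj=hole(.9955+j*2*np.pi/5); p=proj(c,oj+np.c_[.013*np.cos(t),.013*np.sin(t),0*t]); cv2.polylines(im,[((p+.5-[x0,y0])*f).astype(int)],True,(255,0,0),1)
    p=((proj(c,pts)+.5-[x0,y0])*f).astype(int); cv2.line(im,tuple(map(int,p[0])),tuple(map(int,p[1])),(0,255,0),1); out.append(im)
save(sys.argv[1],np.hstack(out))
E
python3 oval.py o1 3 -1
```

```text
32.15 [ 0.6115 -0.092   0.2813] [-1.731 -1.211 -1.247] q [-0.781  0.424  1.519  1.1    1.832 -0.503] 0.11020714437863113 [ 0.1 -0.3 -0.8]
(12, 0) d [ 0.464  1.271 -0.994] rot [ 0.036 -0.051 -0.018] TCP [ 0.6255 -0.0539  0.2515] q [-0.72  0.43  1.57  1.12  1.76 -0.54] 3e-21
(12, 0.025) d [ 0.017  0.047 -0.833] rot [0. 0. 0.] TCP [ 0.626  -0.0525  0.2265] q [-0.72  0.47  1.58  1.12  1.74 -0.57] 4e-29
(0, 0.03) d [ 0.249  0.684 -0.2  ] rot [-1.968  0.716 -0.   ] TCP [ 0.6334 -0.032   0.2205] q [-0.64  0.35  1.6   0.98  1.62 -0.47] 1e-30
(0, 0.067) d [ 0.     0.    -1.233] rot [0. 0. 0.] TCP [ 0.6334 -0.032   0.1835] q [-0.64  0.4   1.61  0.98  1.58 -0.52] 5e-25
```

View pics/o1.png

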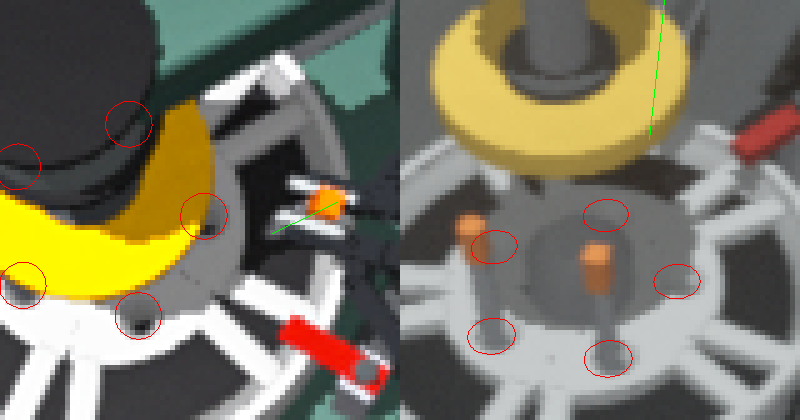

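jog_arm(
  targets=[
    [[0.09,0.25,-0.15,0,-0.01,0,0],[0.09,0.25,-0.15,0,-0.01,0,0],[0.09,0.25,-0.15,0.01,-0.01,0,0],[0.09,0.25,-0.15,0.01,-0.01,0,0],[0.08,0.2,-0.15,0.01,-0.01,0,0],[0.03,0.07,-0.2,0,0,0,0],[0,0,0,0,0,0,0]],
  ],
)

```text
clock: 32.95
ee_pos: [0.6253, -0.0536, 0.252]
orientation: [-1.726, -1.21, -1.252]
contact_force: [-0.1, 0.2, -2.1]
width: 0.11
```

```bash
python3 rec.py; python3 seq.py 3 250 -1; python3 oval.py o2 3 -1
```

```text
32.95 [ 0.6253 -0.0536  0.252 ] [-1.726 -1.21  -1.252] q [-0.723  0.435  1.569  1.12   1.76  -0.535] 0.10950069662173118 [-0.1  0.2 -2.1]
(12, 0) d [ 0.007 -0.01  -0.016] rot [-0.003 -0.016 -0.024] TCP [ 0.6255 -0.0539  0.2515] q [-0.72  0.43  1.57  1.12  1.76 -0.54] 3e-30
(12, 0.025) d [ 0.017  0.047 -0.833] rot [0. 0. 0.] TCP [ 0.626  -0.0525  0.2265] q [-0.72  0.47  1.58  1.12  1.74 -0.57] 5e-29
(0, 0.03) d [ 0.249  0.684 -0.2  ] rot [-1.968  0.716 -0.   ] TCP [ 0.6334 -0.032   0.2205] q [-0.64  0.35  1.6   0.98  1.62 -0.47] 2e-30
(0, 0.067) d [ 0.     0.    -1.233] rot [0. 0. 0.] TCP [ 0.6334 -0.032   0.1835] q [-0.64  0.4   1.61  0.98  1.58 -0.52] 6e-25
```

View pics/o2.png

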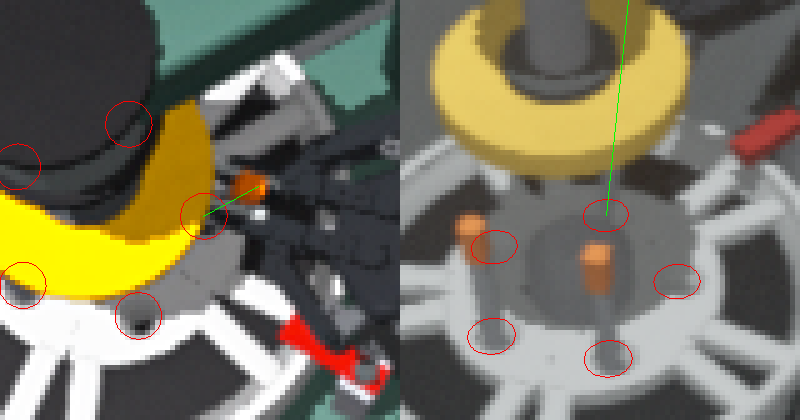

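Pin nose visible behind the plate at (605,190)→ hole 3; lowering leaning.

jog_arm(
  targets=[
    [[0.01,0.01,-0.2,0,0,0,0],[0.01,0.01,-0.2,0,0,0,0],[0,0.01,-0.2,0,0,0,0],[0,0.01,-0.2,0,0,0,0],[0,0,0,0,0,0,0]],
  ],
)

```text
clock: 33.55
ee_pos: [0.6257, -0.0528, 0.2278]
orientation: [-1.726, -1.209, -1.252]
contact_force: [0.1, -0.5, -1.9]
width: 0.11
```

jog_arm(
  targets=[
    [[0.05,0.14,-0.04,-0.4,0.14,0,0],[0.05,0.14,-0.04,-0.4,0.14,0,0],[0.05,0.14,-0.05,-0.4,0.14,0,0],[0.05,0.13,-0.05,-0.39,0.14,0,0],[0.05,0.13,-0.05,-0.39,0.14,0,0],[0,0,0,0,0,0,0]],
  ],
)

```text
clock: 34.15
ee_pos: [0.6341, -0.0318, 0.2237]
orientation: [-1.896, -1.336, -1.093]
contact_force: [-0.9, -0.8, -0.1]
width: 0.106
```

```bash
python3 rec.py; python3 seq.py 3 250 -1; python3 oval.py o3 3 -1
```

```text
34.15 [ 0.6341 -0.0318  0.2237] [-1.896 -1.336 -1.093] q [-0.64   0.345  1.596  0.976  1.62  -0.47 ] 0.106007718067798 [-0.9 -0.8 -0.1]
(12, 0) d [-0.289 -0.737  0.925] rot [ 2.027 -0.685 -0.034] TCP [ 0.6255 -0.0539  0.2515] q [-0.72  0.43  1.57  1.12  1.76 -0.54] 2e-26
(12, 0.025) d [ 0.017  0.047 -0.833] rot [0. 0. 0.] TCP [ 0.626  -0.0525  0.2265] q [-0.72  0.47  1.58  1.12  1.74 -0.57] 4e-29
(0, 0.03) d [ 0.249  0.684 -0.2  ] rot [-1.968  0.716 -0.   ] TCP [ 0.6334 -0.032   0.2205] q [-0.64  0.35  1.6   0.98  1.62 -0.47] 4e-30
(0, 0.067) d [ 0.     0.    -1.233] rot [0. 0. 0.] TCP [ 0.6334 -0.032   0.1835] q [-0.64  0.4   1.61  0.98  1.58 -0.52] 5e-25
```

View pics/o3.png

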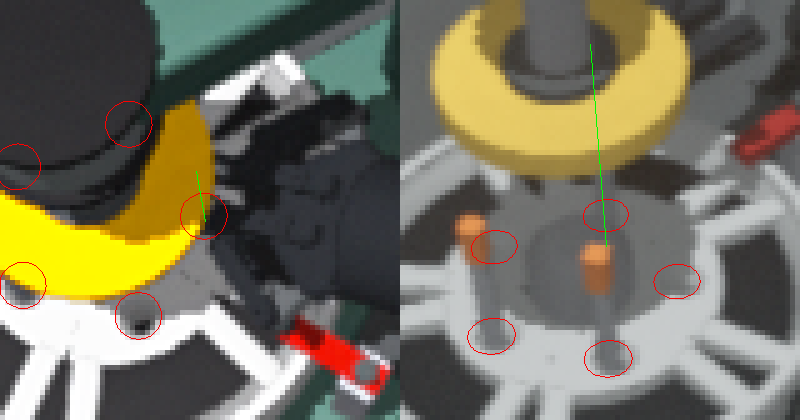

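jog_arm(
  targets=[
    [[-0.02,0,-0.25,0,0,0,0],[0,0,-0.25,0,0,0,0],[0,0,-0.25,0,0,0,0],[0,0,-0.25,0,0,0,0],[0,0,-0.2,0,0,0,0],[0,0,-0.1,0,0,0,0],[0,0,0,0,0,0,0]],
  ],
)

```text
clock: 34.95
ee_pos: [0.633, -0.0329, 0.1832]
orientation: [-1.894, -1.33, -1.094]
contact_force: [-2.7, -2.3, 1.4]
width: 0.107
```

jog_arm(
  targets=[
    [[0,0,-0.08,0,0,0,0],[0,0,0,0,0,0,0],[0,0,0,0,0,0,0]],
  ],
)

```text
clock: 35.25
ee_pos: [0.6334, -0.0329, 0.183]
orientation: [-1.893, -1.332, -1.097]
contact_force: [-5.5, -3.7, 11.5]
width: 0.112
```

jog_arm(
  targets=[
    [[0,0,0,0,0,0,0.3],[0,0,0,0,0,0,0.3],[0,0,0,0,0,0,0.3],[-0.15,-0.4,0.25,0,0,0,0.3],[-0.28,-0.77,0.47,0,0,0,0.3],[-0.28,-0.77,0.47,0,0,0,0.3],[-0.28,-0.77,0.47,0,0,0,0.3],[0,0,0,0,0,0,0.3]],
  ],
)

```text
clock: 36.05
ee_pos: [0.6035, -0.1181, 0.2334]
orientation: [-1.899, -1.333, -1.098]
contact_force: [0.7, 0.5, 0.1]
width: 0.302
```

```bash
python3 rec.py; python3 ovw.py w21 100 150 360 200 2; python3 oval.py o4 3 -1
```

```text
36.05 [ 0.6035 -0.1181  0.2334] [-1.899 -1.333 -1.098] q [-0.777  0.393  1.517  0.927  1.739 -0.518] 0.30189809638582193 [0.7 0.5 0.1]
```

View pics/w21o.png

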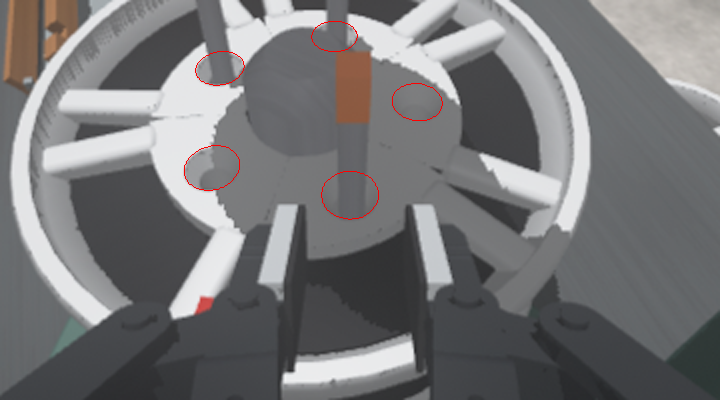

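View pics/o4.png

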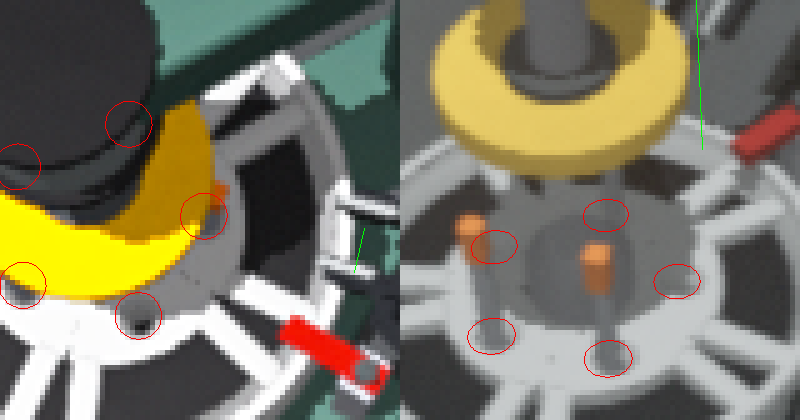

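```bash
python3 - <<'E'
from w import *
from plan import hole
s,c,c2=wcap('w22')
o=hole(.9955+3*2*np.pi/5)
for z in (.23,.205,.14): print(z,proj(c2,[o[0],o[1],z]), (proj(c2,[o[0],o[1],z])[0]-[100,150])*2)
Z=np.load('cams.npz'); 
for k in 's': 
  c={'camera_matrix':Z['sK'],'view':Z['sV']}
  for h in (0,1):
    o=hole(.9955+h*2*np.pi/5); print(h,[ (proj(c,[o[0],o[1],z])[0]).round(1) for z in (.23,.205)])
  u=proj(c,hole(.9955+3*2*np.pi/5))[0]; print(int(u[0])-40,int(u[1])-42)
t=manip.capture('top'); sc=manip.capture('scene'); save('t3',t['img'])
for cc in (t,sc):
  for n in ('gauge','gap','stop','mat'): print(n,[(round(d['conf'],2),np.round(d['position'],4).tolist()) for d in manip.pinpoint(n,cc)])
E
```

```text
0.23 [[277.21365969 174.75545393]] [354.42731938  49.51090785]
0.205 [[277.15066659 199.63037662]] [354.30133319  99.26075325]
0.14 [[277.02691753 248.49681455]] [354.05383507 196.9936291 ]
0 [array([212.7, 223.2]), array([213.6, 229.7])]
1 [array([237.3, 227.8]), array([237.8, 234.3])]
198 179
gauge [(0.6, [0.2647, -0.3683, -0.0002]), (0.56, [0.3082, -0.1813, -0.0031]), (0.43, [0.5141, -0.3511, 0.0036])]
gap [(0.61, [0.5595, -0.1083, 0.152]), (0.19, [0.625, 0.0071, 0.0348])]
stop [(0.85, [0.5618, -0.0911, 0.1654])]
mat [(0.9, [0.5192, -0.3681, 0.0021])]
gauge [(0.8, [0.5131, -0.348, 0.0067]), (0.56, [0.263, -0.3637, -0.0002]), (0.53, [0.3062, -0.1861, -0.0013])]
gap [(0.8, [0.5552, -0.1032, 0.1522])]
stop [(0.74, [0.6295, -0.0491, 0.142]), (0.65, [0.563, -0.0935, 0.1647]), (0.42, [0.6503, 0.06, 0.1428]), (0.37, [0.5908, 0.0531, 0.1523])]
mat [(0.82, [0.5189, -0.3688, -0.0026])]
```

View pics/t3.png

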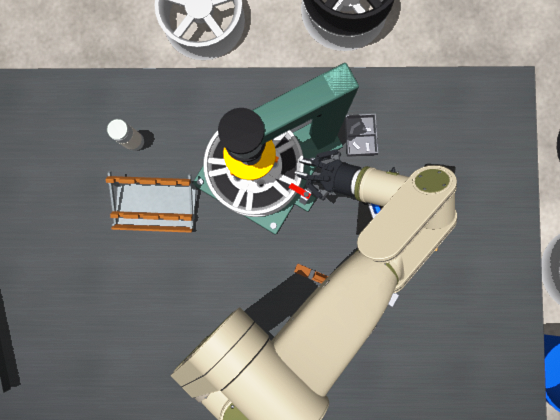

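```bash
python3 - <<'E'
from w import *
from plan import hole
s=manip.observe()
T=np.eye(4); T[:3,:3]=R.from_rotvec(s['orientation']).as_matrix(); T[:3,3]=s['ee_pos']
H=np.array([[0,-.948,-.319,.082],[1,0,0,0],[0,-.319,.948,-.142],[0,0,0,1]])
c={'view':np.linalg.inv(T@H),'camera_matrix':[[307.3,0,277.2],[0,307.3,205.8],[0,0,1]]}
o=hole(.9955+3*2*np.pi/5); u=np.array([np.cos(np.radians(250)),np.sin(np.radians(250))])
for n,r,z in (('far top',-.006,.23),('near top',.006,.23),('near bot',.006,.205)):
  for t in (0,.003,.006): print(n,t,proj(c,[*(o[:2]+u*(r+t)),z])[0].round(1))
im=cv2.imread('pics/w22.png'); cv2.imwrite('pics/w22c.png',cv2.resize(im[160:270,220:340],None,fx=5,fy=5,interpolation=0))
E
```

```text
far top 0 [277.8 169.9]
far top 0.003 [277.8 172.9]
far top 0.006 [277.8 175.9]
near top 0 [277.8 182.1]
near top 0.003 [277.8 185.3]
near top 0.006 [277.8 188.5]
near bot 0 [277.7 206.9]
near bot 0.003 [277.7 210. ]
near bot 0.006 [277.7 213.2]
```

View pics/w22c.png

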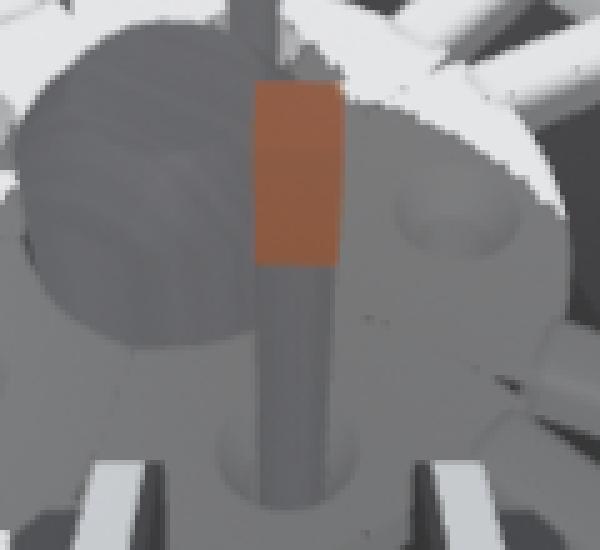

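jog_arm(
  targets=[
    [[-0.25,-0.7,-0.2,0,0,0,0.3],[-0.25,-0.7,-0.2,0,0,0,0.3],[-0.25,-0.7,-0.2,0,0,0,0.3],[-0.2,-0.6,-0.2,0,0,0,0.3],[0,0,0,0,0,0,0.3]],
  ],
)

```text
clock: 37.25
ee_pos: [0.574, -0.1976, 0.2054]
orientation: [-1.897, -1.328, -1.094]
contact_force: [0.0, 0.0, 0.0]
width: 0.299
```

```bash
python3 rec.py; python3 - <<'E'
from w import *
from plan import hole
s,c0,c=wcap('w23')
o=hole(.9955+3*2*np.pi/5); u=np.array([np.cos(np.radians(250)),np.sin(np.radians(250))])
for n,r,z in (('far top',-.006,.23),('near top',.006,.23),('near bot',.006,.205)):
  for t in (0,.006): print(n,t,proj(c,[*(o[:2]+u*(r+t)),z])[0].round(1))
im=cv2.imread('pics/w23.png'); cv2.imwrite('pics/w23c.png',cv2.resize(im[100:260,180:380],None,fx=4,fy=4,interpolation=0))
E
```

```text
37.25 [ 0.574  -0.1976  0.2054] [-1.897 -1.328 -1.094] q [-0.89   0.511  1.418  0.871  1.814 -0.597] 0.2986406168832391 [0. 0. 0.]
far top 0 [275.7  73.8]
far top 0.006 [275.7  77.2]
near top 0 [275.6  80.8]
near top 0.006 [275.6  84.5]
near bot 0 [275.7 109. ]
near bot 0.006 [275.7 112.9]
```

View pics/w23c.png

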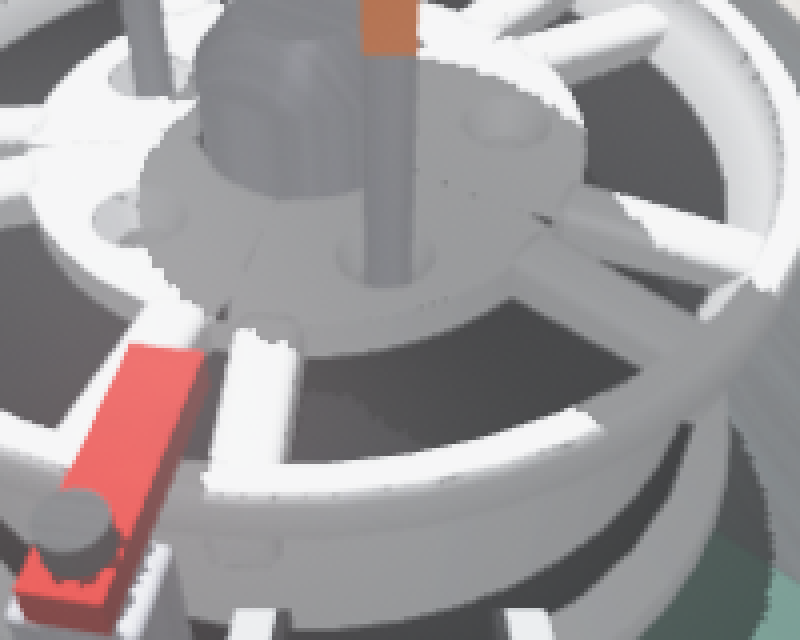

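```bash
python3 - <<'E'
import cv2
im=cv2.imread('pics/w23.png'); cv2.imwrite('pics/w23d.png',cv2.resize(im[50:180,220:340],None,fx=4.5,fy=4.5,interpolation=0))
E
```

```text
(no output)
```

View pics/w23d.png

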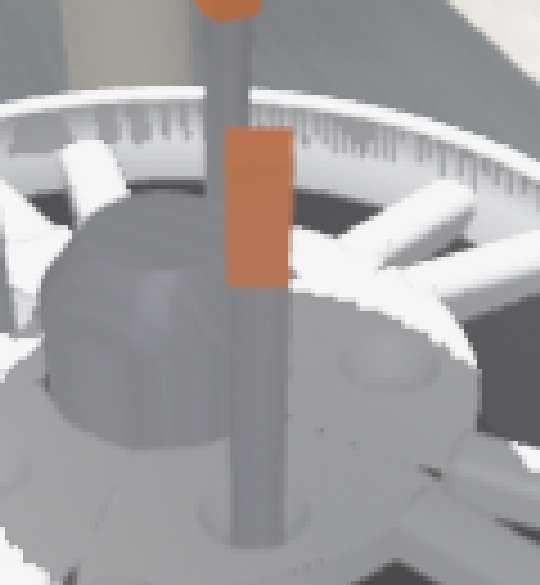

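```bash
python3 - <<'E'
from w import *
from plan import ctr
s=manip.observe()
T=np.eye(4); T[:3,:3]=R.from_rotvec(s['orientation']).as_matrix(); T[:3,3]=s['ee_pos']
H=np.array([[0,-.948,-.319,.082],[1,0,0,0],[0,-.319,.948,-.142],[0,0,0,1]])
c={'view':np.linalg.inv(T@H),'camera_matrix':[[307.3,0,277.2],[0,307.3,205.8],[0,0,1]]}
P=[atz(c,(180+x/4,100+y/4),.17)[:2] for x,y in ((130,345),(205,350),(15,592),(105,603))]
for p in P: print(p.round(4))
print('inner width',np.linalg.norm(P[0]-P[1]),'len',np.linalg.norm((P[0]+P[1]-P[2]-P[3])/2))
m=(P[0]+P[1])/2; d=m-(P[2]+P[3])/2; print('inner mid',m,'yaw press',np.arctan2(d[1],d[0])-np.pi/2)
v=ctr-m; print('from centre: yaw',np.arctan2(v[1],v[0])-np.pi/2,'r',np.linalg.norm(v))
E
cat > gz.py <<'E'
from h import *
import sys
# classify gauge pixels in top view: enlarge
c=manip.capture('top'); np.savez('top_now.npz',K=c['camera_matrix'],V=c['view'],i=c['img'])
save(sys.argv[1],cv2.resize(c['img'][165:245,345:415],None,fx=7,fy=7,interpolation=0))
E

```

```text
[ 0.5577 -0.0881]
[ 0.5717 -0.0948]
[ 0.5265 -0.1406]
[ 0.5406 -0.1481]
inner width 0.015524025049770991 len 0.06140346799013457
inner mid [ 0.56472517 -0.09145229] yaw press -0.5333749457539987
from centre: yaw -0.5367950093950298 r 0.11747488796772415
```

```bash
cat > gk.py <<'E'
from trace import *
YP=-.535
xd=np.array([np.cos(YP),np.sin(YP),0]); GAP=np.r_[ctr-.136*np.array([-np.sin(YP),np.cos(YP)]),.155]
def down(yaw,fl=1): # tool z down, tool x = -fl * gauge x
    x=-fl*np.array([np.cos(yaw),np.sin(yaw),0]); z=np.array([0,0,-1.]); return R.from_matrix(np.c_[x,np.cross(z,x),z])
if __name__=='__main__':
    print(GAP,xd)
    for fl in (1,-1):
        for p,y in (((.5135,-.35,.10),.4),((.5135,-.35,.022),.4),(tuple(GAP[:2]-xd[:2]*.11)+(.17,),YP),(tuple(GAP[:2]-xd[:2]*.038)+(.17,),YP)):
            b=min((ik(np.array(p),down(y,fl),[-.4,.4,1.4,a,1.4,c]) for a in (0,) for c in (-2,-1,0,1,2)),key=lambda t:t[1]); print(fl,np.round(p,3),np.round(b[0],2),b[1])
    trace([(np.array([.52,-.33,.30]),down(.4,-1),14)]); trace([(np.array([.52,-.33,.30]),down(.4,1),14)])
E
python3 gk.py
```

```text
[ 0.55546162 -0.10749653  0.155     ] [ 0.86026863 -0.50984104  0.        ]
1 [ 0.514 -0.35   0.1  ] [-0.68  0.28  1.56 -0.    1.3  -2.65] 6.322141673404827e-21
1 [ 0.514 -0.35   0.022] [-0.68  0.37  1.6  -0.    1.17 -2.65] 1.2472468667512643e-23
1 [ 0.461 -0.051  0.17 ] [-0.22 -0.21  1.93 -0.    1.42 -1.26] 1.122143082097223e-29
1 [ 0.523 -0.088  0.17 ] [-0.26 -0.02  1.76 -0.    1.4  -1.3 ] 3.0894108016247987e-27
-1 [ 0.514 -0.35   0.1  ] [-0.68  0.28  1.56 -0.    1.3   0.49] 3.847561213138599e-28
-1 [ 0.514 -0.35   0.022] [-0.68  0.37  1.6  -0.    1.17  0.49] 1.830285278157552e-27
-1 [ 0.461 -0.051  0.17 ] [-0.22 -0.21  1.93 -0.    1.42  1.88] 4.294900813181312e-29
-1 [ 0.523 -0.088  0.17 ] [-0.26 -0.02  1.76  0.    1.4   1.84] 7.796164414879531e-31
seg q [-0.65  0.16  1.34  0.    1.65  0.52] maxspeedfrac 0.27 per row d [-0.13  -0.318  0.224] rot [-0.556  0.529 -0.532] norm 5.3
seg q [-0.65  0.16  1.34 -0.    1.65 -2.62] maxspeedfrac 0.50 per row d [-0.13  -0.318  0.224] rot [-0.639 -0.671  1.472] norm 10.0
```

jog_arm(
  targets=[
    [[-0.1,-0.3,0.35,-0.56,0.53,-0.53,0.4],[-0.1,-0.3,0.35,-0.56,0.53,-0.53,0.4],[-0.1,-0.3,0.35,-0.56,0.53,-0.53,0.4],[-0.1,-0.3,0.35,-0.56,0.53,-0.53,0.4],[-0.13,-0.3,0.35,-0.56,0.53,-0.53,0.4],[-0.13,-0.3,0.35,-0.56,0.53,-0.53,0.4],[-0.13,-0.3,0.3,-0.56,0.53,-0.53,0.4],[-0.13,-0.3,0.3,-0.56,0.53,-0.53,0.4]],
  ],
)

```text
clock: 38.1
ee_pos: [0.5474, -0.2668, 0.2889]
orientation: [-2.649, -1.007, -0.535]
contact_force: [-0.5, -0.3, 0.4]
width: 0.397
```

jog_arm(
  targets=[
    [[-0.13,-0.3,0.2,-0.56,0.53,-0.53,0.4],[-0.13,-0.3,0.1,-0.56,0.53,-0.53,0.4],[-0.13,-0.3,0,-0.56,0.53,-0.53,0.4],[-0.13,-0.3,0,-0.56,0.53,-0.53,0.4],[-0.13,-0.3,0,-0.55,0.53,-0.53,0.4],[-0.13,-0.3,0,-0.55,0.52,-0.53,0.4],[0,0,0,0,0,0,0.4]],
  ],
)

```text
clock: 38.8
ee_pos: [0.5248, -0.3197, 0.297]
orientation: [3.077, 0.633, -0.007]
contact_force: [0.3, -0.8, -1.1]
width: 0.401
```

```bash
python3 rec.py; python3 - <<'E'
from w import *
s,c,c2=wcap('w24'); np.savez('w24.npz',V=c2['view'],K=c['camera_matrix'],i=c['img'])
for n in ('gauge','mat','step'): print(n,[(round(d['conf'],2),np.round(d['position'],4).tolist()) for d in manip.pinpoint(n,c)])
E
```

```text
38.8 [ 0.5248 -0.3197  0.297 ] [ 3.077  0.633 -0.007] q [-0.628  0.155  1.343 -0.004  1.646  0.536] 0.40109706862401606 [ 0.3 -0.8 -1.1]
gauge [(0.96, [0.5123, -0.3507, 0.0045]), (0.94, [0.2656, -0.3612, 0.001]), (0.93, [0.3047, -0.1804, 0.0008])]
mat [(0.96, [0.522, -0.364, 0.0011])]
step [(0.59, [0.541, -0.3425, 0.008]), (0.57, [0.3113, -0.1529, 0.0016]), (0.53, [0.7367, -0.3128, 0.0034])]
```

View pics/w24.png

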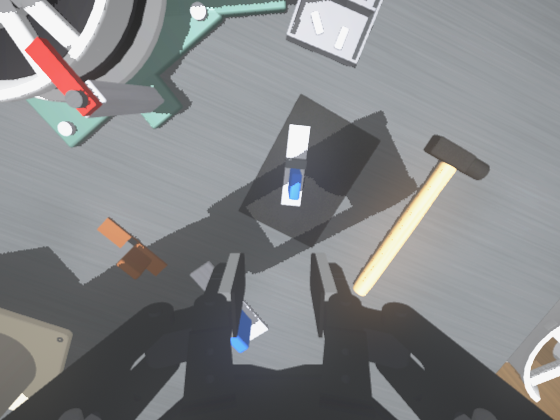

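```bash
python3 - <<'E'
import cv2
im=cv2.imread('pics/w24.png'); cv2.imwrite('pics/w24c.png',cv2.resize(im[115:220,240:350],None,fx=5.5,fy=5.5,interpolation=0))
E
```

```text
(no output)
```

View pics/w24c.png

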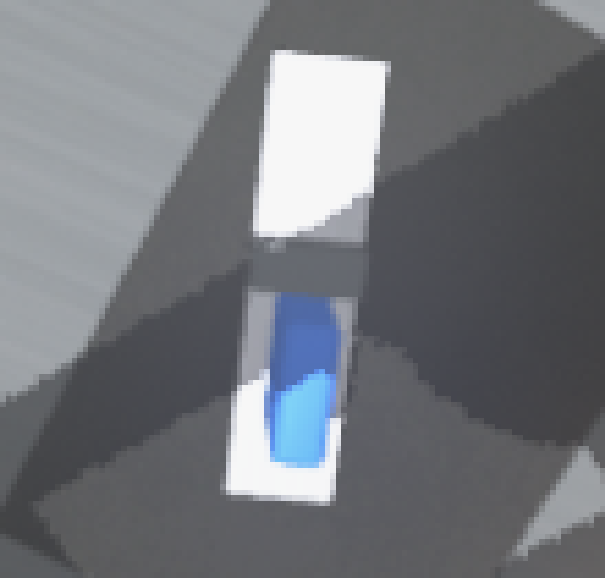

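```bash
cat > gp.py <<'E'
from h import *
Z=np.load('w24.npz'); c={'view':Z['V'],'camera_matrix':Z['K']}
P=[atz(c,(240+x/5.5-.0,115+y/5.5),.008)[:2] for x,y in ((272,50),(390,62),(225,493),(332,503))]
a=(P[0]+P[1])/2; b=(P[2]+P[3])/2; d=a-b; print('len',np.linalg.norm(d),'w',np.linalg.norm(P[0]-P[1]),'yaw',np.arctan2(d[1],d[0]),'origin',b+d*40/115)
E
python3 gp.py
```

```text
len 0.11599655088470662 w 0.029392033500424873 yaw 0.30804836446413103 origin [ 0.51277962 -0.35127899]
```

```bash
python3 - <<'E'
from gk import *
trace([(np.array([.5127,-.351,.10]),down(.308,-1),8),(np.array([.5127,-.351,.020]),down(.308,-1),5)])
E
```

```text
seg q [-0.68  0.28  1.56 -0.    1.3   0.58] maxspeedfrac 0.14 per row d [-0.047 -0.127 -0.819] rot [-0.001 -0.004 -0.122] norm 0.7
seg q [-0.68  0.38  1.6   0.    1.16  0.58] maxspeedfrac 0.09 per row d [ 0.     0.    -0.533] rot [0. 0. 0.] norm 0.0
```

jog_arm(
  targets=[
    [[-0.05,-0.13,-0.8,0,0,-0.12,0.4],[-0.05,-0.13,-0.8,0,0,-0.12,0.4],[-0.05,-0.13,-0.8,0,0,-0.12,0.4],[-0.05,-0.13,-0.8,0,0,-0.12,0.4],[-0.05,-0.13,-0.8,0,0,-0.12,0.4],[-0.05,-0.13,-0.8,0,0,-0.13,0.4],[-0.07,-0.24,-0.8,0,0,-0.25,0.4],[0,0,0,0,0,0,0.4]],
  ],
)

```text
clock: 39.8
ee_pos: [0.5099, -0.3506, 0.1242]
orientation: [-3.099, -0.476, 0.013]
contact_force: [-1.0, -0.8, -0.9]
width: 0.401
```

```bash
python3 rec.py; python3 - <<'E'
from gk import *
trace([(np.array([.5127,-.351,.020]),down(.308,-1),5)])
from w import wcap
s,c,c2=wcap('w25'); np.savez('w25.npz',V=c2['view'],K=c['camera_matrix'])
E
```

```text
39.8 [ 0.5099 -0.3506  0.1242] [-3.099 -0.476  0.013] q [-0.684  0.262  1.538 -0.002  1.352  0.582] 0.4005928250704474 [-1.  -0.8 -0.9]
seg q [-0.68  0.38  1.6   0.    1.16  0.58] maxspeedfrac 0.12 per row d [ 0.019 -0.002 -0.695] rot [-0.01  -0.018  0.007] norm 0.1
```

View pics/w25.png

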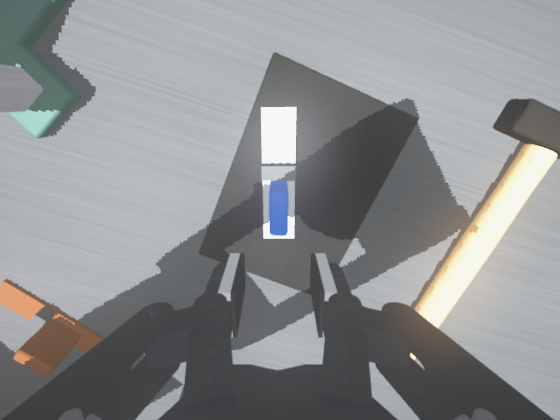

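```bash
python3 - <<'E'
from h import *
Z=np.load('w25.npz'); c={'view':Z['V'],'camera_matrix':Z['K']}
P=[atz(c,p,.008)[:2] for p in ((262,107),(297,107),(263,238.5),(295,238.5))]
a=(P[0]+P[1])/2; b=(P[2]+P[3])/2; d=a-b; print('len',np.linalg.norm(d),'w',np.linalg.norm(P[0]-P[1]),'yaw',np.arctan2(d[1],d[0]),'origin',b+d*40/115)
E
```

```text
len 0.11539639372468033 w 0.027985403304924338 yaw 0.30320968162803064 origin [ 0.51288659 -0.35106726]
```

Consistent: origin (0.5128, −0.351), yaw 0.305. Descend and grip.

jog_arm(
  targets=[
    [[0.09,-0.02,-0.6,0,-0.05,0,0.4],[0,0,-0.8,0,-0.04,0,0.4],[0,0,-0.8,0,0,0,0.4],[0,0,-0.7,0,0,0,0.4],[0,0,-0.45,0,0,0,0.4],[0,0,0,0,0,0,0.4]],
  ],
)

```text
clock: 40.45
ee_pos: [0.5148, -0.3515, 0.0272]
orientation: [-3.104, -0.479, -0.006]
contact_force: [-0.6, 0.2, -0.4]
width: 0.397
```

```bash
python3 rec.py; python3 - <<'E'
from w import *
s,c,c2=wcap('w26')
E
```

```text
40.45 [ 0.5148 -0.3515  0.0272] [-3.104 -0.479 -0.006] q [-0.683  0.37   1.596  0.004  1.173  0.58 ] 0.3973402589181126 [-0.6  0.2 -0.4]
```

View pics/w26.png

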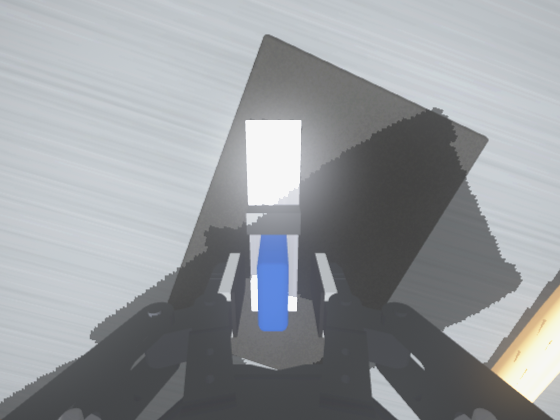

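jog_arm(
  targets=[
    [[-0.03,0.03,-0.2,0,0,0,0.4],[0,0,0,0,0,0,0.3],[0,0,0,0,0,0,0.1],[0,0,0,0,0,0,0],[0,0,0,0,0,0,0],[0,0,0,0,0,0,0],[0,0,0,0,0,0,0]],
  ],
  grip_force=80,
)

```text
clock: 41.2
ee_pos: [0.5151, -0.3517, 0.0231]
orientation: [3.103, 0.479, 0.009]
contact_force: [-0.1, 0.9, 6.7]
width: 0.152
```

```bash
python3 rec.py; python3 - <<'E'
from w import *
s,c,c2=wcap('w27')
import json; json.dump(dict(p=list(s['ee_pos']),o=list(s['orientation'])),open('grasp.json','w'))
E
```

```text
41.2 [ 0.5151 -0.3517  0.0231] [3.103 0.479 0.009] q [-0.683  0.374  1.6    0.003  1.162  0.58 ] 0.15177950245775307 [-0.1  0.9  6.7]
```

View pics/w27.png

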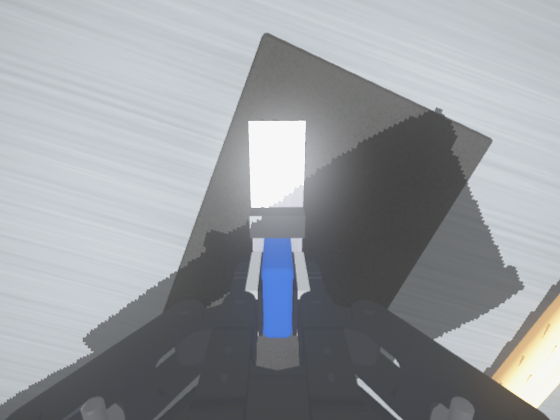

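```bash
python3 - <<'E'
from w import *
import json
g=json.load(open('grasp.json'))
T=np.eye(4); T[:3,:3]=R.from_rotvec(g['o']).as_matrix(); T[:3,3]=g['p']
H=np.array([[0,-.948,-.319,.082],[1,0,0,0],[0,-.319,.948,-.142],[0,0,0,1]])
c={'view':np.linalg.inv(T@H),'camera_matrix':[[307.3,0,277.2],[0,307.3,205.8],[0,0,1]]}
i=np.linalg.inv(T)
for p in ((248.5,121),(306,121)):
    X=atz(c,p,.008); print(X, 'tool',(i@np.r_[X,1])[:3])
print('tool x axis',T[:3,0],'z',T[:3,2])
E
```

```text
[ 0.58057981 -0.31618715  0.008     ] tool [ 0.07306498 -0.01419179  0.01543264]
[ 0.58914896 -0.34330608  0.008     ] tool [0.07306042 0.01424868 0.01551487]
tool x axis [0.95346684 0.30144843 0.00546095] z [ 0.00607872 -0.00111133 -0.99998091]
```

```bash
cat > ins.py <<'E'
from gk import *
import json
g=json.load(open('grasp.json')); RG=R.from_rotvec(g['o']); YG=np.arctan2(RG.as_matrix()[1,0],RG.as_matrix()[0,0])
def gt(back,und,lat=0): # back: step distance before the gap point along press x (m)
    o=GAP-xd*(back+.030)+np.array([-xd[1],xd[0],0])*lat; o[2]=und; Rm=R.from_euler('z',YP-YG)*RG
    return o+xd*.0019+np.array([0,0,.0191]),Rm
E
python3 - <<'E'
import sys; sys.path.insert(0,'.')
from ins import *
s=manip.observe(); R0=R.from_rotvec(s['orientation'])
p1,R1=gt(.09,.153); rv=(R1*R0.inv()).as_rotvec(); f=lambda a:R.from_rotvec(rv*a)*R0
A=lambda *x:np.array(x)
print(p1); p0=s['ee_pos']
trace([(A(p0[0],p0[1],.15),R0,5),(A(.45,-.20,.25),f(.5),9),(p1+[0,0,.04],R1,9),(p1,R1,4)])
E
```

```text
[ 0.45386389 -0.04728431  0.1721    ]
seg q [-0.68  0.24  1.52  0.    1.38  0.58] maxspeedfrac 0.14 per row d [0.    0.    0.846] rot [0. 0. 0.] norm 0.0
seg q [-0.52 -0.18  1.76 -0.    1.56  1.16] maxspeedfrac 0.22 per row d [-0.241  0.562  0.37 ] rot [ 0.     0.    -0.467] norm 2.7
seg q [-0.21 -0.26  1.9  -0.    1.5   1.89] maxspeedfrac 0.27 per row d [ 0.014  0.566 -0.14 ] rot [ 0.     0.    -0.467] norm 2.7
seg q [-0.21 -0.24  1.95 -0.    1.42  1.89] maxspeedfrac 0.06 per row d [ 0.     0.    -0.333] rot [0. 0. 0.] norm 0.0
```

jog_arm(
  targets=[
    [[0,0,0.2,0,0,0,0],[0,0,0.6,0,0,0,0],[0,0,1,0,0,0,0],[0,0,1,0,0,0,0],[0,0,1,0,0,0,0],[0,0,1,0,0,0,0],[-0.2,0.3,0.5,0,0,-0.4,0],[-0.24,0.5,0.4,0,0,-0.45,0]],
  ],
)

```text
clock: 42.05
ee_pos: [0.5014, -0.3278, 0.1948]
orientation: [3.12, 0.343, 0.009]
contact_force: [0.0, -0.0, -2.4]
width: 0.152
```

jog_arm(
  targets=[
    [[-0.25,0.55,0.4,0,0,-0.45,0],[-0.25,0.55,0.4,0,0,-0.45,0],[-0.25,0.55,0.4,0,0,-0.45,0],[-0.25,0.55,0.4,0,0,-0.45,0],[-0.25,0.55,0.2,0,0,-0.45,0],[-0.25,0.55,0,0,0,-0.45,0],[-0.25,0.55,0,0,0,-0.45,0],[0,0.55,0,0,0,-0.45,0]],
  ],
)

```text
clock: 42.85
ee_pos: [0.4478, -0.1946, 0.2469]
orientation: [3.132, -0.221, 0.005]
contact_force: [1.1, 0.3, -2.4]
width: 0.152
```

```bash
python3 rec.py; python3 - <<'E'
import sys; sys.path.insert(0,'.')
from ins import *
p1,R1=gt(.09,.153)
trace([(p1+[0,0,.04],R1,9),(p1,R1,4)])
E
```

```text
42.85 [ 0.4478 -0.1946  0.2469] [ 3.132 -0.221  0.005] q [-0.515 -0.186  1.771 -0.     1.553  1.197] 0.15179493190834462 [ 1.1  0.3 -2.4]
seg q [-0.21 -0.26  1.9  -0.    1.5   1.89] maxspeedfrac 0.25 per row d [ 0.023  0.545 -0.129] rot [-0.002 -0.001 -0.438] norm 2.5
seg q [-0.21 -0.24  1.95 -0.    1.42  1.89] maxspeedfrac 0.06 per row d [ 0.     0.    -0.333] rot [0. 0. 0.] norm 0.0
```

jog_arm(
  targets=[
    [[0.02,0.6,-0.1,0,0,-0.49,0],[0.02,0.6,-0.1,0,0,-0.49,0],[0.02,0.6,-0.1,0,0,-0.49,0],[0.02,0.6,-0.1,0,0,-0.49,0],[0.03,0.6,-0.1,0,0,-0.49,0],[0.03,0.6,-0.2,0,0,-0.49,0],[0.03,0.6,-0.2,0,0,-0.49,0],[0.03,0.7,-0.2,0,0,-0.5,0]],
  ],
)

```text
clock: 43.65
ee_pos: [0.4544, -0.0477, 0.2137]
orientation: [3.027, -0.828, 0.005]
contact_force: [-0.4, -0.2, -2.4]
width: 0.15
```

jog_arm(
  targets=[
    [[0,0,-0.3,0,0,0,0],[0,0,-0.4,0,0,0,0],[0,0,-0.2,0,0,0,0],[0,0,0,0,0,0,0]],
  ],
)

```text
clock: 44.05
ee_pos: [0.4538, -0.0488, 0.1856]
orientation: [3.028, -0.825, 0.002]
contact_force: [-0.0, -0.9, -1.9]
width: 0.15
```

```bash
python3 rec.py; python3 - <<'E'
import sys; sys.path.insert(0,'.')
from ins import *
p1,R1=gt(.09,.153)
trace([(p1,R1,1)])
from w import *
s,c,c2=wcap('w28'); t=manip.capture('top'); sc=manip.capture('scene')
a=cv2.resize(t['img'][150:250,240:340],None,fx=4,fy=4,interpolation=0); b=cv2.resize(sc['img'][170:270,230:330],None,fx=4,fy=4,interpolation=0)
save('g1',np.hstack([a,b]))
print('gap px wrist',proj(c2,GAP),'finger end', proj(c2,np.r_[ctr-.1175*np.array([.51,.86]),.17]))
E
```

```text
44.05 [ 0.4538 -0.0488  0.1856] [ 3.028e+00 -8.250e-01  2.000e-03] q [-0.217 -0.244  1.932 -0.003  1.452  1.887] 0.15028058787501428 [-0.  -0.9 -1.9]
seg q [-0.21 -0.24  1.95 -0.    1.42  1.89] maxspeedfrac 0.09 per row d [ 0.001  0.05  -0.448] rot [-0.017 -0.029 -0.028] norm 0.3
gap px wrist [[274.7292558   28.68403581]] finger end [[233.56357442  20.94591697]]
```

View pics/w28.png

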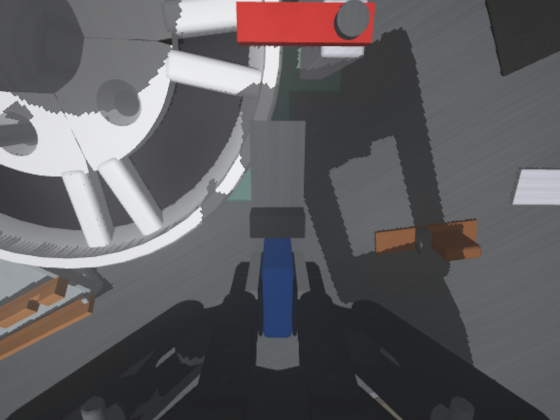

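View pics/g1.png

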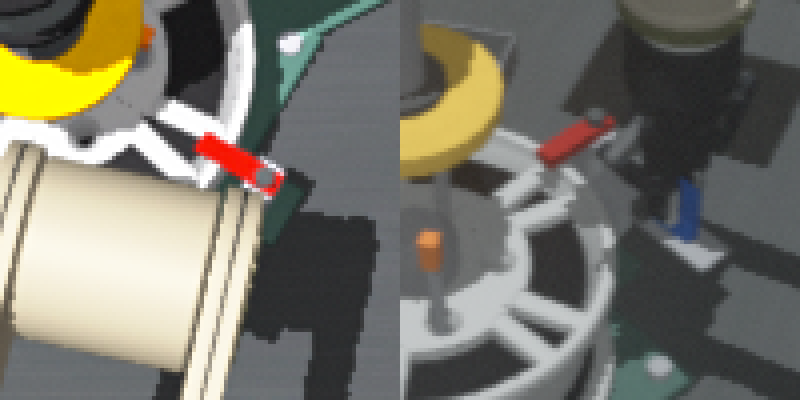

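```bash
cat > ovg.py <<'E'
import sys; sys.path.insert(0,'.')
from ins import *
from w import *
s,c,c2=wcap(sys.argv[1]); im=c['img'].copy(); x0,y0,w,h,f=150,0,250,250,3
im=cv2.resize(im[y0:y0+h,x0:x0+w],None,fx=f,fy=f,interpolation=0)[:600]
t=np.linspace(0,2*np.pi,720)
for r in (.132,.14):
    p=proj(c2,np.c_[ctr[0]+r*np.cos(t),ctr[1]+r*np.sin(t),0*t+.15]); ok=np.all((p>-50)&(p<600),axis=1)
    for q in p[ok]: cv2.circle(im,tuple(int(v) for v in (q+.5-[x0,y0])*f),1,(0,255,255),-1)
yd=np.array([-xd[1],xd[0],0]); S=np.r_[ctr,.17]-.1175*yd
P=[S+xd*.008,S-xd*.008,S-xd*.008-yd*.06,S+xd*.008-yd*.06]
cv2.polylines(im,[((proj(c2,np.array(P))+.5-[x0,y0])*f).astype(int)],True,(0,255,0),1)
q=(proj(c2,GAP)[0]+.5-[x0,y0])*f; cv2.circle(im,tuple(int(v) for v in q),4,(0,0,255),-1)
save(sys.argv[1]+'o',im)
E
python3 ovg.py w29
```

```text
(no output)
```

View pics/w29o.png

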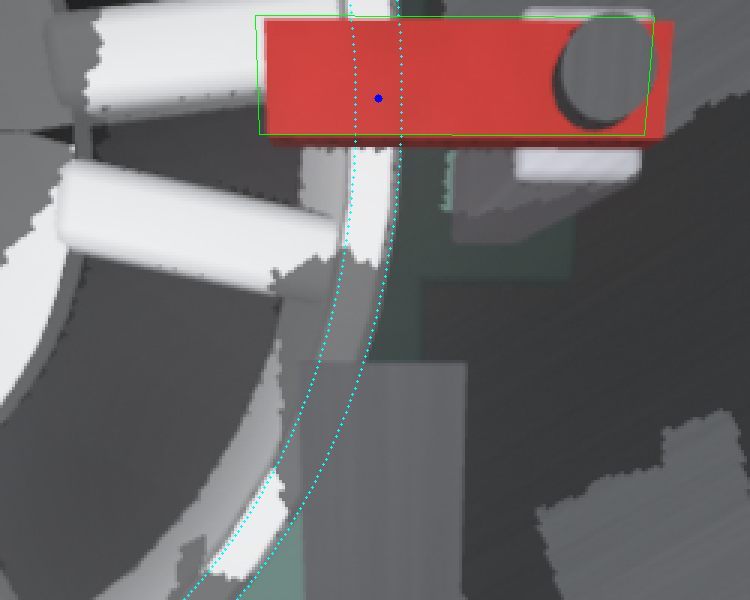

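jog_arm(
  targets=[
    [[0,0.02,-0.2,0,-0.02,-0.01,0],[0,0.03,-0.2,-0.01,-0.01,-0.02,0],[0,0,-0.05,-0.01,0,0,0],[0.3,-0.18,0,0,0,0,0],[0.3,-0.18,0,0,0,0,0],[0.26,-0.15,0,0,0,0,0],[0,0,0,0,0,0,0]],
  ],
)

```text
clock: 44.95
ee_pos: [0.4819, -0.063, 0.1739]
orientation: [3.026, -0.83, 0.013]
contact_force: [-0.0, -0.0, -1.6]
width: 0.152
```

```bash
python3 rec.py; python3 - <<'E'
import sys; sys.path.insert(0,'.')
from ins import *
for b in (.06,.01):
    p1,R1=gt(b,.153); trace([(p1,R1,1)])
sc=manip.capture('scene'); from h import save; save('g2',cv2.resize(sc['img'][180:250,240:330],None,fx=7,fy=7,interpolation=0))
E
python3 ovg.py w30
```

```text
44.95 [ 0.4819 -0.063   0.1739] [ 3.026 -0.83   0.013] q [-0.232 -0.156  1.877 -0.005  1.412  1.875] 0.15154068929356226 [-0.  -0.  -1.6]
seg q [-0.23 -0.16  1.88 -0.    1.41  1.87] maxspeedfrac 0.02 per row d [-0.075  0.013 -0.061] rot [0.01  0.036 0.005] norm 0.2
seg q [-0.26 -0.03  1.76 -0.    1.4   1.85] maxspeedfrac 0.54 per row d [ 1.358 -0.837 -0.061] rot [0.01  0.036 0.005] norm 0.2
```

View pics/w30o.png

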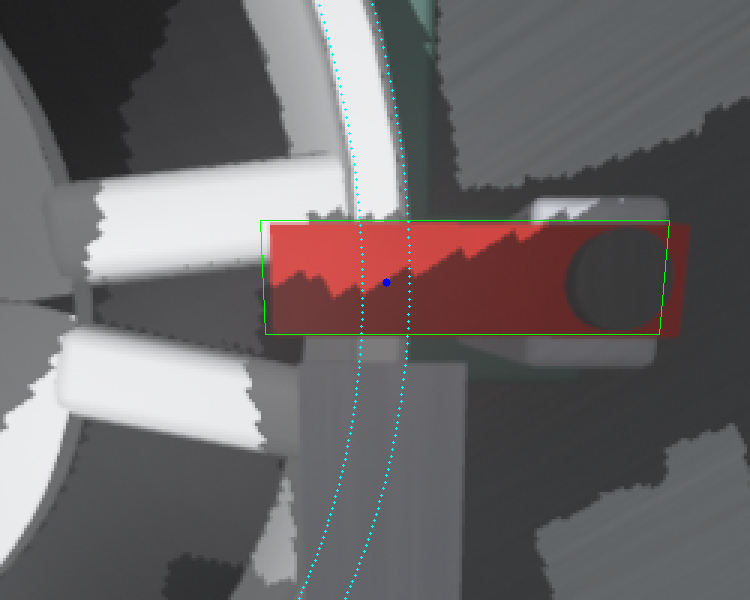

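View pics/g2.png

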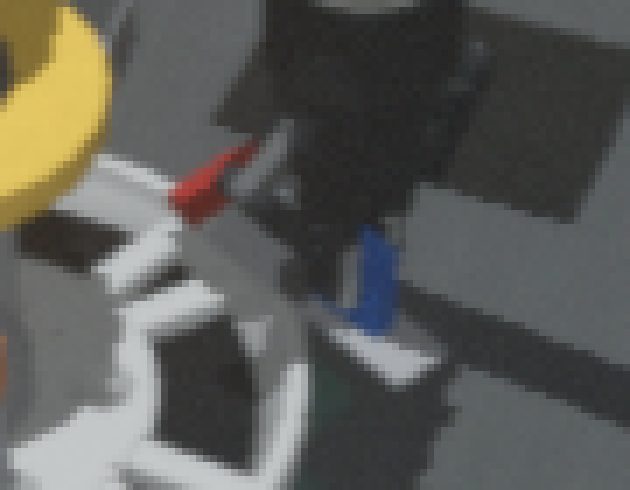

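jog_arm(
  targets=[
    [[0.1,-0.08,-0.04,0,0.02,0,0],[0.15,-0.09,0,0,0.01,0,0],[0.15,-0.09,0,0,0,0,0],[0.15,-0.09,0,0,0,0,0],[0,0,0,0,0,0,0]],
  ],
)

```text
clock: 45.55
ee_pos: [0.4977, -0.073, 0.1726]
orientation: [3.025, -0.829, 0.008]
contact_force: [0.1, -0.2, -1.9]
width: 0.15
```

```bash
python3 rec.py; python3 - <<'E'
import sys; sys.path.insert(0,'.')
from ins import *
for b in (.045,.01):
    p1,R1=gt(b,.153); trace([(p1,R1,1)])
E
python3 ovg.py w31
```

```text
45.55 [ 0.4977 -0.073   0.1726] [ 3.025 -0.829  0.008] q [-0.244 -0.103  1.832 -0.005  1.408  1.863] 0.14967145331021206 [ 0.1 -0.2 -1.9]
seg q [-0.24 -0.12  1.85 -0.    1.41  1.86] maxspeedfrac 0.06 per row d [-0.172  0.093 -0.015] rot [0.008 0.002 0.   ] norm 0.0
seg q [-0.26 -0.03  1.76 -0.    1.4   1.85] maxspeedfrac 0.32 per row d [ 0.832 -0.502 -0.015] rot [0.008 0.002 0.   ] norm 0.0
```

View pics/w31o.png

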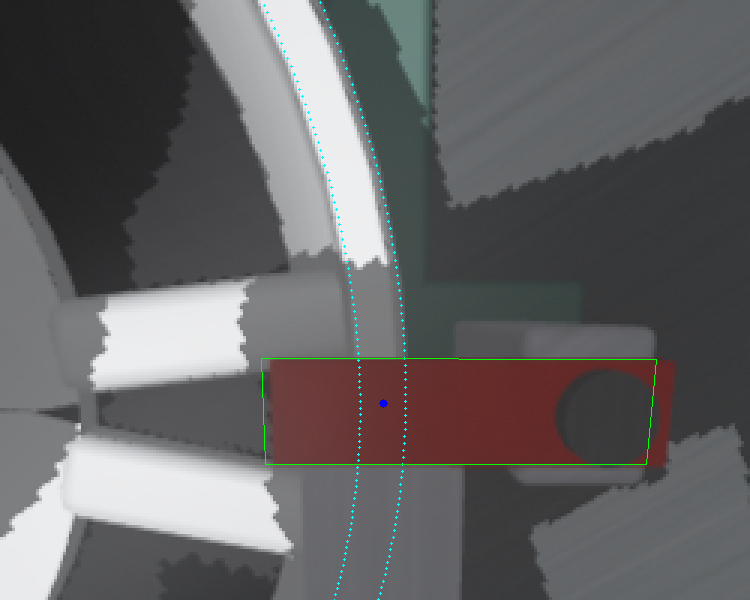

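jog_arm(
  targets=[
    [[0.15,-0.09,0,0,0,0,0],[0.15,-0.09,0,0,0,0,0],[0.15,-0.09,0,0,0,0,0],[0.15,-0.09,0,0,0,0,0],[0.1,-0.06,0,0,0,0,0],[0.05,-0.03,0,0,0,0,0],[0,0,0,0,0,0,0]],
  ],
)

```text
clock: 46.3
ee_pos: [0.5198, -0.0862, 0.1724]
orientation: [3.025, -0.829, 0.007]
contact_force: [-0.3, 0.1, -0.9]
width: 0.151
```

```bash
python3 rec.py; python3 - <<'E'
import sys; sys.path.insert(0,'.')
from ins import *
for b in (.008,):
    p1,R1=gt(b,.153); trace([(p1,R1,1)])
E
python3 ovg.py w32
```

```text
46.3 [ 0.5198 -0.0862  0.1724] [ 3.025 -0.829  0.007] q [-0.258 -0.036  1.768 -0.005  1.405  1.848] 0.15110675590543424 [-0.3  0.1 -0.9]
seg q [-0.26 -0.02  1.76 -0.    1.4   1.84] maxspeedfrac 0.06 per row d [ 0.154 -0.096 -0.01 ] rot [ 0.006 -0.003 -0.001] norm 0.0
```

View pics/w32.png

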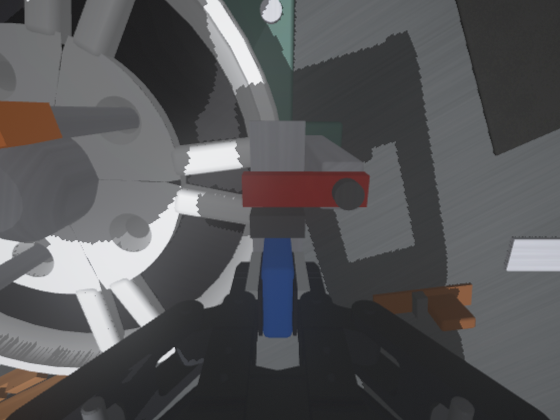

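jog_arm(
  targets=[
    [[0.035,-0.02,0,0,0,0,0],[0.035,-0.02,0,0,0,0,0],[0,0,0,0,0,0,0]],
  ],
)

```text
clock: 46.65
ee_pos: [0.5219, -0.0873, 0.1726]
orientation: [3.025, -0.829, 0.007]
contact_force: [-0.1, 0.4, -0.8]
width: 0.151
```

jog_arm(
  targets=[
    [[0.035,-0.02,0,0,0,0,0],[0.035,-0.02,0,0,0,0,0],[0,0,0,0,0,0,0]],
  ],
)

```text
clock: 46.95
ee_pos: [0.5236, -0.0883, 0.1725]
orientation: [3.025, -0.829, 0.006]
contact_force: [-3.1, 2.2, 0.5]
width: 0.152
```

jog_arm(
  targets=[
    [[0.03,-0.018,0,0,0,0,0],[0,0,0,0,0,0,0],[0,0,0,0,0,0,0]],
  ],
)

```text
clock: 47.25
ee_pos: [0.5236, -0.0883, 0.1723]
orientation: [3.026, -0.829, 0.002]
contact_force: [-8.5, 5.0, 4.1]
width: 0.149
```

```bash
python3 rec.py; python3 ovg.py w33; python3 - <<'E'
import sys; sys.path.insert(0,'.')
from ins import *
p1,R1=gt(.008,.153); trace([(p1,R1,1)])
E
```

```text
47.25 [ 0.5236 -0.0883  0.1723] [ 3.026e+00 -8.290e-01  2.000e-03] q [-0.261 -0.022  1.755 -0.004  1.407  1.845] 0.14850555528630247 [-8.5  5.   4.1]
seg q [-0.26 -0.02  1.76 -0.    1.4   1.84] maxspeedfrac 0.01 per row d [ 0.026 -0.027 -0.008] rot [-0.007 -0.028 -0.005] norm 0.2
```

View pics/w33.png

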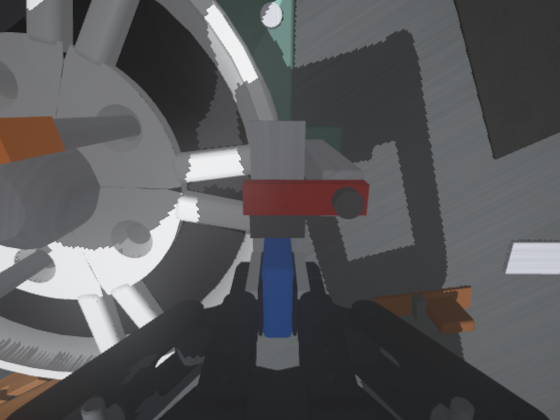

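jog_arm(
  targets=[
    [[-0.1,0.06,0,0,0,0,0],[-0.3,0.18,0,0,0,0,0],[-0.4,0.24,0,0,0,0,0],[-0.4,0.24,0,0,0,0,0],[-0.4,0.24,0,0,0,0,0],[-0.4,0.24,0,0,0,0,0],[-0.3,0.18,0,0,0,0,0],[-0.2,0.12,0,0,0,0,0]],
  ],
)

```text
clock: 48.1
ee_pos: [0.449, -0.0436, 0.1725]
orientation: [3.025, -0.828, 0.008]
contact_force: [0.5, 0.1, -2.3]
width: 0.151
```

```bash
python3 rec.py; python3 ovg.py w34; python3 - <<'E'
import sys; sys.path.insert(0,'.')
from ins import *
p=np.array(g['p'])
s=manip.observe(); R0=R.from_rotvec(s['orientation']); rv=(RG*R0.inv()).as_rotvec(); f=lambda a:R.from_rotvec(rv*a)*R0; A=lambda *x:np.array(x)
trace([(s['ee_pos']+A(0,0,.06),R0,4),(A(.45,-.20,.25),f(.5),9),(A(p[0],p[1],.12),RG,10),(p,RG,8)])
E
```

```text
48.1 [ 0.449  -0.0436  0.1725] [ 3.025 -0.828  0.008] q [-0.206 -0.254  1.964 -0.005  1.426  1.9  ] 0.15091956121084898 [ 0.5  0.1 -2.3]
seg q [-0.21 -0.29  1.88 -0.01  1.54  1.9 ] maxspeedfrac 0.09 per row d [0.  0.  0.5] rot [0. 0. 0.] norm 0.0
seg q [-0.52 -0.18  1.76 -0.    1.56  1.16] maxspeedfrac 0.27 per row d [ 0.005 -0.58   0.065] rot [ 0.    -0.     0.467] norm 2.7
seg q [-0.68  0.26  1.54  0.    1.33  0.58] maxspeedfrac 0.20 per row d [ 0.217 -0.506 -0.433] rot [ 0.   -0.    0.42] norm 2.4
seg q [-0.68  0.37  1.6   0.    1.16  0.58] maxspeedfrac 0.07 per row d [ 0.     0.    -0.404] rot [0. 0. 0.] norm 0.0
```

View pics/w34.png

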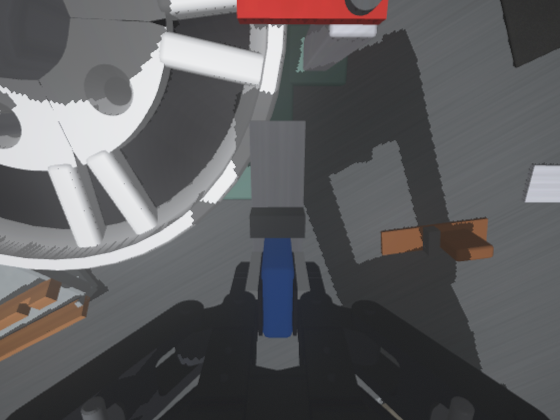

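jog_arm(
  targets=[
    [[-0.1,0.05,0.4,0,0,0,0],[0,0,0.7,0,0,0,0],[0,0,0.7,0,0,0,0],[0,-0.2,0.3,0,0,0.3,0],[0,-0.6,0.1,0,0,0.5,0],[0,-0.6,0.1,0,0,0.5,0],[0,-0.6,0.1,0,0,0.5,0],[0,-0.6,0.1,0,0,0.5,0]],
  ],
)

```text
clock: 48.95
ee_pos: [0.4472, -0.1216, 0.2488]
orientation: [3.101, -0.473, 0.01]
contact_force: [-0.4, 0.4, -2.3]
width: 0.15
```

jog_arm(
  targets=[
    [[0,-0.6,0,0,0,0.5,0],[0,-0.6,0,0,0,0.5,0],[0,-0.6,0,0,0,0.5,0],[0,-0.6,0,0,0,0.5,0],[0.2,-0.6,-0.1,0,0,0.5,0],[0.2,-0.6,-0.3,0,0,0.5,0],[0.2,-0.6,-0.4,0,0,0.5,0],[0.2,-0.6,-0.4,0,0,0.5,0]],
  ],
)

```text
clock: 49.75
ee_pos: [0.4715, -0.2659, 0.2123]
orientation: [3.134, 0.152, 0.011]
contact_force: [-0.0, -0.1, -1.4]
width: 0.156
```

```bash
python3 rec.py; cat > ret.py <<'E'
import sys; sys.path.insert(0,'.')
from ins import *
p=np.array(g['p']); A=lambda *x:np.array(x)
z=float(sys.argv[1]); n=int(sys.argv[2])
trace([(A(p[0],p[1],z),RG,n)])
E
python3 ret.py .08 8
```

```text
49.75 [ 0.4715 -0.2659  0.2123] [3.134 0.152 0.011] q [-6.090e-01 -2.700e-02  1.686e+00  1.000e-03  1.475e+00  8.650e-01] 0.15601768603906838 [-0.  -0.1 -1.4]
seg q [-0.68  0.3   1.57  0.    1.26  0.58] maxspeedfrac 0.19 per row d [ 0.182 -0.357 -0.551] rot [0.002 0.002 0.262] norm 1.5
```

jog_arm(
  targets=[
    [[0.2,-0.4,-0.4,0,0,0.3,0],[0.2,-0.4,-0.5,0,0,0.3,0],[0.2,-0.4,-0.6,0,0,0.3,0],[0.2,-0.4,-0.6,0,0,0.3,0],[0.2,-0.4,-0.6,0,0,0.3,0],[0.2,-0.4,-0.6,0,0,0.3,0],[0.2,-0.4,-0.6,0,0,0.25,0],[0,0,0,0,0,0,0]],
  ],
)

```text
clock: 50.55
ee_pos: [0.5118, -0.349, 0.0919]
orientation: [-3.106, -0.469, -0.005]
contact_force: [-0.9, 1.6, -3.4]
width: 0.148
```

```bash
python3 rec.py; python3 ret.py .023 8; python3 -c "
from w import *
wcap('w35')"
```

```text
50.55 [ 0.5118 -0.349   0.0919] [-3.106 -0.469 -0.005] q [-0.683  0.283  1.575  0.003  1.282  0.588] 0.1476357518468092 [-0.9  1.6 -3.4]
seg q [-0.68  0.37  1.6   0.    1.16  0.58] maxspeedfrac 0.05 per row d [ 0.014 -0.011 -0.287] rot [-0.002 -0.004  0.008] norm 0.1
```

View pics/w35.png

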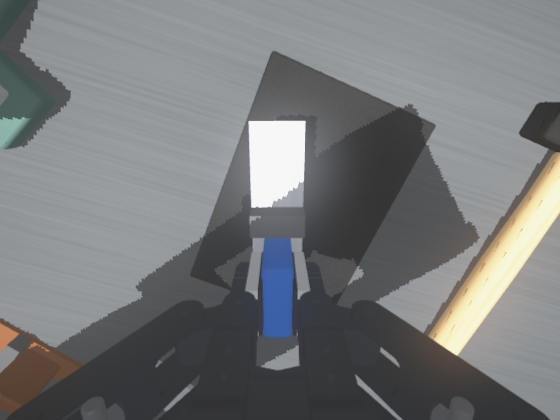

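jog_arm(
  targets=[
    [[0.05,-0.15,-0.5,0,0,0.02,0],[0.03,-0.15,-0.6,0,0,0.02,0],[0,-0.1,-0.5,0,0,0.02,0],[0,0,-0.3,0,0,0,0],[0,0,-0.2,0,0,0,0],[0,0,-0.1,0,0,0,0],[0,0,0,0,0,0,0]],
  ],
)

```text
clock: 51.3
ee_pos: [0.5151, -0.3603, 0.0282]
orientation: [3.103, 0.479, 0.009]
contact_force: [-0.6, 1.3, -1.5]
width: 0.152
```

jog_arm(
  targets=[
    [[0,0,-0.1,0,0,0,0],[0,0,-0.05,0,0,0,0],[0,0,-0.04,0,0,0,0],[0,0,0,0,0,0,0]],
  ],
)

```text
clock: 51.7
ee_pos: [0.5154, -0.3607, 0.0232]
orientation: [3.102, 0.479, 0.01]
contact_force: [0.7, -0.3, -0.5]
width: 0.152
```

jog_arm(
  targets=[
    [[0,0,-0.03,0,0,0,0],[0,0,0,0,0,0,0],[0,0,0,0,0,0,0]],
  ],
)

```text
clock: 52.0
ee_pos: [0.5155, -0.3608, 0.0231]
orientation: [3.102, 0.479, 0.01]
contact_force: [-2.8, 3.0, 6.3]
width: 0.151
```

jog_arm(
  targets=[
    [[0,0,0,0,0,0,0.3],[0,0,0,0,0,0,0.4],[0,0,0,0,0,0,0.4],[0,0,0.2,0,0,0,0.4],[0,0,0.6,0,0,0,0.4],[0,0,1,0,0,0,0.4],[0,0,1,0,0,0,0.4],[0,0,1,0,0,0,0.4]],
  ],
)

```text
clock: 52.8
ee_pos: [0.5151, -0.3605, 0.1374]
orientation: [3.102, 0.479, 0.01]
contact_force: [1.2, -0.3, -0.7]
width: 0.4
```

jog_arm(
  targets=[
    [[-0.3,0,1,0,0,0,0.4],[-0.6,0,1,0,0,0,0.4],[-0.8,0,0.5,0,0,0,0.4],[-0.8,0,0,0,0,0,0.4],[-0.5,0,0,0,0,0,0.4],[0,0,0,0,0,0,0.4]],
  ],
)

```text
clock: 53.4
ee_pos: [0.4239, -0.3609, 0.2117]
orientation: [3.102, 0.476, 0.01]
contact_force: [0.4, -0.7, -0.2]
width: 0.397
```

```bash
python3 rec.py; python3 - <<'E'
from w import *
s,c,c2=wcap('w36'); t=manip.capture('top'); sc=manip.capture('scene'); save('t4',t['img']); save('s4',sc['img'])
for n in ('gauge','mat'):
  for cc in (c,sc): print(n,[(round(d['conf'],2),np.round(d['position'],4).tolist()) for d in manip.pinpoint(n,cc)])
for n in ('pin1',): print([(round(d['conf'],2),np.round(d['position'],4).tolist()) for d in manip.pinpoint(n,sc)])
np.savez('w36.npz',V=c2['view'],K=c['camera_matrix'])
E
```

```text
53.4 [ 0.4239 -0.3609  0.2117] [3.102 0.476 0.01 ] q [-0.799  0.017  1.643  0.003  1.475  0.466] 0.3973078246739014 [ 0.4 -0.7 -0.2]
gauge [(0.91, [0.2628, -0.359, -0.0005]), (0.74, [0.4927, -0.3444, 0.0037]), (0.67, [0.3073, -0.1791, 0.0017])]
gauge [(0.87, [0.2621, -0.3659, -0.0002]), (0.6, [0.3087, -0.186, 0.0006]), (0.57, [0.4914, -0.3456, 0.0075])]
mat [(0.79, [0.5226, -0.3633, 0.0006])]
mat [(0.62, [0.5207, -0.3661, -0.0001])]
[(0.52, [0.6544, 0.0576, 0.15]), (0.48, [0.6292, -0.0541, 0.1527]), (0.41, [0.5911, 0.0512, 0.1526])]
```

View pics/w36.png

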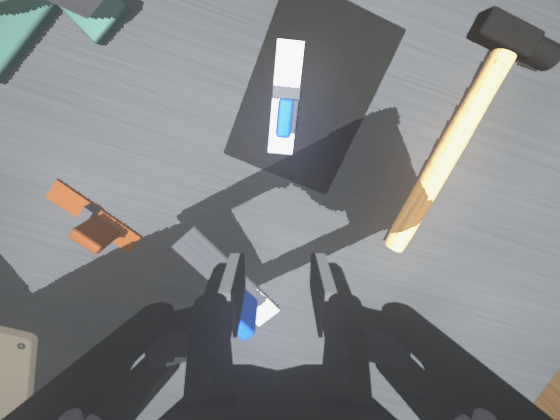

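View pics/s4.png

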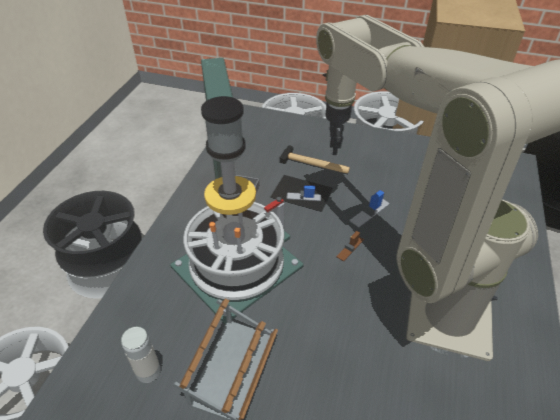

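```bash
python3 - <<'E'
from h import *
Z=np.load('w36.npz'); c={'view':Z['V'],'camera_matrix':Z['K']}
im=cv2.imread('pics/w36.png'); cv2.imwrite('pics/w36c.png',cv2.resize(im[0:200,215:415],None,fx=3,fy=3,interpolation=0))
P=[atz(c,p,.008)[:2] for p in ((277,38),(304.5,41),(268,153),(293.5,154.5))]
a=(P[0]+P[1])/2; b=(P[2]+P[3])/2; d=a-b; print('len',np.linalg.norm(d),'w',np.linalg.norm(P[0]-P[1]),'yaw',np.arctan2(d[1],d[0]),'origin',b+d*40/115)
M=[atz(c,p,.004)[:2] for p in ((225,152),(325,192),(405,30))]; print(M,[np.linalg.norm(M[0]-M[1]),np.linalg.norm(M[2]-M[1])])
e=(M[2]-M[1]); e/=np.linalg.norm(e); n=(M[0]-M[1])/np.linalg.norm(M[0]-M[1])
for p in P: print('along',(p-M[1])@e,'across',(p-M[1])@n)
E
```

```text
len 0.11523316378574791 w 0.027890720969429437 yaw 0.22098545221586935 origin [ 0.49209229 -0.34854104]
[array([ 0.43535012, -0.29659325]), array([ 0.4250906 , -0.42128356]), array([ 0.60913746, -0.43961545])] [np.float64(0.12511167815779556), np.float64(0.1849575735362278)]
along 0.12656462533115284 across 0.11378149647650547
along 0.13502090972861838 across 0.08706225339775414
along 0.01655828613298109 across 0.07963298949247442
along 0.026279485012070843 across 0.052425387687082985
```

View pics/w36c.png

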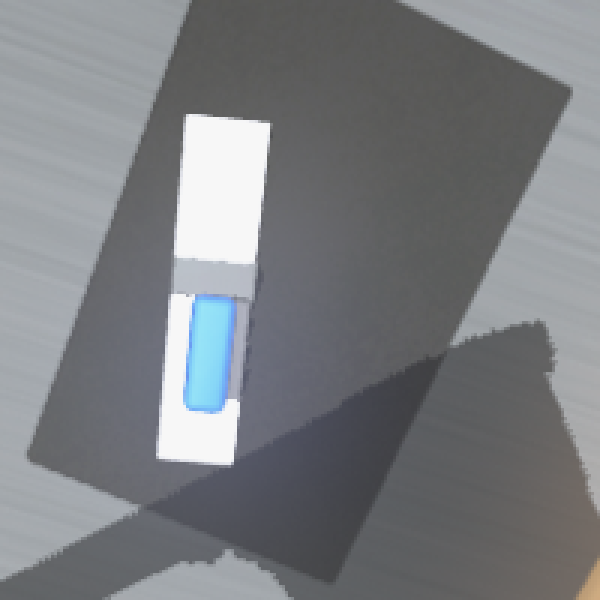

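```bash
python3 -c "
from h import *
s=manip.observe(); print(s['clock'],s['contact_force'],s['joint_velocities'].round(3) if hasattr(s['joint_velocities'],'round') else s['joint_velocities']); print(manip.sign_off())"
```

```text
53.8 [ 0.56814536  0.15845589 -0.31297973] [-0.001 -0.005  0.004 -0.001 -0.001 -0.001]
the job is handed in; nothing more can be done
None
```

I handed the job in at 53.8 s. As far as my checks show it was done as asked and in order, but no verdict came back.

**Pins:** The rack held three pins; the fourth slot was empty. I entered each one leaning about 12° outwards, stood it up under the plate and lowered it until the floor pushed back with about 5 to 12 N. They stand in three separate holes.
- The networks put the pin centres at z 150 to 153 mm, against 150 mm when home.
- Two wrist views of the third pin put its head at home height or slightly lower, not high. It leans a few millimetres outwards at the head, about what the bore clearance allows.
- That third pin met the floor with the tool about 1.7 mm higher than for the other two. I put this down to a slightly different grip point.

**Gauge:** I used the smaller white and blue one, measured at 115 × 28 mm, and left the brown and the larger ones alone. It went in level along the press's +x until the step met the finger, with a contact force of about 10 N and within about 1 mm of the nominal position. I then drew it out and laid it back on the mat.

**Mat position:** After I let go and moved clear, the gauge had shifted about 2.5 cm and turned about 5°, probably the announced knock. It still lies flat on the mat with at least about 11 mm to the edge, so I left it there.

**Hand-in state:** The arm was clear of everything with almost no force on it. In the last scene picture the spray can and mallet stand where they were. I never went near the weights tray, but it is half hidden in that picture and I did not look at the last top picture.

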